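Change, clamp and lock the sample vials

ROBOT

A 7-joint arm with a two-finger parallel gripper is mounted at the origin on a cart in front of the work surface, level with it; the furniture and walls round the work are solid. World frame = base frame: x ahead of the robot, y to its left, z up, the work surface at z = 0. Lengths are in m, angles in rad, forces in N, time in s.
With the tool pointing down it reaches from about 0.4 to 0.85 m from the base axis. Payload 6.9 kg.
Tool frame: the origin (TCP) lies on the centre line of the jaws, within the pads' length; the fingertips stand 14 mm ahead of it and the grasp point (between the pads) lies 5 mm behind it; z points along the fingers, y is the direction in which the jaws open and shut (so a half turn about z gives the same grasp; the last joint's range is limited). The gripper opens to 85 mm and grips with 20 to 120 N. Pads are 22 mm wide; open, the fingers measure 114 mm over their backs; the gripper's body (76 mm by 85 mm) begins 54 mm behind the grasp point. The pads swing forward as they close: fully open they stand 13 mm farther back than shut.
Start: joints at [1.274, 0.507, -0.238, 1.5, 0.126, 1.149, -0.155], TCP at [0.244, -0.575, 0.245] pointing down, gripper open.
Joint ranges: [-3.08, 3.08], [-0.24, 2.05], [-1.43, 1.35], [0, 2.5], [-1.52, 4.66], [0.17, 1.96], [-2.89, 2.89]. Speed limits (rad/s): [2.39, 2.39, 3.14, 3.14, 3.14, 3.14, 3.14].

INTERFACE

Orientations are given as [roll, pitch, yaw] about the fixed x, y, z axes, in that order (R = Rz(yaw) Ry(pitch) Rx(roll)).
In Python, from plant import manip gives the robot as it stands.
- The arm moves only by the tool apply_moves, never from a script. Its argument "rows" is a list of rows, each a list of 3 entries, a list of its own where there are three numbers: the shift along the tool's x, y, z as a fraction of full scale, then the turn, a rotation vector about the tool's x, y, z as a fraction of full scale, then the finger opening in mm, from 0 to 85.4. In form: [[[x, y, z], [rx, ry, rz], grip], ...]. A call has 1 to 5 rows; each row shifts and turns the commanded pose from where the row before left it, along the tool's axes as they then stand; what a row does not reach is not made up. Full scale, the value 1, is 0.3 m for a shift and 90 degrees for a turn. A row lasts 1/12 s, in which the tool goes at most 41.7 mm and 7.16 degrees, less where a joint would pass 70% of its speed; a pose out of reach is approached as far as the arm can. A call with a number of a shift or a turn outside -1 to 1 is refused whole. A call with a gripper value outside its range is refused whole. The fingers move at their own pace and stop on an object; "newtons" is the grip in N (left out, the last holds). Time passes only in rows, so rows that do not move let the fingers close. It gives the time, the measured TCP pose, the force and the opening at its end, in the units of the state.
- manip.state(): the state, without advancing time (a new reading comes with each control period).
- manip.camera(name): name is "side" or "top"; returns a dict with "pixels" (384x512x3 uint8, blue, green, red), "depth" (384x512 float32, m along the optical axis (not along the pixel's ray), 0 where there is no reading), "fx", "fy", "cx", "cy" (pixels), "dist" ([k1, k2, p1, p2, k3] as OpenCV has them; the pictures are not rectified), "R" (3x3) and "t" (3): a world point X has camera coordinates R X + t. Camera axes: x right, y down, z forward; pixel columns grow to the right and rows downward; lengths in m; the calibration is good to about 2 mm. A picture is of the moment at which its call begins.
- manip.sign_off(): hands the job in, once; it reports no verdict.
Trained networks look in a picture, given as the dict that the camera call returned (one of the last four; its "shot" number tells which), for a name from the list of things; names that differ only in an ending like _2 or _b are one class to them, and where a whole thing is asked for, a point or a joint stands for the part that bears it (a point fixed in the world has none). Each returns a list of dicts, best first, with "confidence" (0 to 1); they miss things now and then, are a little off and sometimes report something else, mostly with a low value. They report only what shows in the picture. A call takes as long as a camera call. They do not tell look-alikes from the thing itself.
- manip.find_in(picture, thing): "at" ([x, y, z] in m, in world coordinates, good to about 4 mm: the middle of the surface that is visible of it).
- manip.outline_of(picture, thing): "pixels" (384x512 bool, what is visible of it).
The state is a dict: "clock": time; "qpos": joint angles; "joint_vel": joint speeds; "tau": joint torques, N m; "eef_pos": TCP position; "tool_rot": TCP orientation; "ft_force": force on the tool from outside, world axes, zero at the start; "moment": the same for the moment, N m; "finger_gap": opening from 0.0 (shut) to 1.0 (fully open).
Only numpy, scipy, OpenCV 4.12 (cv2) and the standard library are available. Lean on these libraries where they do the work, as an engineer would, in place of code of your own. Each camera call takes 0.05 s, during which the arm holds its last target.

TASK

Change the samples: stand each spent, white-capped vial from the clamps in the white tray, and put every fresh, black-capped vial upright in a clamp of its own, using the vial to push the orange sprung jaw back and hold it open while you lower it to the clamp's plate, then letting go so that the jaw holds it against the V-block. When all that is done, take the mallet and drive the red pin of each loaded clamp fully home with it, never with the hand or a vial; leave the pin of any empty clamp up. Finally stand the mallet back on its round mat, and leave the other things on the bench where they are.

Things in the scene. Friction and masses are not known exactly. Their poses are not given: they have to be found in the camera images.
- clamp_a_seat (a point): Seat of clamp A (one of three alike): point on the top of its base plate, 6 mm over the bench, where the middle of a clamped vial's underside belongs. Its frame is the clamp's: x runs from the fixed V-block past the vial to the sprung jaw, housing and pin; z up.
- clamp_a: Clamp A, fixed, yaw within 0.3 rad; origin 6 mm under the seat, axes the same. Aluminium base plate 6 mm thick, 46 mm wide, x = -32 to 84 mm. V-block x = -25 to -5 mm, its top 22 mm over the bench: a vial passes over it with its underside above that. Grey housing x = 40 to 76 mm, 34 mm wide, top 34 mm over the bench.
- clamp_a_jaw: Orange sprung jaw (gate) of clamp A: plate 7 x 16 mm, no ramp, top 36 mm over the bench. Origin: top middle of its face towards the V-block. Face shut 4 mm, with a vial clamped 11.5 mm beyond the seat in clamp x; slides 20 mm in +x by spring (1.2 N + 0.2 N/mm) and returns. A vial over the V-block, underside 22 to 36 mm up, can push it back, then be lowered.
- clamp_a_pin: Red-headed sprung locking pin of clamp A, head 18 mm in diameter and 5 mm thick, 58 mm beyond the seat point in clamp x. Origin: middle of the head's top. Up: z = 51 mm; driven home: z = 39 mm. It moves straight down only, needs about 8 to 10 N of push (or blows), and stays where it is left.
- clamp_b_seat (a point): Seat of clamp B (one of three alike): point on the top of its base plate, 6 mm over the bench, where the middle of a clamped vial's underside belongs. Its frame is the clamp's: x runs from the fixed V-block past the vial to the sprung jaw, housing and pin; z up.
- clamp_b: Clamp B, fixed, yaw within 0.3 rad; origin 6 mm under the seat, axes the same. Aluminium base plate 6 mm thick, 46 mm wide, x = -32 to 84 mm. V-block x = -25 to -5 mm, its top 22 mm over the bench: a vial passes over it with its underside above that. Grey housing x = 40 to 76 mm, 34 mm wide, top 34 mm over the bench.
- clamp_b_jaw: Orange sprung jaw (gate) of clamp B: plate 7 x 16 mm, no ramp, top 36 mm over the bench. Origin: top middle of its face towards the V-block. Face shut 4 mm, with a vial clamped 11.5 mm beyond the seat in clamp x; slides 20 mm in +x by spring (1.2 N + 0.2 N/mm) and returns. A vial over the V-block, underside 22 to 36 mm up, can push it back, then be lowered.
- clamp_b_pin: Red-headed sprung locking pin of clamp B, head 18 mm in diameter and 5 mm thick, 58 mm beyond the seat point in clamp x. Origin: middle of the head's top. Up: z = 51 mm; driven home: z = 39 mm. It moves straight down only, needs about 8 to 10 N of push (or blows), and stays where it is left.
- clamp_c_seat (a point): Seat of clamp C (one of three alike): point on the top of its base plate, 6 mm over the bench, where the middle of a clamped vial's underside belongs. Its frame is the clamp's: x runs from the fixed V-block past the vial to the sprung jaw, housing and pin; z up.
- clamp_c: Clamp C, fixed, yaw within 0.3 rad; origin 6 mm under the seat, axes the same. Aluminium base plate 6 mm thick, 46 mm wide, x = -32 to 84 mm. V-block x = -25 to -5 mm, its top 22 mm over the bench: a vial passes over it with its underside above that. Grey housing x = 40 to 76 mm, 34 mm wide, top 34 mm over the bench.
- clamp_c_jaw: Orange sprung jaw (gate) of clamp C: plate 7 x 16 mm, no ramp, top 36 mm over the bench. Origin: top middle of its face towards the V-block. Face shut 4 mm, with a vial clamped 11.5 mm beyond the seat in clamp x; slides 20 mm in +x by spring (1.2 N + 0.2 N/mm) and returns. A vial over the V-block, underside 22 to 36 mm up, can push it back, then be lowered.
- clamp_c_pin: Red-headed sprung locking pin of clamp C, head 18 mm in diameter and 5 mm thick, 58 mm beyond the seat point in clamp x. Origin: middle of the head's top. Up: z = 51 mm; driven home: z = 39 mm. It moves straight down only, needs about 8 to 10 N of push (or blows), and stays where it is left.
- sample_a_center (a point): Fresh sample: amber vial with black cap, one of three alike, two or three of which are present; 23 mm diameter body up to 46 mm, cap 20 mm diameter, 52 mm tall overall, 30 g. The point is its centre, 26 mm above its underside; z is its own axis (up).
- sample_b_center (a point): Fresh sample: amber vial with black cap, one of three alike, two or three of which are present; 23 mm diameter body up to 46 mm, cap 20 mm diameter, 52 mm tall overall, 30 g. The point is its centre, 26 mm above its underside; z is its own axis (up).
- sample_c_center (a point): Fresh sample: amber vial with black cap, one of three alike, two or three of which are present; 23 mm diameter body up to 46 mm, cap 20 mm diameter, 52 mm tall overall, 30 g. The point is its centre, 26 mm above its underside; z is its own axis (up).
- spent_a_center (a point): Spent sample: amber vial with white cap, shaped like the fresh ones (23 mm diameter, 52 mm tall, 30 g); if present it starts clamped in clamp A; one or two are present. The point is its centre, 26 mm above its underside; z is its own axis (up). It can be pulled straight up out of the clamp.
- spent_b_center (a point): Spent sample: amber vial with white cap, shaped like the fresh ones (23 mm diameter, 52 mm tall, 30 g); if present it starts clamped in clamp B; one or two are present. The point is its centre, 26 mm above its underside; z is its own axis (up). It can be pulled straight up out of the clamp.
- tray_in (a point): Middle of the inner floor (4 mm over the bench) of the open white tray for spent vials, fixed, 70 x 130 mm outside (x, y), walls 4 mm thick and 22 mm high over the bench; axes along its sides.
- mallet_grip (a point): Hand mallet, standing on its broad round head, face down: head 52 mm in diameter (face 48 mm), 27 mm high; above it an upright round black handle 18 mm in diameter, from 27 to 77 mm over the face; about 0.3 kg. The point is on the handle's axis, 49 mm above the striking face; z is its axis (up).
- mat: Round blue and black mat for the mallet, 100 mm in diameter, 2 mm thick, fixed; origin at the centre of its underside.
- iris: Black iris diaphragm standing on its foot, 62 mm tall, 45 mm wide; a bystander. Origin at the centre of its underside.
- screwdriver: Ball-end driver with dark handle, 134 mm long (along its y), 26 mm thick, lying; a bystander. Origin at the centre of its underside.
- lens: Black lens mount, 31 mm tall, 36 mm wide; a bystander. Origin at the centre of its underside.
Mind the look-alikes: they are no part of the job. Leave any purple look-alike of the part that bears mallet_grip alone.

How it is judged:
On the way, in this order (a step that is already met when the one before it is completed fails the run):
1. every fresh vial present is held in a clamp, every spent one stands in the tray, all let go (((horizontal distance between sample_a_center and clamp_a_seat below 0.004 m and z of sample_a_center in the frame of clamp_a_seat below 0.0295 m and angle between sample_a_center's own z axis and vertical below 0.1 rad and x of clamp_a_jaw in the frame of clamp_a_seat above 0.0085 m) or (horizontal distance between sample_a_center and clamp_b_seat below 0.004 m and z of sample_a_center in the frame of clamp_b_seat below 0.0295 m and angle between sample_a_center's own z axis and vertical below 0.1 rad and x of clamp_b_jaw in the frame of clamp_b_seat above 0.0085 m) or (horizontal distance between sample_a_center and clamp_c_seat below 0.004 m and z of sample_a_center in the frame of clamp_c_seat below 0.0295 m and angle between sample_a_center's own z axis and vertical below 0.1 rad and x of clamp_c_jaw in the frame of clamp_c_seat above 0.0085 m)) and distance between the grasp point and sample_a_center above 0.05 m and ((horizontal distance between sample_b_center and clamp_a_seat below 0.004 m and z of sample_b_center in the frame of clamp_a_seat below 0.0295 m and angle between sample_b_center's own z axis and vertical below 0.1 rad and x of clamp_a_jaw in the frame of clamp_a_seat above 0.0085 m) or (horizontal distance between sample_b_center and clamp_b_seat below 0.004 m and z of sample_b_center in the frame of clamp_b_seat below 0.0295 m and angle between sample_b_center's own z axis and vertical below 0.1 rad and x of clamp_b_jaw in the frame of clamp_b_seat above 0.0085 m) or (horizontal distance between sample_b_center and clamp_c_seat below 0.004 m and z of sample_b_center in the frame of clamp_c_seat below 0.0295 m and angle between sample_b_center's own z axis and vertical below 0.1 rad and x of clamp_c_jaw in the frame of clamp_c_seat above 0.0085 m)) and distance between the grasp point and sample_b_center above 0.05 m and ((horizontal distance between sample_c_center and clamp_a_seat below 0.004 m and z of sample_c_center in the frame of clamp_a_seat below 0.0295 m and angle between sample_c_center's own z axis and vertical below 0.1 rad and x of clamp_a_jaw in the frame of clamp_a_seat above 0.0085 m) or (horizontal distance between sample_c_center and clamp_b_seat below 0.004 m and z of sample_c_center in the frame of clamp_b_seat below 0.0295 m and angle between sample_c_center's own z axis and vertical below 0.1 rad and x of clamp_b_jaw in the frame of clamp_b_seat above 0.0085 m) or (horizontal distance between sample_c_center and clamp_c_seat below 0.004 m and z of sample_c_center in the frame of clamp_c_seat below 0.0295 m and angle between sample_c_center's own z axis and vertical below 0.1 rad and x of clamp_c_jaw in the frame of clamp_c_seat above 0.0085 m)) and distance between the grasp point and sample_c_center above 0.05 m and x of spent_a_center in the frame of tray_in between -0.032 and 0.032 m and y of spent_a_center in the frame of tray_in between -0.062 and 0.062 m and z of each of spent_a_center, spent_b_center in the frame of tray_in below 0.031 m and angle between each of spent_a_center, spent_b_center's own z axis and vertical below 0.2 rad and distance between the grasp point and spent_a_center above 0.05 m and x of spent_b_center in the frame of tray_in between -0.032 and 0.032 m and y of spent_b_center in the frame of tray_in between -0.062 and 0.062 m and distance between the grasp point and spent_b_center above 0.05 m), for 0.3 s.
2. the pin of every loaded clamp is driven home ((((horizontal distance between sample_a_center and clamp_a_seat below 0.004 m and z of sample_a_center in the frame of clamp_a_seat below 0.0295 m and angle between sample_a_center's own z axis and vertical below 0.1 rad and x of clamp_a_jaw in the frame of clamp_a_seat above 0.0085 m) and height (world z) of clamp_a_pin below 0.0415 m) or ((horizontal distance between sample_a_center and clamp_b_seat below 0.004 m and z of sample_a_center in the frame of clamp_b_seat below 0.0295 m and angle between sample_a_center's own z axis and vertical below 0.1 rad and x of clamp_b_jaw in the frame of clamp_b_seat above 0.0085 m) and height (world z) of clamp_b_pin below 0.0415 m) or ((horizontal distance between sample_a_center and clamp_c_seat below 0.004 m and z of sample_a_center in the frame of clamp_c_seat below 0.0295 m and angle between sample_a_center's own z axis and vertical below 0.1 rad and x of clamp_c_jaw in the frame of clamp_c_seat above 0.0085 m) and height (world z) of clamp_c_pin below 0.0415 m)) and (((horizontal distance between sample_b_center and clamp_a_seat below 0.004 m and z of sample_b_center in the frame of clamp_a_seat below 0.0295 m and angle between sample_b_center's own z axis and vertical below 0.1 rad and x of clamp_a_jaw in the frame of clamp_a_seat above 0.0085 m) and height (world z) of clamp_a_pin below 0.0415 m) or ((horizontal distance between sample_b_center and clamp_b_seat below 0.004 m and z of sample_b_center in the frame of clamp_b_seat below 0.0295 m and angle between sample_b_center's own z axis and vertical below 0.1 rad and x of clamp_b_jaw in the frame of clamp_b_seat above 0.0085 m) and height (world z) of clamp_b_pin below 0.0415 m) or ((horizontal distance between sample_b_center and clamp_c_seat below 0.004 m and z of sample_b_center in the frame of clamp_c_seat below 0.0295 m and angle between sample_b_center's own z axis and vertical below 0.1 rad and x of clamp_c_jaw in the frame of clamp_c_seat above 0.0085 m) and height (world z) of clamp_c_pin below 0.0415 m)) and (((horizontal distance between sample_c_center and clamp_a_seat below 0.004 m and z of sample_c_center in the frame of clamp_a_seat below 0.0295 m and angle between sample_c_center's own z axis and vertical below 0.1 rad and x of clamp_a_jaw in the frame of clamp_a_seat above 0.0085 m) and height (world z) of clamp_a_pin below 0.0415 m) or ((horizontal distance between sample_c_center and clamp_b_seat below 0.004 m and z of sample_c_center in the frame of clamp_b_seat below 0.0295 m and angle between sample_c_center's own z axis and vertical below 0.1 rad and x of clamp_b_jaw in the frame of clamp_b_seat above 0.0085 m) and height (world z) of clamp_b_pin below 0.0415 m) or ((horizontal distance between sample_c_center and clamp_c_seat below 0.004 m and z of sample_c_center in the frame of clamp_c_seat below 0.0295 m and angle between sample_c_center's own z axis and vertical below 0.1 rad and x of clamp_c_jaw in the frame of clamp_c_seat above 0.0085 m) and height (world z) of clamp_c_pin below 0.0415 m))), for 0.2 s.
At the end, for the whole second after the job is handed in: fresh vials each in a clamp (4 mm sideways, 3.5 mm in height, tilt < 0.1 rad, jaw pressed back), spent vials upright inside the tray (tilt < 0.2 rad); loaded clamps' pins below z = 41.5 mm, empty ones' above 48 mm; mallet upright on its mat, 27 mm from the middle; all released (all of step 1 and all of step 2 and (height (world z) of clamp_a_pin above 0.048 m or (horizontal distance between sample_a_center and clamp_a_seat below 0.004 m and z of sample_a_center in the frame of clamp_a_seat below 0.0295 m and angle between sample_a_center's own z axis and vertical below 0.1 rad and x of clamp_a_jaw in the frame of clamp_a_seat above 0.0085 m) or (horizontal distance between sample_b_center and clamp_a_seat below 0.004 m and z of sample_b_center in the frame of clamp_a_seat below 0.0295 m and angle between sample_b_center's own z axis and vertical below 0.1 rad and x of clamp_a_jaw in the frame of clamp_a_seat above 0.0085 m) or (horizontal distance between sample_c_center and clamp_a_seat below 0.004 m and z of sample_c_center in the frame of clamp_a_seat below 0.0295 m and angle between sample_c_center's own z axis and vertical below 0.1 rad and x of clamp_a_jaw in the frame of clamp_a_seat above 0.0085 m)) and (height (world z) of clamp_b_pin above 0.048 m or (horizontal distance between sample_a_center and clamp_b_seat below 0.004 m and z of sample_a_center in the frame of clamp_b_seat below 0.0295 m and angle between sample_a_center's own z axis and vertical below 0.1 rad and x of clamp_b_jaw in the frame of clamp_b_seat above 0.0085 m) or (horizontal distance between sample_b_center and clamp_b_seat below 0.004 m and z of sample_b_center in the frame of clamp_b_seat below 0.0295 m and angle between sample_b_center's own z axis and vertical below 0.1 rad and x of clamp_b_jaw in the frame of clamp_b_seat above 0.0085 m) or (horizontal distance between sample_c_center and clamp_b_seat below 0.004 m and z of sample_c_center in the frame of clamp_b_seat below 0.0295 m and angle between sample_c_center's own z axis and vertical below 0.1 rad and x of clamp_b_jaw in the frame of clamp_b_seat above 0.0085 m)) and (height (world z) of clamp_c_pin above 0.048 m or (horizontal distance between sample_a_center and clamp_c_seat below 0.004 m and z of sample_a_center in the frame of clamp_c_seat below 0.0295 m and angle between sample_a_center's own z axis and vertical below 0.1 rad and x of clamp_c_jaw in the frame of clamp_c_seat above 0.0085 m) or (horizontal distance between sample_b_center and clamp_c_seat below 0.004 m and z of sample_b_center in the frame of clamp_c_seat below 0.0295 m and angle between sample_b_center's own z axis and vertical below 0.1 rad and x of clamp_c_jaw in the frame of clamp_c_seat above 0.0085 m) or (horizontal distance between sample_c_center and clamp_c_seat below 0.004 m and z of sample_c_center in the frame of clamp_c_seat below 0.0295 m and angle between sample_c_center's own z axis and vertical below 0.1 rad and x of clamp_c_jaw in the frame of clamp_c_seat above 0.0085 m)) and horizontal distance between mallet_grip and mat below 0.027 m and angle between mallet_grip's own z axis and vertical below 0.1 rad and height (world z) of mallet_grip below 0.056 m); the robot touches nothing.
It fails at once if a pin is pressed by the hand, the arm or a vial (over 2 N) (contact force between any of clamp_a_pin, clamp_b_pin, clamp_c_pin and the fingers above 2 N or contact force between any of clamp_a_pin, clamp_b_pin, clamp_c_pin and the arm above 2 N or contact force between any of clamp_a_pin, clamp_b_pin, clamp_c_pin and sample_a above 2 N or contact force between any of clamp_a_pin, clamp_b_pin, clamp_c_pin and sample_b above 2 N or contact force between any of clamp_a_pin, clamp_b_pin, clamp_c_pin and sample_c above 2 N or contact force between any of clamp_a_pin, clamp_b_pin, clamp_c_pin and spent_a above 2 N or contact force between any of clamp_a_pin, clamp_b_pin, clamp_c_pin and spent_b above 2 N).
It fails at once if a bystander is moved by more than 25 mm (distance of any of iris, screwdriver, lens from where it was at the start of the episode above 0.025 m).
Of spent_a, spent_b only 1 to 2 are there at a start; the rules pass over those that are not, and their reading is None.
Of sample_a, sample_b, sample_c only 2 to 3 are there at a start; the rules pass over those that are not, and their reading is None.
At some moment in a run one of mallet may be knocked a few centimetres aside while the robot is not near it.
It also fails if it takes over 210 s, if anything falls off the work surface, if the arm or the gripper's body presses on something with over 40 N, if the wrist force passes 120 N, or if a joint passes its speed limit or range.

## Working session

There is one attempt and no reset: what is moved stays moved. The work goes in short steps, Python scripts to look and compute and a tool call to move; the robot and the scene stay as the last step left them, time stands still between calls to the robot, and variables do not carry over. Pictures are saved under pics/ and viewed, and the job is handed in when it is done.

Besides the shell and the picture viewer there is one more tool, called after "Call:" by a JSON object that holds its "fn" and its "kwargs", one argument or row to a line. apply_moves: Moves the arm, as the interface text tells. Shift numbers are shares of 0.3 m and turn numbers shares of 90 degrees, none past 1 either way. Its arguments: {"type":"object","properties":{"rows":{"type":"array","items":{"type":"array"}},"newtons":{"type":"number"}},"required":["rows"]}

```bash
ls; mkdir -p pics
cat > h.py <<'E'
import numpy as np, cv2
from plant import manip
def save(n,c,crop=None,s=1):
    im=c["pixels"]
    if crop: im=im[crop[1]:crop[3],crop[0]:crop[2]]
    if s!=1: im=cv2.resize(im,None,fx=s,fy=s,interpolation=cv2.INTER_CUBIC)
    cv2.imwrite("pics/"+n,im)
def K(c): return np.array([[c["fx"],0,c["cx"]],[0,c["fy"],c["cy"]],[0,0,1.]]),np.array(c["dist"],float)
def proj(c,X):
    X=np.atleast_2d(np.array(X,float)); k,d=K(c)
    r,_=cv2.Rodrigues(np.array(c["R"],float)); p,_=cv2.projectPoints(X,r,np.array(c["t"],float),k,d); return p[:,0]
def ray(c,u,v,z):
    # world point on ray at height z
    k,d=K(c); p=cv2.undistortPoints(np.array([[[u,v]]],float),k,d)[0,0]
    R=np.array(c["R"]);t=np.array(c["t"]); o=-R.T@t; dr=R.T@np.array([p[0],p[1],1]); 
    return o+dr*(z-o[2])/dr[2]
def cloud(c):
    k,d=K(c); h,w=c["depth"].shape
    uu,vv=np.meshgrid(np.arange(w),np.arange(h)); p=cv2.undistortPoints(np.stack([uu,vv],-1).reshape(-1,1,2).astype(float),k,d).reshape(h,w,2)
    D=c["depth"]; P=np.dstack([p[...,0]*D,p[...,1]*D,D]); R=np.array(c["R"]);t=np.array(c["t"])
    W=(P-t)@R; W[D==0]=np.nan; return W
E
python3 - <<'E'
from h import *
for n in ["top","side"]:
    c=manip.camera(n); save(n+"0.png",c); R=np.array(c["R"]); print(n,c["fx"],c["dist"],-R.T@np.array(c["t"]),R[2])
    for th in ["clamp_a","clamp_a_jaw","clamp_a_pin","sample_a_center","spent_a_center","tray_in","mallet_grip","mat","iris","screwdriver","lens"]:
        try: 
            for f in manip.find_in(c,th): print(th,np.round(f["at"],3),round(f["confidence"],2),np.round(proj(c,f["at"])[0]))
        except Exception as e: print(th,e)
print(manip.state())
E
```

```text
pics
top 353.26566379735704 [-0.09469273  0.          0.          0.          0.        ] [4.87196530e-01 6.23826751e-04 9.75424739e-01] [ 0.04634254  0.00443375 -0.99891577]
clamp_a [0.476 0.02  0.006] 0.69 [247. 205.]
clamp_a [0.461 0.19  0.009] 0.63 [185. 212.]
clamp_a [0.489 0.321 0.015] 0.61 [137. 202.]
clamp_a_jaw [0.462 0.188 0.007] 0.45 [186. 212.]
clamp_a_jaw [0.49  0.316 0.016] 0.31 [139. 202.]
spent_a_center [0.477 0.018 0.003] 0.5 [248. 205.]
spent_a_center [0.459 0.32  0.052] 0.43 [133. 214.]
tray_in [0.658 0.166 0.002] 0.65 [193. 141.]
tray_in [0.472 0.019 0.008] 0.55 [247. 206.]
mallet_grip [ 0.323 -0.15   0.028] 0.77 [311. 261.]
mallet_grip [0.473 0.021 0.005] 0.72 [247. 206.]
mallet_grip [ 0.439 -0.195  0.027] 0.6 [327. 217.]
mat [ 0.429 -0.206  0.004] 0.94 [329. 220.]
iris [0.674 0.342 0.028] 0.46 [128. 135.]
iris [ 0.348 -0.296  0.047] 0.42 [367. 251.]
screwdriver [0.747 0.211 0.021] 0.76 [176. 108.]
side 454.133078040212 [-0.17236951  0.          0.          0.          0.        ] [-0.37740137 -0.50608709  0.7927868 ] [ 0.71512934  0.40847092 -0.56722265]
clamp_a
[... 493 characters left out ...]
352  0.037] 0.42 [362. 265.]
{'clock': 1.2, 'qpos': array([ 1.27449451,  0.5074994 , -0.23756961,  1.50019709,  0.12569164,
        1.14892623, -0.15479692]), 'joint_vel': array([-0.00112074,  0.00098841,  0.00084431, -0.00152299,  0.0013206 ,
       -0.00097115,  0.00042151]), 'tau': array([ 6.61878021e-04, -6.20378709e+01, -2.18452714e+00, -2.49962872e+01,
        1.38955322e-02,  2.30112535e-03,  8.85000361e-06]), 'eef_pos': array([ 0.24437862, -0.57522284,  0.24527529]), 'tool_rot': array([-3.14153809e+00,  1.23720688e-06,  4.01750850e-01]), 'ft_force': array([0.34787014, 0.22558466, 0.89192454]), 'moment': array([-0.02714605, -0.00645608, -0.03793442]), 'finger_gap': 1.0039780334468147}
```

View pics/top0.png

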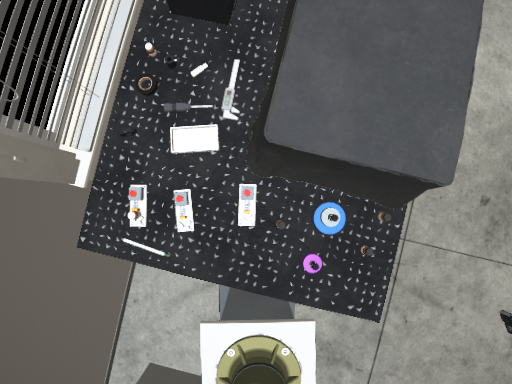

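View pics/side0.png

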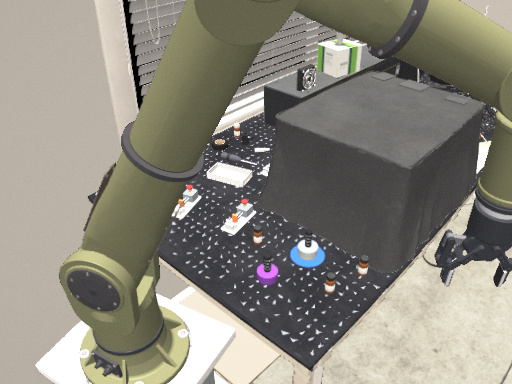

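Run:
```python
from h import *
im=cv2.imread("pics/top0.png"); s=cv2.imread("pics/side0.png")
def cr(n,i,x0,y0,x1,y1,f): cv2.imwrite("pics/"+n,cv2.resize(i[y0:y1,x0:x1],None,fx=f,fy=f,interpolation=cv2.INTER_CUBIC))
cr("t_a.png",im,110,165,270,265,5); cr("t_b.png",im,260,165,420,285,5); cr("t_c.png",im,110,30,270,165,4)
cr("s_a.png",s,150,120,270,240,5); cr("s_b.png",s,230,200,390,320,5)
```

```text
(no output)
```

View pics/t_a.png

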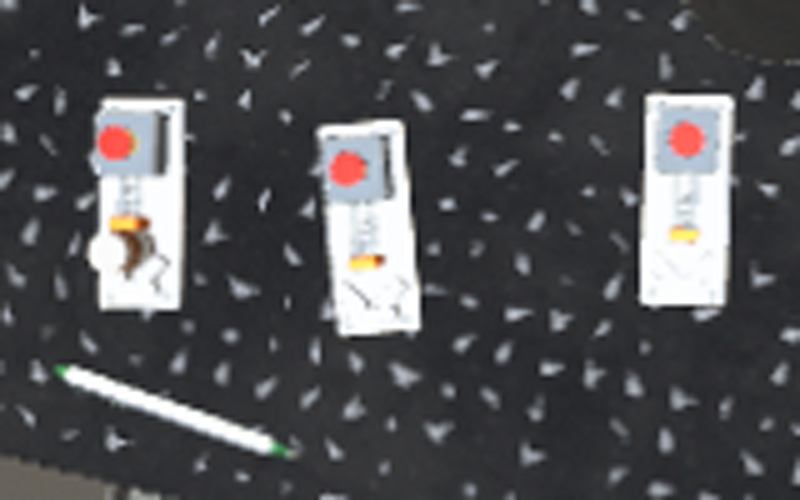

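View pics/t_b.png

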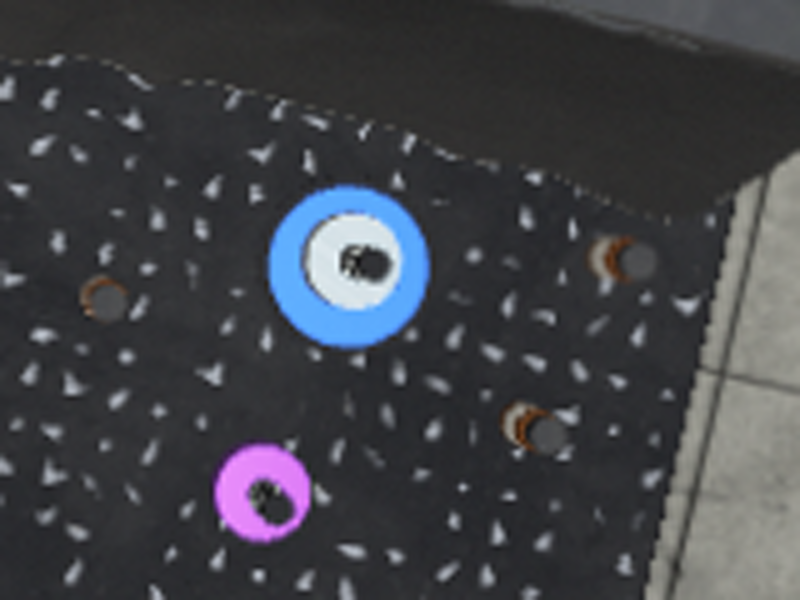

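View pics/t_c.png

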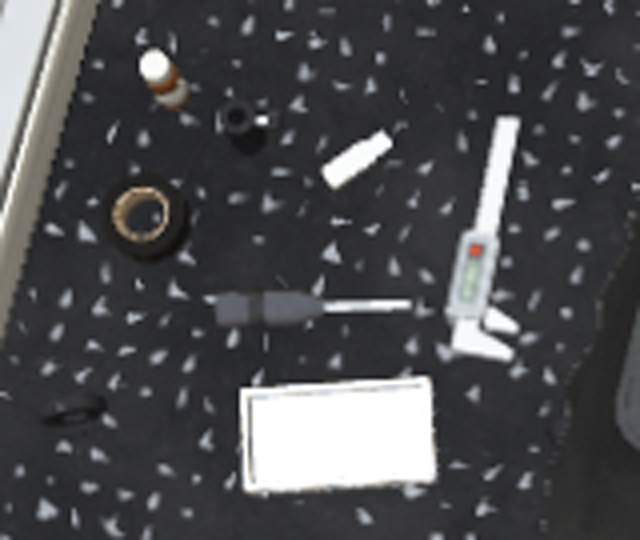

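View pics/s_a.png

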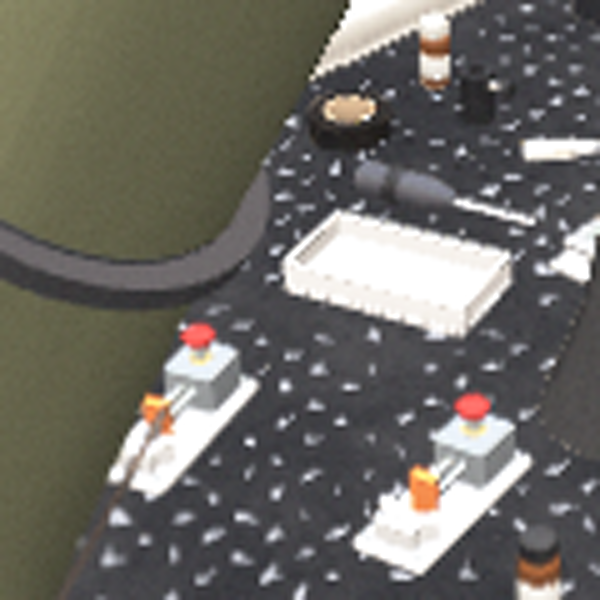

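View pics/s_b.png

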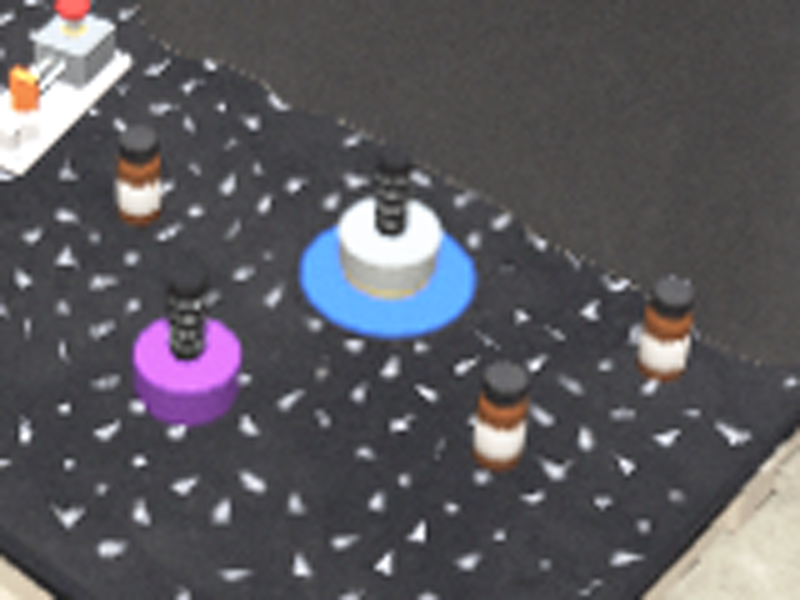

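```bash
cat >> h.py <<'E'
def blobs(c,mask,z,amin=6):
    n,l,s,ce=cv2.connectedComponentsWithStats(mask.astype(np.uint8)); out=[]
    for i in range(1,n):
        if s[i,4]>=amin: out.append((s[i,4],np.round(ce[i],1),np.round(ray(c,*ce[i],z)[:2],4)))
    return out
E
python3 - <<'E'
from h import *
for n in ["top","side"]:
    c=manip.camera(n); W=cloud(c); np.save(n+"W.npy",W); p=c["pixels"].astype(int); b,g,r=p[...,0],p[...,1],p[...,2]
    np.savez(n+"0.npz",**{k:np.array(v) for k,v in c.items() if k!="shot"})
    print(n); 
    for q in blobs(c,(r>190)&(g<110)&(b<110),0.051): print("red",q)
    for q in blobs(c,(r>190)&(g>110)&(b<90),0.036): print("orange",q)
    H=W[...,2]
    if n=="top":
        tall=(H>0.1)&(W[...,0]>0.2)&(W[...,0]<1.3)&(W[...,1]<0.1)
        q=W[tall]; print("box z",np.percentile(q[:,2],[5,50,95]), "x",np.nanpercentile(q[:,0],[1,99]),"y",np.nanpercentile(q[:,1],[1,99]))
        for y in [0.,-.02,-.04,-.06,-.1,-.15,-.2,-.25,-.3,-.35,-.4,-.45]:
            for h in (.02,.1,.25):
              m=(abs(W[...,1]-y)<.008)&(H>h)&(W[...,0]>.42)&(W[...,0]<1); print(y,h,np.round(np.nanmin(W[...,0][m]),3) if m.any() else None,end=' | ')
            print()
    cap=(H>0.046)&(H<0.060)&(W[...,0]>.25)&(W[...,0]<.9)
    nn,l,s,ce=cv2.connectedComponentsWithStats(cap.astype(np.uint8))
    for i in range(1,nn):
        if s[i,4]>=8: print("cap",s[i,4],np.round(ce[i],1),np.round(np.nanmean(W[l==i],0),4),np.round(ray(c,*ce[i],.052)[:2],4),p[l==i].mean(0).astype(int))
E
```

```text
top
red (np.int32(28), array([132.5, 193.2]), array([0.5134, 0.3216]))
red (np.int32(27), array([246.9, 192.5]), array([0.5093, 0.0183]))
red (np.int32(29), array([179. , 198.2]), array([0.498 , 0.1972]))
box z [0.16180797 0.27560049 0.28126253] x [0.50060346 0.90565428] y [-0.48928328 -0.01830148]
0.0 0.02 0.444 | 0.0 0.1 0.603 | 0.0 0.25 None | 
-0.02 0.02 0.559 | -0.02 0.1 0.581 | -0.02 0.25 0.61 | 
-0.04 0.02 0.556 | -0.04 0.1 0.577 | -0.04 0.25 0.6 | 
-0.06 0.02 0.42 | -0.06 0.1 0.575 | -0.06 0.25 0.594 | 
-0.1 0.02 0.544 | -0.1 0.1 0.569 | -0.1 0.25 0.583 | 
-0.15 0.02 0.538 | -0.15 0.1 0.553 | -0.15 0.25 0.571 | 
-0.2 0.02 0.421 | -0.2 0.1 0.544 | -0.2 0.25 0.557 | 
-0.25 0.02 0.508 | -0.25 0.1 0.528 | -0.25 0.25 0.544 | 
-0.3 0.02 0.494 | -0.3 0.1 0.51 | -0.3 0.25 0.53 | 
-0.35 0.02 0.428 | -0.35 0.1 0.491 | -0.35 0.25 0.516 | 
-0.4 0.02 0.464 | -0.4 0.1 0.481 | -0.4 0.25 0.509 | 
-0.45 0.02 0.642 | -0.45 0.1 0.642 | -0.45 0.25 0.642 | 
cap 14 [277.6  58.4] [ 0.8688 -0.0715  0.0523] [ 0.8689 -0.0715] [41 41 41]
cap 11 [ 67.5 105.7] [0.7579 0.5084 0.0473] [0.7566 0.5058] [119 
[... 1393 characters left out ...]
58 ] [166 178 186]
cap 209 [443.  205.9] [ 0.7395 -0.4914  0.0531] [ 0.737  -0.4898] [70 71 73]
cap 19 [189.3 186.7] [0.4951 0.1957 0.0496] [0.4923 0.1935] [ 97 102 245]
cap 825 [339.6 226. ] [ 0.5218 -0.2525  0.0529] [ 0.5213 -0.2585] [75 75 78]
cap 24 [244.3 201. ] [0.5066 0.016  0.0501] [0.5044 0.0147] [ 95  99 245]
cap 43 [257.2 228. ] [ 0.4181 -0.0721  0.0509] [ 0.4169 -0.0727] [87 85 86]
cap 33 [308.4 240.1] [ 0.4324 -0.2083  0.0527] [ 0.4332 -0.2081] [97 97 96]
cap 56 [364.  258.5] [ 0.4329 -0.3523  0.051 ] [ 0.4318 -0.3525] [88 86 87]
cap 29 [267.3 264. ] [ 0.309  -0.157   0.0538] [ 0.3107 -0.1562] [79 77 79]
cap 60 [330.6 275.8] [ 0.3434 -0.3014  0.0505] [ 0.342  -0.3018] [89 87 88]
```

```bash
cat >> h.py <<'E'
def ortho(c,x0,x1,y0,y1,z,res=0.001):
    # image: rows: x from x1 down to x0 ; cols: y from y1 down to y0 (like the top view)
    xs=np.arange(x1,x0,-res); ys=np.arange(y1,y0,-res)
    X,Y=np.meshgrid(xs,ys,indexing='ij'); P=np.stack([X,Y,np.full_like(X,z)],-1).reshape(-1,3)
    uv=proj(c,P).reshape(len(xs),len(ys),2).astype(np.float32)
    return cv2.remap(c["pixels"],uv[...,0],uv[...,1],cv2.INTER_CUBIC)
def load(n):
    d=dict(np.load(n,allow_pickle=True)); return {k:(v if v.ndim else v.item()) for k,v in d.items()}
def plate(c,cx,cy,hx=.085,hy=.05):
    # fit the white plate outline at z=.006: returns seat xy and yaw
    x0,x1,y0,y1=cx-hx,cx+hx,cy-hy,cy+hy
    o=ortho(c,x0,x1,y0,y1,.006); 
    return o,(x1,y1)
E
python3 - <<'E'
from h import *
c=load("top0.npz")
S=[]
for (x,y) in [(.483,.322),(.462,.19),(.476,.02)]:
    o,_=plate(c,x,y); S.append(cv2.resize(o,None,fx=2.6,fy=2.6))
cv2.imwrite("pics/ortho1.png",np.hstack(S))
c=load("side0.npz"); S=[]
for (x,y) in [(.462,.19),(.476,.02)]:
    o,_=plate(c,x,y); S.append(cv2.resize(o,None,fx=2.6,fy=2.6))
cv2.imwrite("pics/ortho2.png",np.hstack(S))
E
```

```text
Traceback (most recent call last):
ValueError: all the input array dimensions except for the concatenation axis must match exactly, but along dimension 0, the array at index 0 has size 442 and the array at index 1 has size 445
```

```bash
cat >> h.py <<'E'
from scipy.optimize import minimize
def fitclamp(c,sx,sy,yaw0=0.):
    g=cv2.GaussianBlur(c["pixels"].max(2).astype(np.float32),(0,0),.7)
    t=np.linspace(0,1,60)[:,None]
    L=np.array([-.032,-.023]);H=np.array([.084,.023])
    cor=[L,np.array([H[0],L[1]]),H,np.array([L[0],H[1]])]
    pts=[];nr=[]
    for i in range(4):
        a,b=cor[i],cor[(i+1)%4]; pts.append(a+(b-a)*(.05+.9*t)); d=(b-a)/np.linalg.norm(b-a); nr.append(np.tile([d[1],-d[0]],(60,1)))
    pts=np.vstack(pts);nr=np.vstack(nr)
    def I(p,q):
        x,y,w=q; cw,sw=np.cos(w),np.sin(w)
        P=np.c_[x+p[:,0]*cw-p[:,1]*sw,y+p[:,0]*sw+p[:,1]*cw,np.full(len(p),.006)]
        uv=proj(c,P).astype(np.float32); return cv2.remap(g,uv[:,0].reshape(-1,1),uv[:,1].reshape(-1,1),cv2.INTER_LINEAR).ravel()
    def cost(q):
        return -np.mean(np.clip(I(pts-nr*.002,q)-I(pts+nr*.002,q),-40,150))
    best=None
    for dx in np.arange(-.006,.0061,.003):
        for dy in np.arange(-.006,.0061,.003):
            for w in np.arange(-.15,.151,.05):
                q=[sx+dx,sy+dy,yaw0+w]; v=cost(q)
                if best is None or v<best[0]: best=(v,q)
    r=minimize(cost,best[1],method="Nelder-Mead",options=dict(initial_simplex=np.array([best[1],best[1]+np.array([.002,0,0]),best[1]+np.array([0,.002,0]),best[1]+np.array([0,0,.04])])))
    return r.x,r.fun
E
python3 - <<'E'
from h import *
for n,L in [("top",[(.4554,.322),(.440,.1915),(.4513,.018)]),("side",[(.436,.19),(.448,.018)])]:
    c=load(n+"0.npz")
    for s in L:
        q,f=fitclamp(c,*s); pin=q[:2]+.058*np.array([np.cos(q[2]),np.sin(q[2])]); print(n,np.round(q,4),round(f,1),"pin",np.round(pin,4))
E
```

```text
top [ 0.4552  0.3233 -0.0284] -99.1 pin [0.5132 0.3217]
top [0.4397 0.1926 0.0744] -111.0 pin [0.4976 0.1969]
top [ 0.4517  0.0216 -0.0526] -112.4 pin [0.5097 0.0185]
side [0.4348 0.1884 0.0938] -41.5 pin [0.4925 0.1939]
side [ 0.4463  0.0188 -0.0638] -47.9 pin [0.5042 0.0151]
```

Call:
{"fn": "apply_moves", "kwargs": {
  "rows": [
    [[0,0,0],[0,0,0.064],85],
    [[0,0,0],[0,0,0.064],85],
    [[0,0,0],[0,0,0.064],85],
    [[0,0,0],[0,0,0.064],85],
    [[0,-0.1,0],[0,0,0],85]
  ]
}}

```text
clock: 1.72
eef_pos: [0.2433, -0.549, 0.2445]
tool_rot: [3.139, 0.0, -0.01]
ft_force: [0.4, -0.3, -0.1]
finger_gap: 1.001
```

Call:
{"fn": "apply_moves", "kwargs": {
  "rows": [
    [[0.039,-0.106,0],[0,0,0],85],
    [[0.039,-0.106,0],[0,0,0],85],
    [[0.039,-0.106,0],[0,0,0],85],
    [[0.039,-0.106,0],[0,0,0],85],
    [[0.039,-0.106,0],[0,0,0],85]
  ]
}}

```text
clock: 2.13
eef_pos: [0.3033, -0.3847, 0.2455]
tool_rot: [3.141, -0.0, -0.0]
ft_force: [-0.4, 0.9, 0.0]
finger_gap: 0.996
```

Call:
{"fn": "apply_moves", "kwargs": {
  "rows": [
    [[0.039,-0.106,0],[0,0,0],85],
    [[0.039,-0.106,0],[0,0,0],85],
    [[0.039,-0.106,0],[0,0,0],85],
    [[0.039,-0.106,0],[0,0,0],85],
    [[0.039,-0.106,0],[0,0,0],85]
  ]
}}

```text
clock: 2.55
eef_pos: [0.3619, -0.2257, 0.2456]
tool_rot: [3.141, -0.001, -0.0]
ft_force: [1.1, 0.3, 0.6]
finger_gap: 0.998
```

Call:
{"fn": "apply_moves", "kwargs": {
  "rows": [
    [[0.039,-0.106,0],[0,0,0],85],
    [[0.039,-0.106,0],[0,0,0],85],
    [[0.039,-0.106,0],[0,0,0],85],
    [[0.039,-0.106,0],[0,0,0],85],
    [[0,0,0],[0,0,0],85]
  ]
}}

```text
clock: 2.97
eef_pos: [0.4106, -0.0937, 0.2459]
tool_rot: [-3.139, -0.003, 0.008]
ft_force: [0.1, 0.2, 0.0]
finger_gap: 1.0
```

Call:
{"fn": "apply_moves", "kwargs": {
  "rows": [
    [[0.033,-0.08,0],[0,0,0],85],
    [[0,0,0.1],[0,0,0],85],
    [[0,0,0.1],[0,0,0],85],
    [[0,0,0.1],[0,0,0],85],
    [[0,0,0],[0,0,0],85]
  ]
}}

```text
clock: 3.38
eef_pos: [0.4156, -0.0758, 0.1516]
tool_rot: [-3.14, 0.007, 0.0]
ft_force: [-0.5, -0.3, 0.8]
finger_gap: 0.991
```

```bash
cat > look.py <<'E'
import sys
from h import *
tag=sys.argv[1]
S=[]
for n in ["top","side"]:
    c=manip.camera(n); save(f"{n}_{tag}.png",c); np.savez(f"{n}_{tag}.npz",**{k:np.array(v) for k,v in c.items() if k!="shot"})
E
python3 look.py 1; python3 -c "
from h import *
a=cv2.imread('pics/top_1.png')[150:290,200:420];b=cv2.imread('pics/side_1.png')[130:300,180:400]
cv2.imwrite('pics/v1.png',np.vstack([cv2.resize(a,None,fx=2,fy=2),cv2.resize(b,None,fx=1.8,fy=1.8)[:,:440] if 0 else cv2.resize(b,(440,340))]))
print(manip.state()['eef_pos'])"
```

```text
[ 0.4179095  -0.07605252  0.15535705]
```

View pics/v1.png

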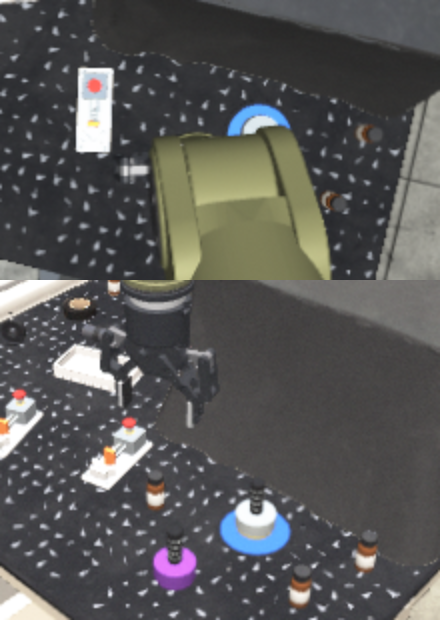

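Call:
{"fn": "apply_moves", "kwargs": {
  "rows": [
    [[0.008,-0.02,0.1],[0,0,0],85],
    [[0,0,0.1],[0,0,0],85],
    [[0,0,0.1],[0,0,0],85],
    [[0,0,0.1],[0,0,0],85],
    [[0,0,0],[0,0,0],85]
  ]
}}

```text
clock: 3.9
eef_pos: [0.4203, -0.0702, 0.0332]
tool_rot: [-3.141, 0.003, -0.0]
ft_force: [0.4, 0.8, -0.0]
finger_gap: 0.996
```

```bash
python3 look.py 2; python3 -c "
from h import *
b=cv2.imread('pics/side_2.png')[160:290,180:330]
cv2.imwrite('pics/v2.png',cv2.resize(b,None,fx=4,fy=4))
for i in range(3): print(manip.state()['eef_pos'],manip.state()['tool_rot'])"
```

```text
[ 0.42138805 -0.07031457  0.03634124] [ 3.14104159e+00  7.46458065e-05 -2.80005786e-04]
[ 0.42138805 -0.07031457  0.03634124] [ 3.14104159e+00  7.46458065e-05 -2.80005786e-04]
[ 0.42138805 -0.07031457  0.03634124] [ 3.14104159e+00  7.46458065e-05 -2.80005786e-04]
```

View pics/v2.png

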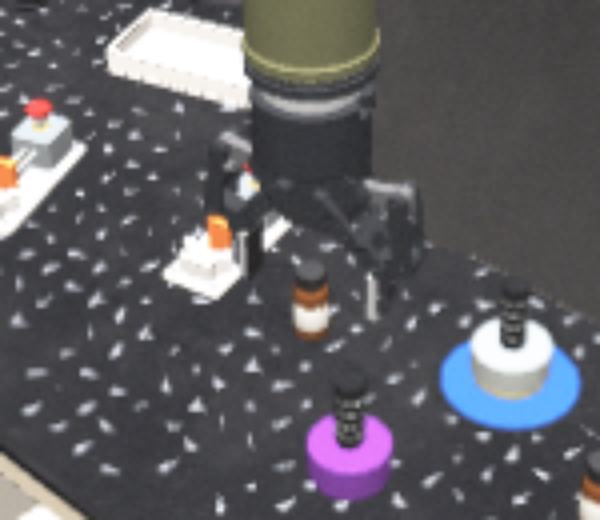

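Call:
{"fn": "apply_moves", "kwargs": {
  "rows": [
    [[0,0,0],[0,0,0],15],
    [[0,0,0],[0,0,0],15],
    [[0,0,0],[0,0,0],15],
    [[0,0,0],[0,0,0],15],
    [[0,0,0],[0,0,0],15]
  ],
  "newtons": 40
}}

```text
clock: 4.42
eef_pos: [0.4211, -0.0703, 0.0361]
tool_rot: [3.141, -0.002, -0.001]
ft_force: [0.0, -0.7, -0.4]
finger_gap: 0.293
```

Call:
{"fn": "apply_moves", "kwargs": {
  "rows": [
    [[0,0,0],[0,0,0],15],
    [[0,0,0],[0,0,0],15],
    [[0,0,0],[0,0,0],15],
    [[0,0,0],[0,0,0],15],
    [[0,0,0],[0,0,0],15]
  ]
}}

```text
clock: 4.83
eef_pos: [0.4212, -0.0701, 0.0361]
tool_rot: [3.141, -0.001, -0.0]
ft_force: [-1.7, 0.3, 10.9]
finger_gap: 0.256
```

Call:
{"fn": "apply_moves", "kwargs": {
  "rows": [
    [[0,0,-0.05],[0,0,0],15],
    [[0,0,-0.1],[0,0,0],15],
    [[0,0,-0.1],[0,0,0],15],
    [[0,0,0],[0,0,0],15],
    [[0,0,0],[0,0,0],15]
  ]
}}

```text
clock: 5.25
eef_pos: [0.4216, -0.0704, 0.1118]
tool_rot: [3.141, -0.004, -0.001]
ft_force: [-0.5, -0.1, -1.5]
finger_gap: 0.248
```

```bash
python3 look.py 3; python3 -c "
from h import *
b=cv2.imread('pics/side_3.png')[130:260,180:330]
cv2.imwrite('pics/v3.png',cv2.resize(b,None,fx=4,fy=4))
print(manip.state())"
```

```text
{'clock': 5.35, 'qpos': array([ 0.35109629,  0.4039851 , -0.33208304,  2.18126729,  0.23298839,
        0.58912372, -1.7222248 ]), 'joint_vel': array([-0.00497337,  0.02058849,  0.0051012 ,  0.0092917 ,  0.00216475,
       -0.00046528,  0.00167794]), 'tau': array([ 1.34362690e-01, -4.54748154e+01, -2.30057381e+00, -1.54027981e+01,
       -1.48495770e-02,  1.22817722e-02,  1.62085053e-02]), 'eef_pos': array([ 0.42029581, -0.07024236,  0.11006978]), 'tool_rot': array([ 3.14146701e+00,  2.87638580e-04, -6.29595976e-04]), 'ft_force': array([-0.54707222,  0.73580647, -0.14253461]), 'moment': array([-0.05004762,  0.04224973, -0.0110622 ]), 'finger_gap': 0.25437497928286545}
```

View pics/v3.png

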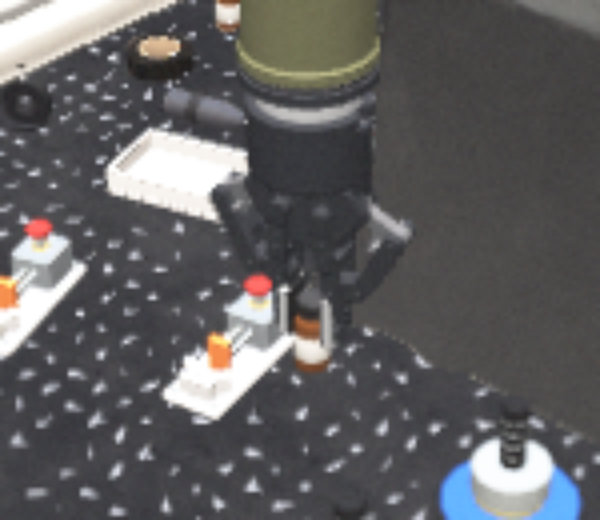

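Run:
```python
from h import *
c=load("side_3.npz")
print(proj(c,[[.418,-.072,0],[.418,-.072,.075],[.418,-.062,.075],[.418,-.072,.052],[.418,-.072,.127]]))
# label centroid (white) of the vial before/after
for n,b in (("side_2",(245,225,270,247)),("side_3",(245,205,270,227))):
    p=load(n+".npz")["pixels"].astype(int)[b[1]:b[3],b[0]:b[2]]
    m=(p.min(2)>130)&((p[...,2]-p[...,0])<70)
    ys,xs=np.nonzero(m); print(n,xs.mean()+b[0],ys.mean()+b[1],m.sum())
    m=((p[...,2]-p[...,0])>45); ys,xs=np.nonzero(m); print(' amber',xs.mean()+b[0],ys.mean()+b[1],m.sum())
```

```text
[[257.37042172 242.88541034]
 [257.07590355 220.61103429]
 [253.61853874 219.48851729]
 [257.16930992 227.62544549]
 [256.85400987 204.12555916]]
side_2 259.2 238.55714285714285 70
 amber 257.52 236.62 50
side_3 253.2972972972973 214.67567567567568 185
 amber 256.0408163265306 214.51020408163265 49
```

Run:
```python
from h import *
a=load("side_2.npz")["pixels"][215:250,240:275];b=load("side_3.npz")["pixels"][193:228,240:275]
cv2.imwrite("pics/v4.png",np.hstack([cv2.resize(x,None,fx=11,fy=11,interpolation=cv2.INTER_NEAREST) for x in (a,b)]))
```

```text
(no output)
```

View pics/v4.png

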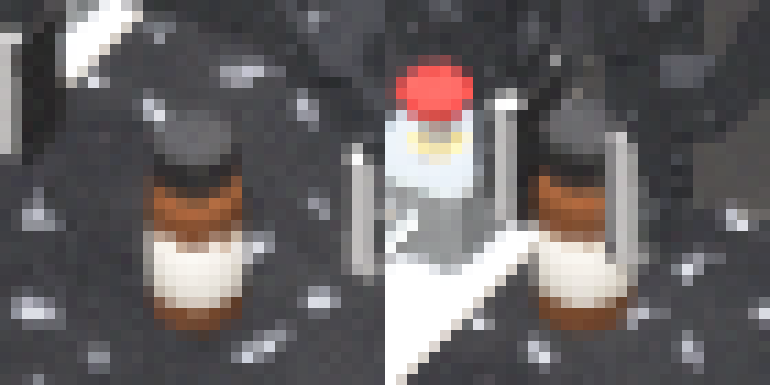

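Call:
{"fn": "apply_moves", "kwargs": {
  "rows": [
    [[0.015,-0.102,0],[0,0,0],15],
    [[0.015,-0.102,0],[0,0,0],15],
    [[0.014,-0.103,0],[0,0,0.034],15],
    [[0,0,0.07],[0,0,0],15],
    [[0,0,0],[0,0,0],15]
  ]
}}

```text
clock: 5.77
eef_pos: [0.4323, 0.0238, 0.0865]
tool_rot: [-3.142, 0.005, -0.049]
ft_force: [-0.3, -0.8, -0.9]
finger_gap: 0.255
```

```bash
python3 look.py 4; python3 -c "
from h import *
b=cv2.imread('pics/side_4.png')[160:250,190:290]
cv2.imwrite('pics/v5.png',cv2.resize(b,None,fx=7,fy=7))
print(manip.state()['eef_pos'],manip.state()['tool_rot'])"
```

```text
[0.43239804 0.02156995 0.08815491] [ 3.14055342  0.00438117 -0.05275331]
```

View pics/v5.png

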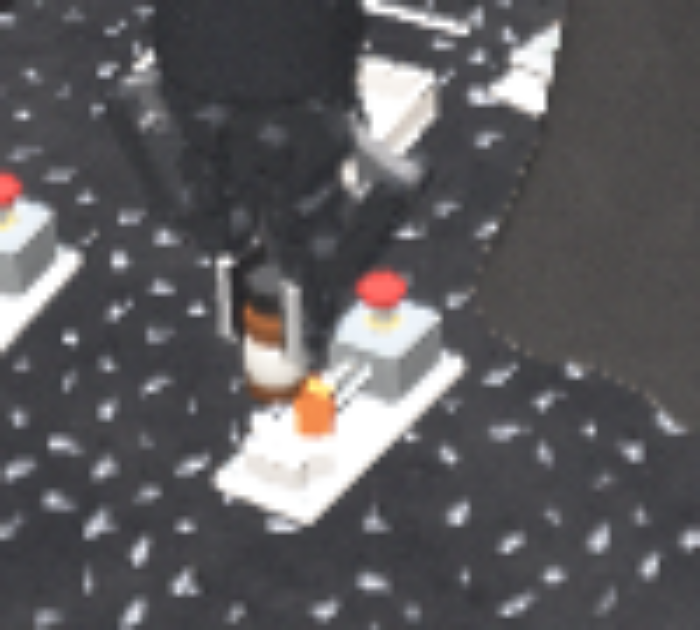

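```bash
cat > mark.py <<'E'
# mark.py tag x y zunder yaw-seat... draws the expected vial outline in side picture (top-frame coords)
import sys
from h import *
tag,x,y,z=sys.argv[1],*map(float,sys.argv[2:5]); crop=list(map(int,sys.argv[5:9])); f=int(sys.argv[9])
c=load(f"side_{tag}.npz"); OFF=np.array([-.0054,-.0030])
im=cv2.resize(c["pixels"][crop[1]:crop[3],crop[0]:crop[2]],None,fx=f,fy=f,interpolation=cv2.INTER_CUBIC)
a=np.linspace(0,2*np.pi,60)
for r,zz in ((.0115,z),(.0115,z+.046),(.010,z+.052)):
    P=proj(c,np.c_[x+OFF[0]+r*np.cos(a),y+OFF[1]+r*np.sin(a),np.full(60,zz)])
    P=((P-crop[:2]+.5)*f-.5).astype(int); cv2.polylines(im,[P.reshape(-1,1,2)],True,(0,255,0),1)
cv2.imwrite(f"pics/mark_{tag}.png",im)
E
python3 mark.py 4 .4338 .0222 .052 190 160 290 250 7; python3 mark.py 2 .4224 -.0686 0 210 190 310 270 7
```

```text
(no output)
```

View pics/mark_4.png

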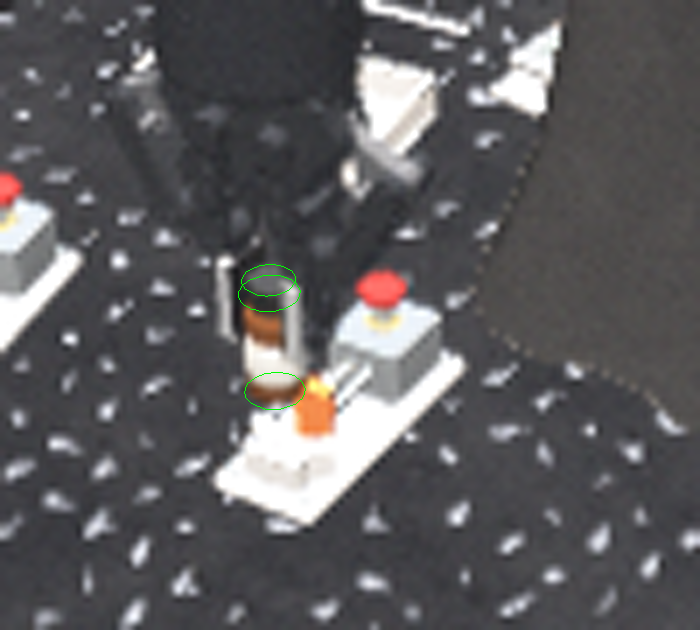

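View pics/mark_2.png

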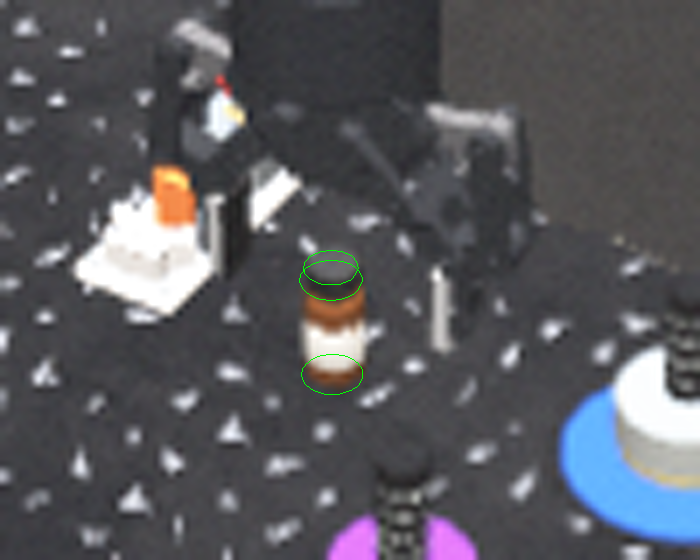

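Call:
{"fn": "apply_moves", "kwargs": {
  "rows": [
    [[0,0,0.04],[0,0,0],15],
    [[0,0,0.037],[0,0,0],15],
    [[0,0,0],[0,0,0],15],
    [[0,0,0],[0,0,0],15]
  ]
}}

```text
clock: 6.2
eef_pos: [0.4334, 0.0209, 0.0662]
tool_rot: [3.141, 0.002, -0.055]
ft_force: [-0.1, -0.0, -0.0]
finger_gap: 0.252
```

```bash
python3 look.py 5; python3 mark.py 5 .4338 .0222 .0285 190 160 290 250 7;python3 -c "
from h import *
print(manip.state()['eef_pos'],manip.state()['tool_rot'])"
```

```text
[0.43402131 0.02132599 0.06674837] [ 3.14137918e+00 -2.05968428e-04 -5.49336742e-02]
```

View pics/mark_5.png

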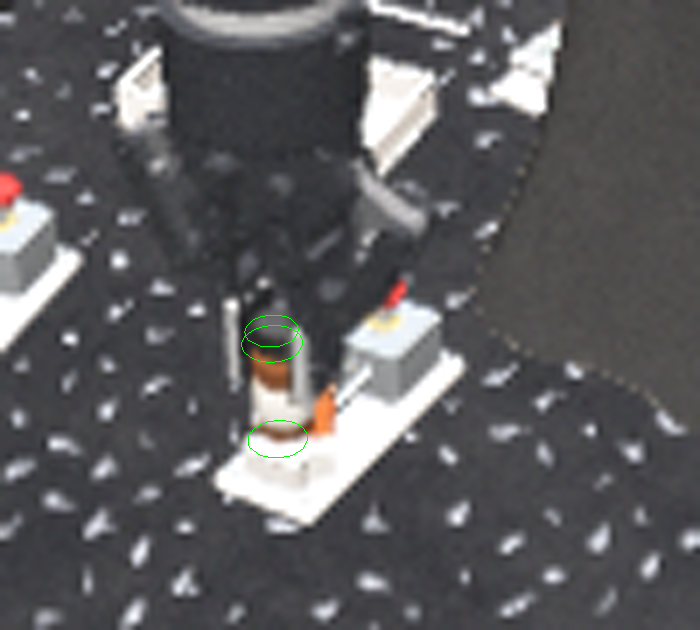

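Call:
{"fn": "apply_moves", "kwargs": {
  "rows": [
    [[0.01,-0.003,0.007],[0,0,0],15],
    [[0.02,0,0],[0,0,0],15],
    [[0.02,0,0],[0,0,0],15],
    [[0.02,0,0],[0,0,0],15],
    [[0,0,0],[0,0,0],15]
  ]
}}

```text
clock: 6.72
eef_pos: [0.4557, 0.0216, 0.0641]
tool_rot: [3.141, 0.0, -0.054]
ft_force: [-3.3, -0.5, 2.1]
finger_gap: 0.254
```

```bash
python3 look.py 6; python3 mark.py 6 .4545 .0216 .029 190 160 290 250 7;python3 -c "
from h import *
print(manip.state()['eef_pos'],manip.state()['tool_rot'],manip.state()['ft_force'])"
```

```text
[0.45442743 0.02168677 0.06392816] [ 3.14135213e+00  1.32595908e-03 -5.38414324e-02] [-4.48842819  0.34660967  1.28406641]
```

View pics/mark_6.png

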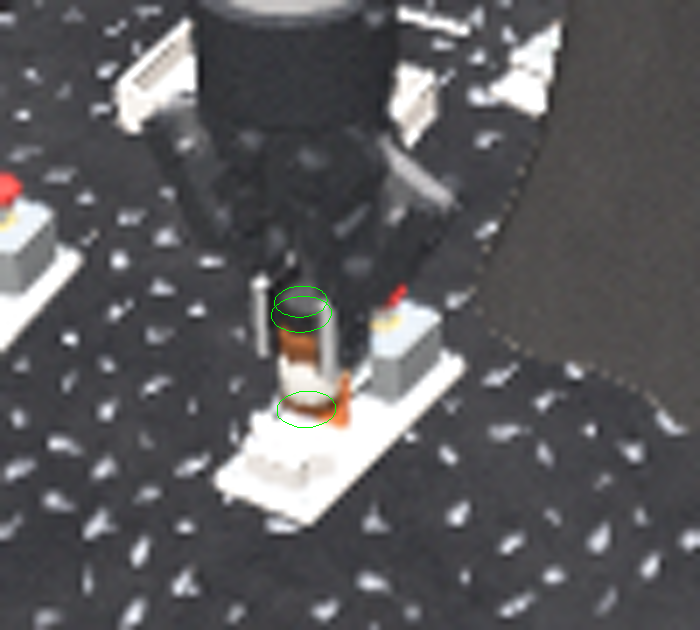

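Call:
{"fn": "apply_moves", "kwargs": {
  "rows": [
    [[0,0,0.035],[0,0,0],15],
    [[0,0,0.025],[0,0,0],15],
    [[0,0,0.01],[0,0,0],15],
    [[0,0,0],[0,0,0],15],
    [[0,0,0],[0,0,0],15]
  ]
}}

```text
clock: 7.23
eef_pos: [0.4541, 0.0218, 0.0426]
tool_rot: [3.141, 0.002, -0.053]
ft_force: [-2.2, -0.2, -3.3]
finger_gap: 0.252
```

```bash
python3 look.py 7; python3 mark.py 7 .4545 .0216 .006 190 160 290 250 7;python3 -c "
from h import *
print(manip.state()['eef_pos'],manip.state()['tool_rot'],manip.state()['ft_force'])"
```

```text
[0.4543687  0.02176267 0.04284453] [ 3.14144466e+00  1.20569055e-03 -5.36179393e-02] [-3.84441118 -1.13091328 -2.45104988]
```

View pics/mark_7.png

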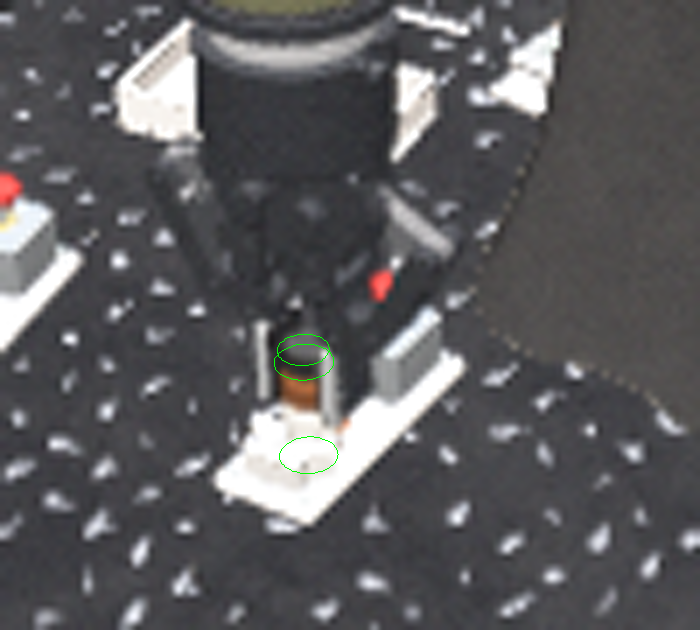

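Call:
{"fn": "apply_moves", "kwargs": {
  "rows": [
    [[0,0,0.003],[0,0,0],15],
    [[-0.008,0,0],[0,0,0],15],
    [[0,0,0],[0,0,0],15],
    [[0,0,0],[0,0,0],40],
    [[0,0,0],[0,0,0],40]
  ]
}}

```text
clock: 7.75
eef_pos: [0.454, 0.0221, 0.0426]
tool_rot: [-3.141, -0.003, -0.054]
ft_force: [0.3, 1.7, 1.0]
finger_gap: 0.474
```

Call:
{"fn": "apply_moves", "kwargs": {
  "rows": [
    [[0,0,0],[0,0,0],45],
    [[0,0,0],[0,0,0],45],
    [[0,0,-0.1],[0,0,0],45],
    [[0,0,-0.1],[0,0,0],45],
    [[0,0,0],[0,0,0],85]
  ]
}}

```text
clock: 8.17
eef_pos: [0.4551, 0.0224, 0.1062]
tool_rot: [-3.141, -0.007, -0.054]
ft_force: [1.1, -0.3, -0.0]
finger_gap: 0.652
```

```bash
python3 look.py 8; python3 mark.py 8 .4517 .0216 .006 190 160 290 250 7;python3 -c "
from h import *
print(manip.state()['eef_pos'],manip.state()['tool_rot'],manip.state()['ft_force'])"
```

```text
[0.45363589 0.02183893 0.10328176] [-3.14123824 -0.00344738 -0.05422346] [-0.17149849  0.5909513  -0.49416497]
```

View pics/mark_8.png

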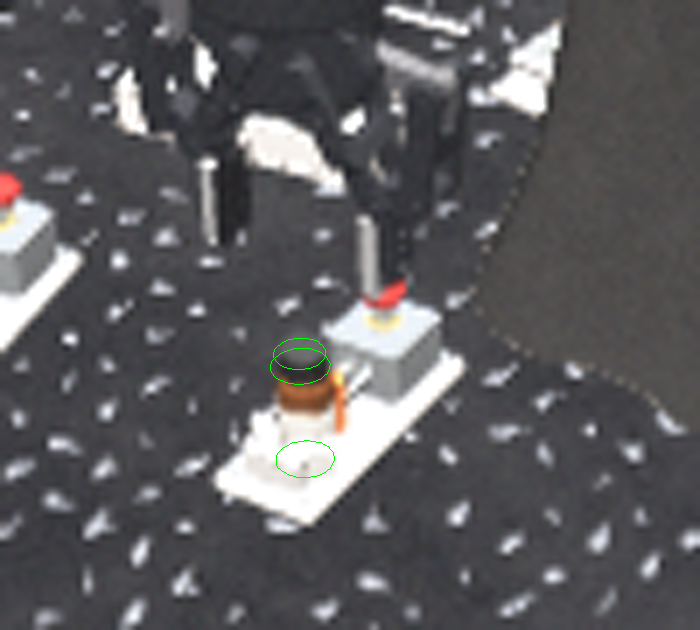

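Call:
{"fn": "apply_moves", "kwargs": {
  "rows": [
    [[0,0,0],[0,0,-0.0166],85],
    [[-0.0025,-0.1,0],[0,0,0],85],
    [[-0.0025,-0.1,0],[0,0,0],85],
    [[-0.0025,-0.1,0],[0,0,0],85],
    [[-0.0025,-0.1,0],[0,0,0],85]
  ]
}}

```text
clock: 8.68
eef_pos: [0.4522, 0.1428, 0.1011]
tool_rot: [3.141, 0.002, -0.027]
ft_force: [0.9, -0.6, 0.2]
finger_gap: 0.999
```

Call:
{"fn": "apply_moves", "kwargs": {
  "rows": [
    [[-0.0025,-0.1,0],[0,0,0],85],
    [[-0.0025,-0.1,0],[0,0,0],85],
    [[-0.0025,-0.1,0],[0,0,0],85],
    [[-0.0025,-0.1,0],[0,0,0],85],
    [[-0.0025,-0.1,0],[0,0,0],85]
  ]
}}

```text
clock: 9.1
eef_pos: [0.4525, 0.2931, 0.1008]
tool_rot: [3.14, 0.002, -0.026]
ft_force: [0.6, 0.3, 0.2]
finger_gap: 0.998
```

Call:
{"fn": "apply_moves", "kwargs": {
  "rows": [
    [[-0.0025,-0.1,0],[0,0,0],85],
    [[0,0,0],[0,0,0],85],
    [[0,0,0],[0,0,0],85]
  ]
}}

```text
clock: 9.35
eef_pos: [0.4521, 0.3238, 0.1007]
tool_rot: [3.141, 0.002, -0.023]
ft_force: [0.2, -0.5, -0.6]
finger_gap: 0.998
```

```bash
python3 look.py 9; python3 -c "
from h import *
print(manip.state()['eef_pos'],manip.state()['tool_rot'],manip.state()['ft_force'])
a=cv2.imread('pics/top_9.png')[130:280,100:300];b=cv2.imread('pics/side_9.png')[100:280,130:330]
cv2.imwrite('pics/v9.png',np.hstack([cv2.resize(a,(400,300)),cv2.resize(b,(400,360))[:300]]))"
```

```text
[0.4528752  0.32075164 0.10098766] [ 3.13938028e+00  1.63856307e-03 -2.71456317e-02] [-0.78637944 -1.1728172   0.23017481]
```

View pics/v9.png

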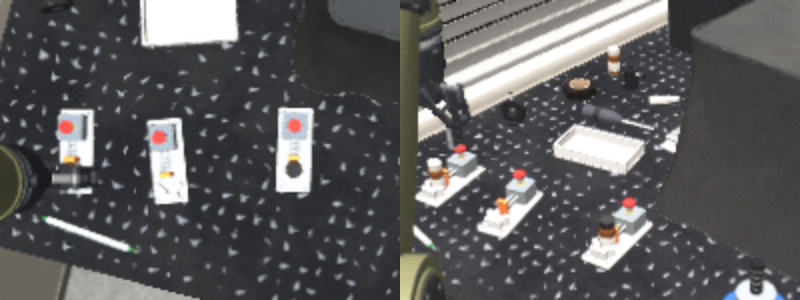

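```bash
cat > caps.py <<'E'
import sys
from h import *
c=load(sys.argv[1]); W=cloud(c); H=W[...,2]; p=c["pixels"]
cap=(H>0.046)&(H<0.064)&(W[...,0]>.28)&(W[...,0]<.8)&(abs(W[...,1])<.45)
nn,l,s,ce=cv2.connectedComponentsWithStats(cap.astype(np.uint8))
for i in range(1,nn):
    if 15<=s[i,4]<=90: print("cap",s[i,4],np.round(ce[i],1),"z",round(np.nanmean(H[l==i]),4),np.round(ray(c,*ce[i],np.nanmean(H[l==i]))[:2],4),p[l==i].mean(0).astype(int))
E
python3 caps.py top_9.npz; echo; python3 caps.py side_9.npz
python3 -c "
from h import *
b=cv2.imread('pics/side_9.png')[140:225,130:230]
cv2.imwrite('pics/v10.png',cv2.resize(b,None,fx=7,fy=7))"
```

```text
cap 15 [101.1 113.4] z 0.0606 [0.7288 0.4052] [155 161 161]
cap 37 [132.8 193.2] z 0.0501 [0.5134 0.3213] [ 87  99 249]
cap 32 [246.5 192.5] z 0.0514 [0.5094 0.0193] [100 108 254]
cap 37 [179.1 198.3] z 0.0509 [0.4977 0.1967] [ 99 106 249]
cap 48 [246.1 214.7] z 0.0587 [0.4518 0.0212] [85 86 88]
cap 44 [386.8 216.8] z 0.0518 [ 0.4375 -0.3496] [73 72 72]
cap 55 [369.3 251.4] z 0.0518 [ 0.3477 -0.3002] [71 70 71]

cap 34 [184.8 132.6] z 0.0598 [0.7578 0.3997] [154 160 165]
cap 23 [168.3 140.2] z 0.0606 [0.6847 0.4171] [164 170 175]
cap 15 [160.2 174.1] z 0.0495 [0.511  0.3173] [ 79  84 226]
cap 42 [147. 182.] z 0.0545 [0.4518 0.3203] [209 216 223]
cap 20 [189.2 186.8] z 0.0496 [0.4948 0.1957] [ 90  94 241]
cap 24 [244.4 201. ] z 0.0498 [0.5072 0.0162] [ 88  92 239]
cap 46 [233.  211.1] z 0.0555 [0.4461 0.0166] [72 73 77]
cap 45 [308.5 239.3] z 0.0547 [ 0.4331 -0.2082] [83 82 82]
cap 53 [364.2 258.4] z 0.0509 [ 0.4335 -0.3526] [83 81 82]
cap 37 [267.2 263.6] z 0.0547 [ 0.3092 -0.1567] [72 71 72]
cap 60 [330.8 275.8] z 0.0506 [ 0.3435 -0.3017] [82 80 81]
```

View pics/v10.png

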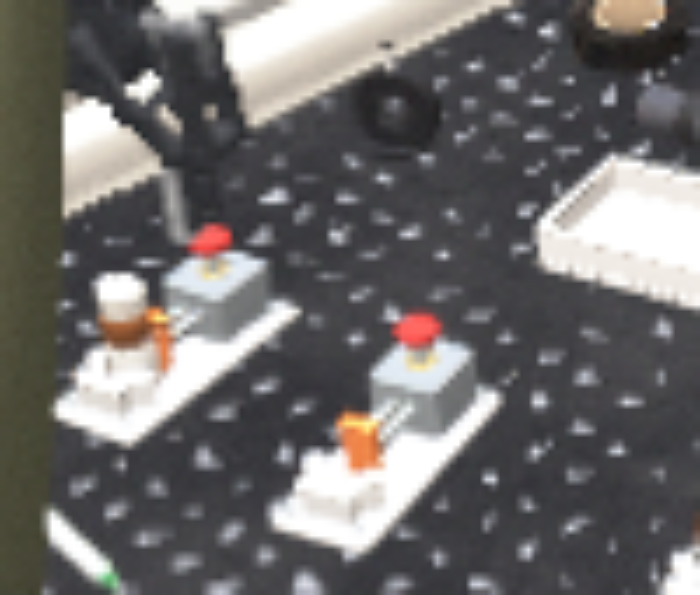

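Call:
{"fn": "apply_moves", "kwargs": {
  "rows": [
    [[0.004,0,0.1],[0,0,0],60],
    [[0,0,0.097],[0,0,0],60],
    [[0,0,0],[0,0,0],15],
    [[0,0,0],[0,0,0],15],
    [[0,0,0],[0,0,0],15]
  ]
}}

```text
clock: 9.87
eef_pos: [0.4555, 0.323, 0.0444]
tool_rot: [-3.139, -0.002, -0.028]
ft_force: [0.7, 8.2, 3.6]
finger_gap: 0.291
```

Call:
{"fn": "apply_moves", "kwargs": {
  "rows": [
    [[0,0,0],[0,0,0],15],
    [[0,0,0],[0,0,0],15],
    [[0,0,0],[0,0,0],15],
    [[0,0,0],[0,0,0],15]
  ]
}}

```text
clock: 10.2
eef_pos: [0.4558, 0.324, 0.0451]
tool_rot: [-3.137, -0.003, -0.027]
ft_force: [1.0, 5.1, 1.8]
finger_gap: 0.257
```

Call:
{"fn": "apply_moves", "kwargs": {
  "rows": [
    [[0,0,-0.04],[0,0,0],15],
    [[0,0,-0.1],[0,0,0],15],
    [[0,0,-0.1],[0,0,0],15],
    [[0,0,-0.05],[0,0,0],15],
    [[0,0,0],[0,0,0],15]
  ]
}}

```text
clock: 10.62
eef_pos: [0.4562, 0.3224, 0.1347]
tool_rot: [-3.138, -0.006, -0.029]
ft_force: [0.8, 0.5, -0.7]
finger_gap: 0.254
```

```bash
python3 look.py 10; python3 -c "
from h import *
print(manip.state()['eef_pos'],manip.state()['tool_rot'],manip.state()['ft_force'])
c=load('top_9.npz'); o=ortho(c,.6,.72,.08,.25,.022); cv2.imwrite('pics/tray.png',cv2.resize(o,None,fx=2.3,fy=2.3))
g=ortho(c,.6,.72,.08,.25,.022).min(2)>140; g=cv2.morphologyEx(g.astype(np.uint8),cv2.MORPH_OPEN,np.ones((9,9))); ys,xs=np.nonzero(g); print(cv2.minAreaRect(np.c_[xs,ys].astype(np.float32))); 
r=cv2.minAreaRect(np.c_[xs,ys].astype(np.float32)); print('centre',.72-r[0][1]*.001,.25-r[0][0]*.001)
b=cv2.imread('pics/side_10.png')[100:220,130:270]
cv2.imwrite('pics/v11.png',cv2.resize(b,None,fx=5,fy=5))"
```

```text
[0.45485418 0.32133126 0.13115643] [-3.14138838e+00 -1.65828966e-03 -2.83732329e-02] [-0.049099   -0.15794275 -0.30460761]
((89.09794616699219, 58.846832275390625), (74.21642303466797, 132.7564239501953), 87.7688217163086)
centre 0.6611531677246093 0.16090205383300782
```

View pics/v11.png

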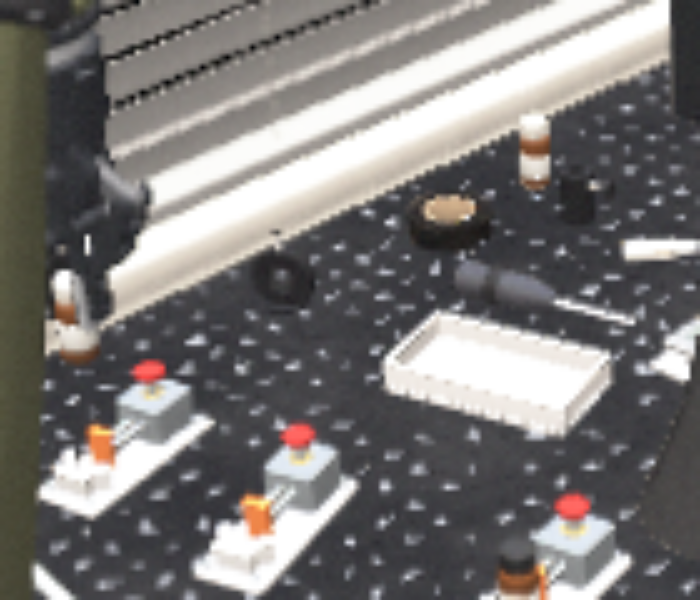

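Call:
{"fn": "apply_moves", "kwargs": {
  "rows": [
    [[0.0867,0.0647,0],[0,0,0],15],
    [[0.0867,0.0647,0],[0,0,0],15],
    [[0.0867,0.0647,0],[0,0,0],15],
    [[0.0867,0.0647,0],[0,0,0],15],
    [[0.0867,0.0647,0],[0,0,0],15]
  ]
}}

```text
clock: 11.13
eef_pos: [0.582, 0.2194, 0.1287]
tool_rot: [3.14, 0.002, -0.028]
ft_force: [1.7, 0.3, -1.1]
finger_gap: 0.257
```

Call:
{"fn": "apply_moves", "kwargs": {
  "rows": [
    [[0.0867,0.0647,0],[0,0,0],15],
    [[0.0867,0.0647,0],[0,0,0],15],
    [[0.0867,0.0647,0],[0,0,0],15],
    [[0,0,0],[0,0,0],15],
    [[0,0,0],[0,0,0],15]
  ]
}}

```text
clock: 11.55
eef_pos: [0.6586, 0.1576, 0.1279]
tool_rot: [3.139, 0.003, -0.032]
ft_force: [0.2, -0.1, 0.1]
finger_gap: 0.252
```

```bash
python3 look.py 11; python3 -c "
from h import *
print(manip.state()['eef_pos'],manip.state()['tool_rot'],manip.state()['ft_force'])
b=cv2.imread('pics/side_11.png')[80:220,160:300]
cv2.imwrite('pics/v12.png',cv2.resize(b,None,fx=4,fy=4))"
```

```text
[0.65691224 0.16136076 0.12876893] [ 3.14148861e+00  2.85554548e-03 -2.72212545e-02] [ 0.02233383  0.41533878 -0.89511904]
```

View pics/v12.png

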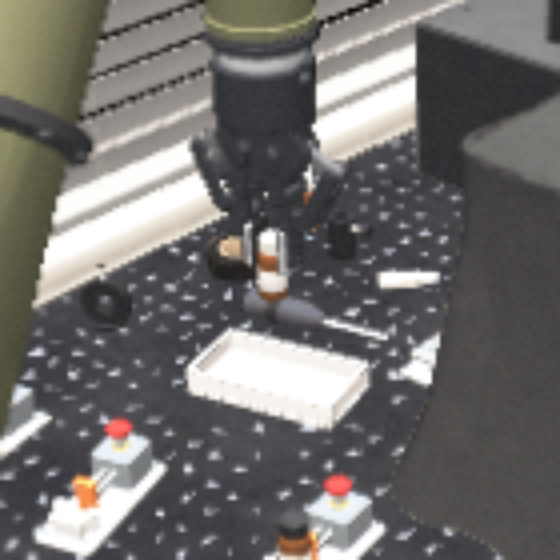

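Call:
{"fn": "apply_moves", "kwargs": {
  "rows": [
    [[0,0,0.1],[0,0,0],15],
    [[0,0,0.1],[0,0,0],15],
    [[0,0,0.06],[0,0,0],15],
    [[0,0,0],[0,0,0],15],
    [[0,0,0],[0,0,0],15]
  ]
}}

```text
clock: 12.07
eef_pos: [0.6566, 0.1622, 0.0514]
tool_rot: [3.141, 0.003, -0.026]
ft_force: [1.2, 0.0, 0.8]
finger_gap: 0.253
```

Call:
{"fn": "apply_moves", "kwargs": {
  "rows": [
    [[0,0,0.01],[0,0,0],15],
    [[0,0,0],[0,0,0],15],
    [[0,0,0],[0,0,0],15]
  ]
}}

```text
clock: 12.32
eef_pos: [0.6588, 0.1615, 0.0505]
tool_rot: [-3.141, -0.002, -0.027]
ft_force: [-0.0, -0.2, -0.5]
finger_gap: 0.255
```

```bash
python3 look.py 12; python3 -c "
from h import *
print(manip.state()['eef_pos'],manip.state()['tool_rot'],manip.state()['ft_force'])
b=cv2.imread('pics/side_12.png')[110:210,180:280]
cv2.imwrite('pics/v13.png',cv2.resize(b,None,fx=6,fy=6))"
```

```text
[0.65874323 0.16119338 0.05023732] [-3.14110226e+00 -1.63898347e-03 -2.76920445e-02] [ 0.92253435 -0.47138399 -0.57143948]
```

View pics/v13.png

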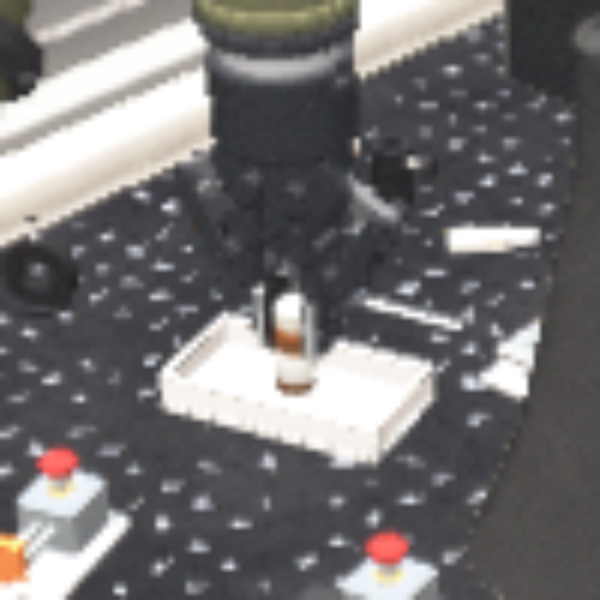

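Call:
{"fn": "apply_moves", "kwargs": {
  "rows": [
    [[0,0,0.01],[0,0,0],15],
    [[0,0,0],[0,0,0],15],
    [[0,0,0.007],[0,0,0],15],
    [[0,0,0],[0,0,0],15],
    [[0,0,0],[0,0,0],15]
  ]
}}

```text
clock: 12.83
eef_pos: [0.6581, 0.1609, 0.0438]
tool_rot: [3.142, 0.0, -0.028]
ft_force: [-0.8, 0.4, -0.0]
finger_gap: 0.252
```

Call:
{"fn": "apply_moves", "kwargs": {
  "rows": [
    [[0,0,0.004],[0,0,0],15],
    [[0,0,0],[0,0,0],15],
    [[0,0,0],[0,0,0],15]
  ]
}}

```text
clock: 13.08
eef_pos: [0.6583, 0.161, 0.0428]
tool_rot: [-3.141, -0.0, -0.028]
ft_force: [0.2, 0.1, 0.4]
finger_gap: 0.253
```

Call:
{"fn": "apply_moves", "kwargs": {
  "rows": [
    [[0,0,0.003],[0,0,0],15],
    [[0,0,0],[0,0,0],15],
    [[0,0,0.003],[0,0,0],15],
    [[0,0,0],[0,0,0],15],
    [[0,0,0],[0,0,0],15]
  ]
}}

```text
clock: 13.5
eef_pos: [0.6587, 0.1612, 0.0426]
tool_rot: [-3.141, -0.002, -0.028]
ft_force: [-2.1, -0.5, 10.5]
finger_gap: 0.253
```

Call:
{"fn": "apply_moves", "kwargs": {
  "rows": [
    [[0,0,0],[0,0,0],45],
    [[0,0,0],[0,0,0],45],
    [[0,0,0],[0,0,0],45],
    [[0,0,-0.06],[0,0,0],45],
    [[0,0,-0.1],[0,0,0],45]
  ]
}}

```text
clock: 13.92
eef_pos: [0.6559, 0.1601, 0.0857]
tool_rot: [3.139, 0.007, -0.027]
ft_force: [0.6, 0.2, -0.6]
finger_gap: 0.525
```

Call:
{"fn": "apply_moves", "kwargs": {
  "rows": [
    [[0,0,-0.1],[0,0,0],85],
    [[0,0,-0.1],[0,0,0],85]
  ]
}}

```text
clock: 14.08
eef_pos: [0.6578, 0.1609, 0.1495]
tool_rot: [3.141, 0.001, -0.028]
ft_force: [1.0, 0.6, 0.1]
finger_gap: 0.797
```

```bash
python3 look.py 13; python3 -c "
from h import *
print(manip.state()['eef_pos'],manip.state()['tool_rot'],manip.state()['ft_force'])
b=cv2.imread('pics/side_13.png')[110:210,180:280]
cv2.imwrite('pics/v14.png',cv2.resize(b,None,fx=6,fy=6))"; python3 caps.py top_13.npz
```

```text
[0.66086178 0.16208037 0.15442629] [-3.13870504 -0.00831335 -0.02790782] [-0.0500021   0.93692438  0.37417951]
cap 19 [ 92.7 144.1] z 0.0607 [0.6462 0.4273] [175 180 180]
cap 23 [131.7 193. ] z 0.0512 [0.5141 0.3238] [101 110 252]
cap 31 [246.5 192.5] z 0.0512 [0.5094 0.0194] [122 131 255]
cap 48 [246.  214.6] z 0.0584 [0.4519 0.0216] [106 107 110]
cap 43 [386.8 216.8] z 0.052 [ 0.4373 -0.3497] [90 89 89]
cap 55 [369.3 251.4] z 0.0516 [ 0.3479 -0.3002] [87 86 86]
```

View pics/v14.png

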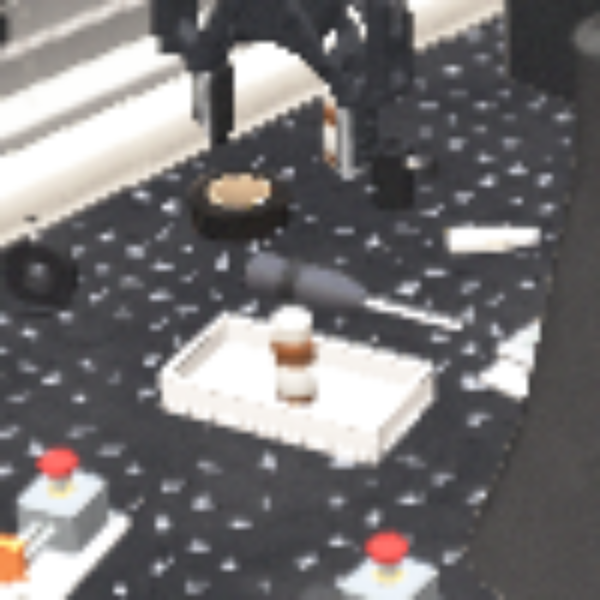

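View pics/side_13.png

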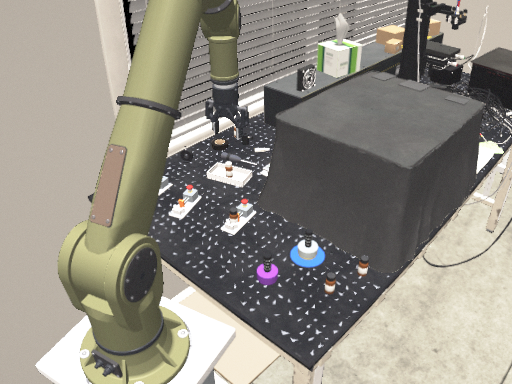

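Call:
{"fn": "apply_moves", "kwargs": {
  "rows": [
    [[0,0,0],[0,0,-0.065],85],
    [[-0.111,0.038,0],[0,0,0],85],
    [[-0.111,0.038,0],[0,0,0],85],
    [[-0.111,0.038,0],[0,0,0],85],
    [[-0.111,0.038,0],[0,0,0],85]
  ]
}}

```text
clock: 14.6
eef_pos: [0.5268, 0.1049, 0.1481]
tool_rot: [3.142, 0.001, 0.074]
ft_force: [0.5, -0.4, -0.3]
finger_gap: 0.995
```

Call:
{"fn": "apply_moves", "kwargs": {
  "rows": [
    [[-0.111,0.038,0],[0,0,0],85],
    [[-0.111,0.038,0],[0,0,0],85],
    [[-0.111,0.038,0],[0,0,0],85],
    [[-0.111,0.038,0],[0,0,0],85],
    [[-0.026,0.115,0],[0,0,0],85]
  ]
}}

```text
clock: 15.02
eef_pos: [0.3884, 0.0173, 0.1485]
tool_rot: [-3.141, 0.004, 0.08]
ft_force: [0.6, -1.0, -0.3]
finger_gap: 0.995
```

Call:
{"fn": "apply_moves", "kwargs": {
  "rows": [
    [[-0.026,0.115,0],[0,0,0],85],
    [[-0.026,0.115,0],[0,0,0],85],
    [[-0.026,0.115,0],[0,0,0],85],
    [[-0.026,0.115,0],[0,0,0],85],
    [[-0.026,0.115,0],[0,0,0],85]
  ]
}}

```text
clock: 15.43
eef_pos: [0.3673, -0.1612, 0.1488]
tool_rot: [-3.141, 0.0, 0.075]
ft_force: [0.8, 0.4, -0.2]
finger_gap: 0.993
```

Call:
{"fn": "apply_moves", "kwargs": {
  "rows": [
    [[-0.026,0.115,0],[0,0,0],85],
    [[-0.026,0.115,0],[0,0,0],85],
    [[-0.026,0.115,0],[0,0,0],85],
    [[-0.026,0.115,0],[0,0,0],85],
    [[0,0,0],[0,0,0],85]
  ]
}}

```text
clock: 15.85
eef_pos: [0.3452, -0.3066, 0.1484]
tool_rot: [3.139, 0.0, 0.066]
ft_force: [0.9, -1.3, -0.1]
finger_gap: 0.998
```

Call:
{"fn": "apply_moves", "kwargs": {
  "rows": [
    [[0,0,0.1],[0,0,0],85],
    [[0,0,0.1],[0,0,0],85],
    [[0,0,0],[0,0,0],85],
    [[0,0,0],[0,0,0],85]
  ]
}}

```text
clock: 16.18
eef_pos: [0.3463, -0.2986, 0.088]
tool_rot: [-3.139, 0.003, 0.075]
ft_force: [0.1, 0.2, -0.6]
finger_gap: 0.994
```

```bash
python3 -c "
from h import *
print(manip.state()['eef_pos'],manip.state()['tool_rot'],manip.state()['ft_force']); manip.camera('side'); print(manip.state()['eef_pos'])"
```

```text
[ 0.34630062 -0.29855483  0.0880423 ] [-3.13852740e+00  2.99168928e-03  7.49686353e-02] [ 0.08693288  0.22790681 -0.55328522]
[ 0.34718527 -0.29908599  0.08917822]
```

Call:
{"fn": "apply_moves", "kwargs": {
  "rows": [
    [[0,0.005,0.1],[0,0,0],85],
    [[0,0,0.075],[0,0,0],85],
    [[0,0,0],[0,0,0],85],
    [[0,0,0],[0,0,0],15],
    [[0,0,0],[0,0,0],15]
  ]
}}

```text
clock: 16.65
eef_pos: [0.3482, -0.3015, 0.0381]
tool_rot: [3.14, -0.001, 0.075]
ft_force: [-0.0, -0.3, 0.4]
finger_gap: 0.742
```

Call:
{"fn": "apply_moves", "kwargs": {
  "rows": [
    [[0,0,0],[0,0,0],15],
    [[0,0,0],[0,0,0],15],
    [[0,0,0],[0,0,0],15],
    [[0,0,0],[0,0,0],15],
    [[0,0,0],[0,0,0],15]
  ]
}}

```text
clock: 17.07
eef_pos: [0.3478, -0.3013, 0.0373]
tool_rot: [3.141, -0.001, 0.074]
ft_force: [-0.1, 2.1, 7.6]
finger_gap: 0.256
```

Call:
{"fn": "apply_moves", "kwargs": {
  "rows": [
    [[0,0,-0.04],[0,0,0],15],
    [[0,0,-0.1],[0,0,0],15],
    [[0,0,-0.1],[0,0,0],15],
    [[0,0,-0.1],[0,0,0],15],
    [[0,0,0],[0,0,0],15]
  ]
}}

```text
clock: 17.48
eef_pos: [0.3493, -0.3025, 0.1433]
tool_rot: [3.136, -0.006, 0.074]
ft_force: [1.2, -0.7, -0.5]
finger_gap: 0.255
```

```bash
python3 look.py 14; python3 -c "
from h import *
print(manip.state()['eef_pos'],manip.state()['tool_rot'],manip.state()['ft_force'])"; python3 mark.py 14 .3478 -.3001 .102 270 180 390 290 6
```

```text
[ 0.34768182 -0.30166777  0.13963839] [ 3.13928851e+00 -1.96724047e-03  7.39043332e-02] [-0.48346129  0.3217923  -0.45879139]
```

View pics/mark_14.png

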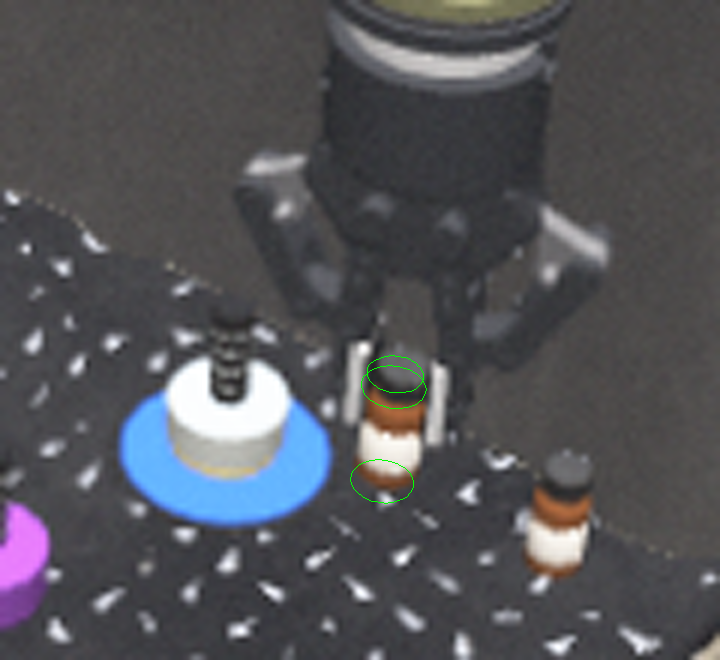

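```bash
python3 mark.py 13 .3478 -.3001 0 290 230 390 310 7;python3 mark.py 13 .4373 -.3497 0 290 230 390 310 7
python3 - <<'E'
from h import *
c=load("side_13.npz")
im=cv2.resize(c["pixels"][230:310,290:390],None,fx=7,fy=7,interpolation=cv2.INTER_CUBIC)
a=np.linspace(0,2*np.pi,60)
for x,y in ((.3478,-.3001),(.4373,-.3497)):
  for r,zz in ((.0115,0),(.0115,.046),(.010,.052)):
    P=proj(c,np.c_[x-.0054+r*np.cos(a),y-.003+r*np.sin(a),np.full(60,zz)]); P=((P-[290,230]+.5)*7-.5).astype(int); cv2.polylines(im,[P.reshape(-1,1,2)],True,(0,255,0),1)
cv2.imwrite("pics/m13.png",im)
E
```

```text
(no output)
```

View pics/m13.png

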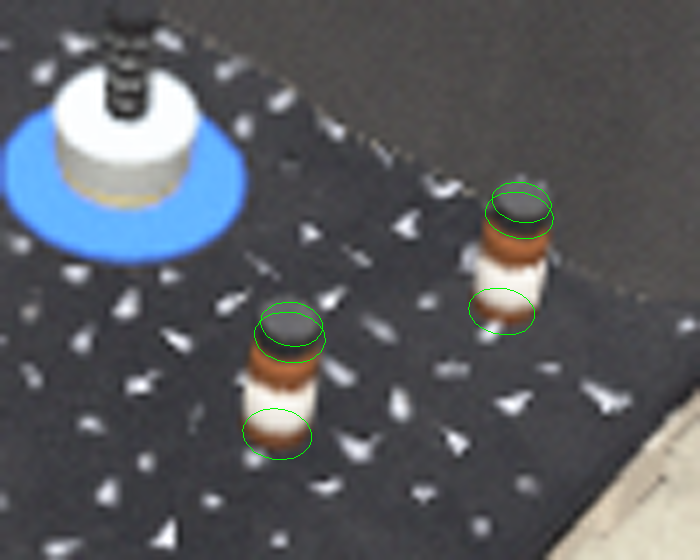

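Call:
{"fn": "apply_moves", "kwargs": {
  "rows": [
    [[0.0264,-0.116,0],[0,0,0],15],
    [[0.0264,-0.116,0],[0,0,0],15],
    [[0.0264,-0.116,0],[0,0,0],15],
    [[0.0264,-0.116,0],[0,0,0],15],
    [[0.0264,-0.116,0],[0,0,0],15]
  ]
}}

```text
clock: 18.0
eef_pos: [0.3729, -0.123, 0.1375]
tool_rot: [-3.141, 0.002, 0.074]
ft_force: [0.6, 1.2, -1.3]
finger_gap: 0.255
```

Call:
{"fn": "apply_moves", "kwargs": {
  "rows": [
    [[0.0264,-0.116,0],[0,0,0],15],
    [[0.0264,-0.116,0],[0,0,0],15],
    [[0.0264,-0.116,0],[0,0,0],15],
    [[0.0264,-0.116,0],[0,0,0],15],
    [[0.0264,-0.116,0],[0,0,0],15]
  ]
}}

```text
clock: 18.42
eef_pos: [0.3995, 0.0534, 0.1374]
tool_rot: [3.141, 0.002, 0.074]
ft_force: [0.7, 0.1, -0.4]
finger_gap: 0.256
```

Call:
{"fn": "apply_moves", "kwargs": {
  "rows": [
    [[0.0264,-0.116,0],[0,0,0],15],
    [[0.0264,-0.116,0],[0,0,0],15],
    [[0.0264,-0.116,0],[0,0,0],15],
    [[0.0264,-0.115,0],[0,0,0],15],
    [[0,0,0],[0,0,0],15]
  ]
}}

```text
clock: 18.83
eef_pos: [0.4217, 0.2006, 0.1378]
tool_rot: [-3.137, -0.001, 0.083]
ft_force: [1.0, 0.9, -0.1]
finger_gap: 0.253
```

```bash
python3 look.py 15; python3 -c "
from h import *
print(manip.state()['eef_pos'],manip.state()['tool_rot'],manip.state()['ft_force'])"; python3 mark.py 15 .4228 .1913 .102 140 140 240 230 7
```

```text
[0.42072071 0.19394693 0.13717328] [3.14133397e+00 2.42281954e-03 7.81558495e-02] [-0.36168107 -0.81392694 -0.31601296]
```

View pics/mark_15.png

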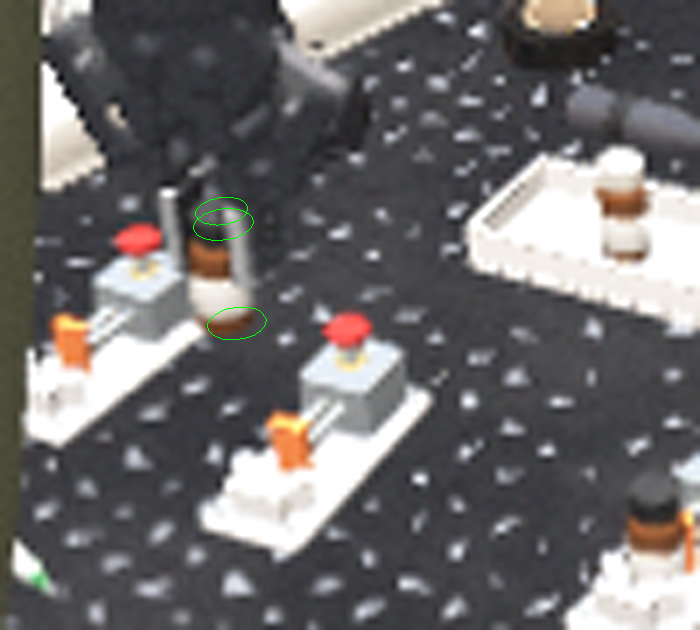

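Call:
{"fn": "apply_moves", "kwargs": {
  "rows": [
    [[0,0,0.067],[0,0,0],15],
    [[0,0,0.067],[0,0,0],15],
    [[0,0,0],[0,0,0],15],
    [[0,0,0],[0,0,0],15],
    [[0,0,0],[0,0,0],15]
  ]
}}

```text
clock: 19.35
eef_pos: [0.4216, 0.1918, 0.0985]
tool_rot: [3.141, 0.001, 0.073]
ft_force: [-0.7, 0.2, -0.6]
finger_gap: 0.258
```

```bash
python3 look.py 16; python3 -c "
from h import *
print(manip.state()['eef_pos'],manip.state()['tool_rot'],manip.state()['ft_force'])"; python3 mark.py 16 .4228 .1913 .060 140 140 240 230 7
```

```text
[0.42216958 0.19243642 0.09910719] [-3.14128688e+00 -1.10864509e-03  7.36489017e-02] [ 0.76897983  0.09876085 -1.03480568]
```

View pics/mark_16.png

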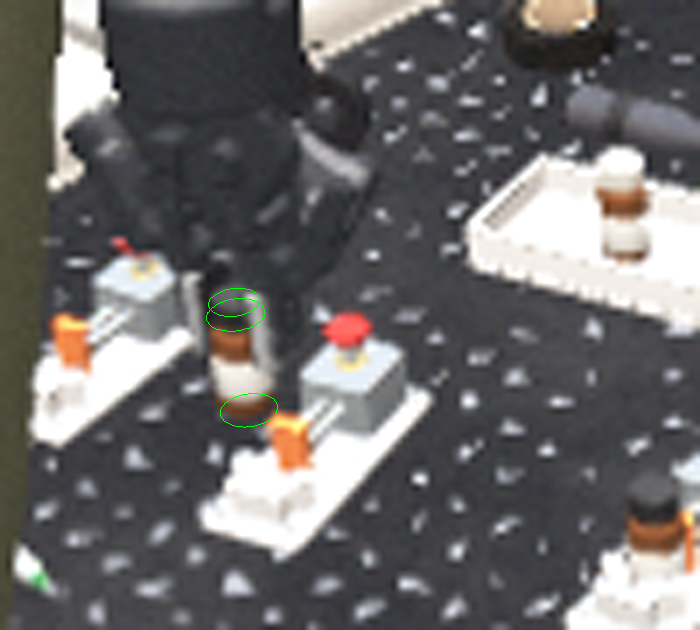

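Call:
{"fn": "apply_moves", "kwargs": {
  "rows": [
    [[0,0.004,0.055],[0,0,0],15],
    [[0,0,0.052],[0,0,0],15],
    [[0,0,0],[0,0,0],15],
    [[0,0,0],[0,0,0],15]
  ]
}}

```text
clock: 19.78
eef_pos: [0.4217, 0.1913, 0.0665]
tool_rot: [3.141, 0.001, 0.074]
ft_force: [0.7, 0.1, 0.4]
finger_gap: 0.254
```

```bash
python3 look.py 17; python3 -c "
from h import *
print(manip.state()['eef_pos'],manip.state()['tool_rot'],manip.state()['ft_force'])"; python3 mark.py 17 .4228 .1913 .029 140 140 240 230 7
```

```text
[0.42226657 0.19171985 0.06715119] [-3.14117506e+00 -1.14120533e-03  7.43714662e-02] [-0.18959879 -0.52511996  0.14460582]
```

View pics/mark_17.png

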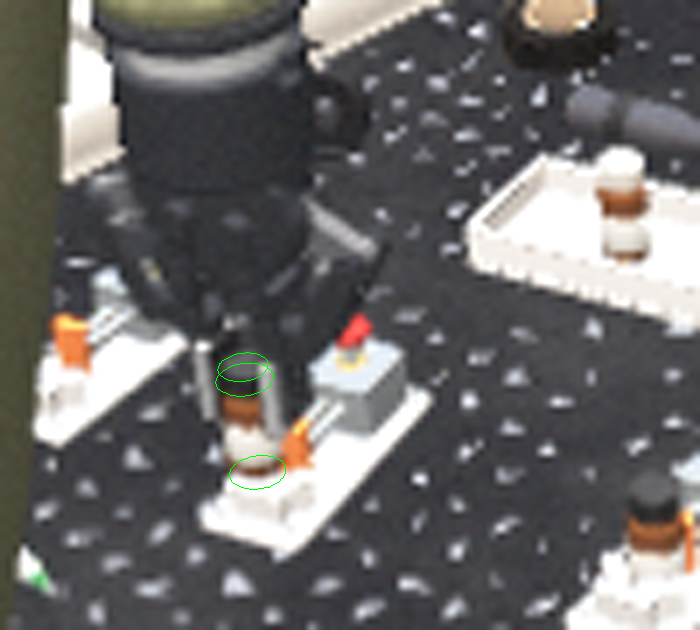

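Call:
{"fn": "apply_moves", "kwargs": {
  "rows": [
    [[0.01,0.001,0.007],[0,0,0],15],
    [[0.02,0,0],[0,0,0],15],
    [[0.02,0,0],[0,0,0],15],
    [[0.022,0,0],[0,0,0],15],
    [[0,0,0],[0,0,0],15]
  ]
}}

```text
clock: 20.3
eef_pos: [0.4445, 0.1929, 0.0642]
tool_rot: [-3.141, -0.0, 0.074]
ft_force: [-2.8, -0.5, 1.3]
finger_gap: 0.259
```

```bash
python3 look.py 18; python3 -c "
from h import *
print(manip.state()['eef_pos'],manip.state()['tool_rot'],manip.state()['ft_force'])"; python3 mark.py 18 .4437 .1929 .029 140 140 240 230 7
```

```text
[0.44304593 0.19263752 0.06392801] [3.14133618e+00 1.10008760e-03 7.41678315e-02] [-2.93206639 -0.11918158  1.69932087]
```

View pics/mark_18.png

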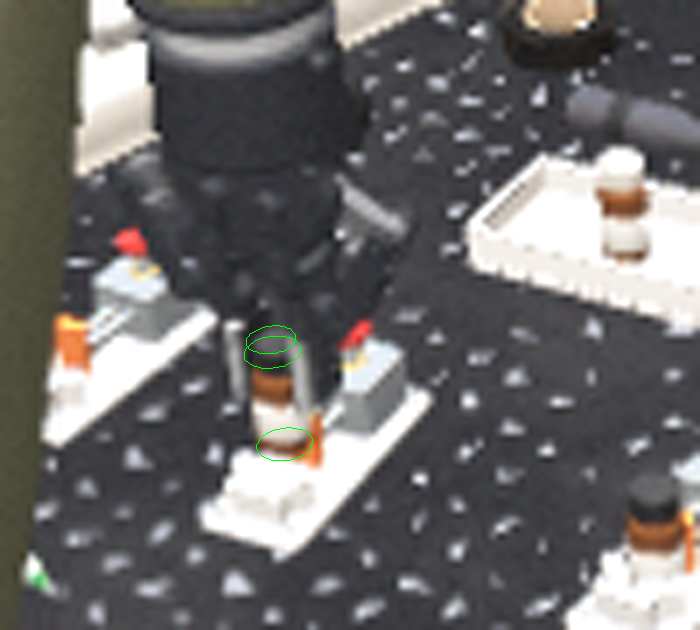

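Call:
{"fn": "apply_moves", "kwargs": {
  "rows": [
    [[0.003,0,0.03],[0,0,0],15],
    [[0,0,0.025],[0,0,0],15],
    [[0,0,0.01],[0,0,0],15],
    [[0,0,0],[0,0,0],15],
    [[0,0,0],[0,0,0],15]
  ]
}}

```text
clock: 20.82
eef_pos: [0.4434, 0.1926, 0.0439]
tool_rot: [3.141, 0.002, 0.075]
ft_force: [-2.7, 0.3, -1.9]
finger_gap: 0.254
```

Call:
{"fn": "apply_moves", "kwargs": {
  "rows": [
    [[0,0,0.003],[0,0,0],15],
    [[0,0,0],[0,0,0],15],
    [[0,0,0],[0,0,0],15]
  ]
}}

```text
clock: 21.07
eef_pos: [0.4441, 0.1927, 0.0437]
tool_rot: [3.141, 0.0, 0.074]
ft_force: [-4.6, -0.3, -2.5]
finger_gap: 0.253
```

Call:
{"fn": "apply_moves", "kwargs": {
  "rows": [
    [[0,0,0.004],[0,0,0],15],
    [[0,0,0],[0,0,0],15],
    [[0,0,0],[0,0,0],15]
  ]
}}

```text
clock: 21.32
eef_pos: [0.4445, 0.1929, 0.0428]
tool_rot: [-3.141, -0.001, 0.074]
ft_force: [-4.8, -1.2, 2.5]
finger_gap: 0.253
```

Touching the plate. Ease back and let go.

Call:
{"fn": "apply_moves", "kwargs": {
  "rows": [
    [[-0.008,0,0],[0,0,0],15],
    [[0,0,0],[0,0,0],15],
    [[0,0,0],[0,0,0],45],
    [[0,0,0],[0,0,0],45],
    [[0,0,0],[0,0,0],45]
  ]
}}

```text
clock: 21.73
eef_pos: [0.4425, 0.193, 0.0426]
tool_rot: [-3.141, -0.001, 0.074]
ft_force: [0.8, -0.3, -0.1]
finger_gap: 0.525
```

Call:
{"fn": "apply_moves", "kwargs": {
  "rows": [
    [[0,0,0],[0,0,0],45],
    [[0,0,-0.08],[0,0,0],45],
    [[0,0,-0.1],[0,0,0],45],
    [[0,0,-0.1],[0,0,0],85],
    [[0,0,-0.1],[0,0,0],85]
  ]
}}

```text
clock: 22.15
eef_pos: [0.4416, 0.1927, 0.1577]
tool_rot: [-3.141, 0.001, 0.075]
ft_force: [1.6, -0.6, -0.0]
finger_gap: 0.796
```

```bash
python3 look.py 19; python3 -c "
from h import *
print(manip.state()['eef_pos'],manip.state()['tool_rot'],manip.state()['ft_force'])"; python3 mark.py 19 .4397 .1926 .006 140 140 240 230 7; python3 caps.py top_19.npz
```

```text
[0.44413778 0.19402021 0.16062802] [-3.13883582 -0.00756208  0.0741582 ] [ 1.28546864 -0.56251165 -0.13041062]
cap 29 [101.9 110.4] z 0.0606 [0.7368 0.4032] [149 155 155]
cap 15 [ 96.3 131.1] z 0.0613 [0.681  0.4177] [153 158 158]
cap 50 [192.4 136.7] z 0.0555 [0.6592 0.1591] [235 238 240]
cap 36 [132.8 193.2] z 0.0508 [0.5135 0.3209] [ 85  98 248]
cap 32 [246.5 192.5] z 0.0507 [0.5094 0.0193] [102 110 254]
cap 36 [179.1 198.2] z 0.0508 [0.4979 0.1969] [ 99 106 250]
cap 49 [246.2 214.6] z 0.0578 [0.452  0.0211] [86 87 90]
cap 44 [386.8 216.8] z 0.0519 [ 0.4375 -0.3496] [74 73 74]
```

View pics/mark_19.png

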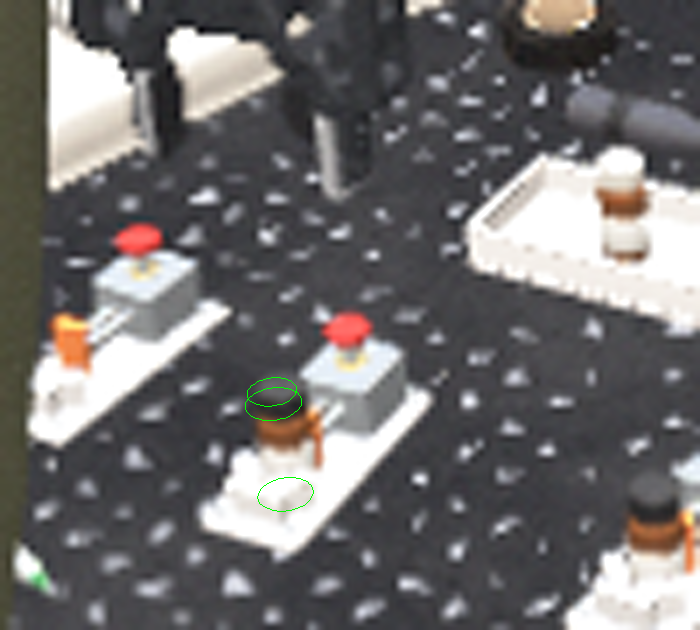

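Run:
```python
from h import *
for n in ("top_19.npz","side_19.npz"):
    c=load(n); W=cloud(c).reshape(-1,3); W=W[np.isfinite(W[:,0])]
    if n[0]=='s': W[:,:2]+=[.0054,.003]
    w=-.285; ux=np.array([np.cos(w),np.sin(w)]); uy=np.array([-np.sin(w),np.cos(w)])
    d=W[:,:2]-[.4373,-.3497]; a=d@ux; b=d@uy
    for z0 in (.015,.03,.05,.08,.1,.13,.16,.2,.24):
        m=(abs(W[:,2]-z0)<.012)&(a>.02)&(a<.25)&(abs(b)<.055)
        m2=(abs(W[:,2]-z0)<.012)&(a>.02)&(a<.25)&(abs(b)<.02)
        if m.sum()>3: print(n,z0,m.sum(),np.round(np.percentile(a[m],[0,2,10,50]),3),np.round(np.percentile(a[m2],[0,10,50]),3) if m2.any() else '')
```

```text
top_19.npz 0.015 111 [0.02  0.021 0.029 0.035] [0.02  0.028 0.032]
top_19.npz 0.03 105 [0.031 0.032 0.033 0.039] [0.031 0.033 0.036]
top_19.npz 0.05 107 [0.035 0.035 0.037 0.043] [0.035 0.036 0.04 ]
top_19.npz 0.08 102 [0.042 0.043 0.045 0.05 ] [0.042 0.044 0.048]
top_19.npz 0.1 100 [0.046 0.047 0.049 0.053] [0.046 0.048 0.052]
top_19.npz 0.13 112 [0.052 0.054 0.056 0.059] [0.052 0.054 0.058]
top_19.npz 0.16 129 [0.061 0.062 0.063 0.066] [0.061 0.063 0.065]
top_19.npz 0.2 81 [0.071 0.071 0.071 0.073] [0.071 0.072 0.073]
top_19.npz 0.24 93 [0.074 0.075 0.075 0.076] [0.075 0.075 0.076]
side_19.npz 0.015 386 [0.03  0.032 0.034 0.042] [0.03  0.032 0.035]
side_19.npz 0.03 524 [0.033 0.035 0.037 0.046] [0.033 0.035 0.04 ]
side_19.npz 0.05 641 [0.035 0.04  0.043 0.054] [0.035 0.041 0.044]
side_19.npz 0.08 635 [0.044 0.047 0.05  0.06 ] [0.044 0.047 0.052]
side_19.npz 0.1 611 [0.048 0.051 0.055 0.063] [0.049 0.052 0.056]
side_19.npz 0.13 589 [0.054 0.058 0.06  0.067] [0.054 0.059 0.062]
side_19.npz 0.16 576 [0.063 0.065 0.067 0.073] [0.063 0.066 0.069]
side_19.npz 0.2 547 [0.071 0.073 0.074 0.081] [0.071 0.075 0.077]
side_19.npz 0.24 566 [0.076 0.077 0.079 0.084] [0.076 0.078 0.081]
```

Call:
{"fn": "apply_moves", "kwargs": {
  "rows": [
    [[-0.0215,0.117,0],[0,0,0],85],
    [[-0.0215,0.117,0],[0,0,0],85],
    [[-0.0215,0.117,0],[0,0,0],85],
    [[-0.0215,0.117,0],[0,0,0],85],
    [[-0.0215,0.117,0],[0,0,0],85]
  ]
}}

```text
clock: 22.67
eef_pos: [0.4222, 0.0138, 0.156]
tool_rot: [3.142, 0.0, 0.075]
ft_force: [0.4, -0.6, 0.2]
finger_gap: 0.993
```

Call:
{"fn": "apply_moves", "kwargs": {
  "rows": [
    [[-0.0215,0.117,0],[0,0,0],85],
    [[-0.0215,0.117,0],[0,0,0],85],
    [[-0.0215,0.117,0],[0,0,0],85],
    [[-0.0215,0.117,0],[0,0,0],85],
    [[-0.0215,0.117,0],[0,0,0],85]
  ]
}}

```text
clock: 23.08
eef_pos: [0.403, -0.1639, 0.1561]
tool_rot: [-3.142, 0.0, 0.074]
ft_force: [1.0, 0.5, -0.4]
finger_gap: 0.994
```

Call:
{"fn": "apply_moves", "kwargs": {
  "rows": [
    [[-0.0215,0.117,0],[0,0,0],85],
    [[-0.0215,0.117,0],[0,0,0],85],
    [[-0.0215,0.117,0],[0,0,0],85],
    [[-0.0215,0.117,0],[0,0,0],85],
    [[-0.0215,0.117,0],[0,0,0],85]
  ]
}}

```text
clock: 23.5
eef_pos: [0.3838, -0.3413, 0.1559]
tool_rot: [-3.141, 0.0, 0.074]
ft_force: [1.4, -0.2, -0.1]
finger_gap: 0.998
```

Call:
{"fn": "apply_moves", "kwargs": {
  "rows": [
    [[0,0,0],[0,0,0.0564],85],
    [[0,0,0],[0,0,0.0564],85],
    [[0,0,0],[0,0,0.0564],85],
    [[0,0,0],[0,0,0.0564],85],
    [[0,0,0],[0,0,0],85]
  ]
}}

```text
clock: 23.92
eef_pos: [0.3843, -0.3395, 0.1558]
tool_rot: [-3.141, 0.001, -0.284]
ft_force: [-0.3, -0.4, -1.1]
finger_gap: 0.998
```

```bash
python3 look.py 20; python3 -c "
from h import *
s=manip.state(); print(s['eef_pos'],s['tool_rot'],s['ft_force'],s['clock'])"; python3 caps.py top_20.npz
```

```text
[ 0.38443479 -0.33934526  0.15600067] [-3.14153727e+00  6.85032349e-04 -2.76723249e-01] [-0.28325488 -0.25500551 -0.06810936] 24.0167
cap 25 [102.2 109.5] z 0.0612 [0.7392 0.4023] [145 151 151]
cap 17 [ 95.4 134.4] z 0.0614 [0.6722 0.4201] [144 149 149]
cap 50 [192.4 136.7] z 0.0556 [0.6592 0.1591] [233 236 238]
cap 37 [132.8 193.2] z 0.0509 [0.5133 0.321 ] [ 86  98 249]
cap 32 [246.5 192.5] z 0.0507 [0.5094 0.0193] [ 99 107 254]
cap 37 [179.1 198.3] z 0.0505 [0.4977 0.1968] [ 98 105 249]
cap 49 [246.2 214.6] z 0.0581 [0.4519 0.0211] [84 85 88]
cap 15 [330.2 216.6] z 0.0539 [ 0.4419 -0.198 ] [114 115 111]
cap 44 [386.8 216.8] z 0.0516 [ 0.4375 -0.3497] [72 71 71]
cap 50 [181.8 219.9] z 0.0579 [0.4412 0.1889] [80 81 83]
```

View pics/side_20.png

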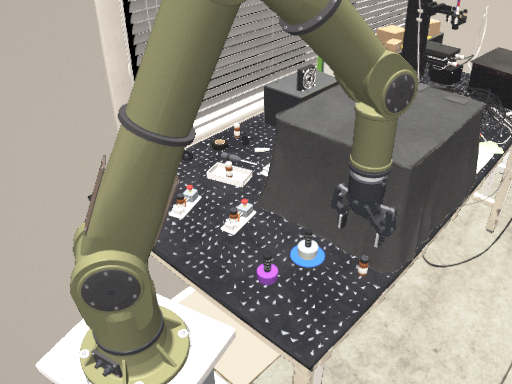

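Run:
```python
from h import *
tcp=np.array([.3844,-.3394]); w=-.28; ux=np.array([np.cos(w),np.sin(w)]); uy=np.array([-np.sin(w),np.cos(w)])
for n in ("side_20.npz","top_20.npz"):
    c=load(n); W=cloud(c).reshape(-1,3); ok=np.isfinite(W[:,0]); px=c["pixels"].reshape(-1,3).astype(int)
    if n[0]=='s': W[:,:2]+=[.0054,.003]
    a=(W[:,:2]-tcp)@ux; b=(W[:,:2]-tcp)@uy
    green=(px[:,1]-px[:,0]>15)
    for z in np.arange(.16,.62,.03):
        m=ok&(abs(W[:,2]-z)<.015)&(abs(a)<.2)&(abs(b)<.2)&(green|((px.max(1)<200)&(abs(a)<.07)&(abs(b)<.075)))
        if m.sum()>5: print(n,round(z,2),m.sum(),"a",np.round(np.percentile(a[m],[1,50,99]),3),"b",np.round(np.percentile(b[m],[1,99]),3))
```

```text
side_20.npz 0.16 113 a [-0.009 -0.002  0.016] b [-0.055  0.057]
side_20.npz 0.19 219 a [-0.009 -0.004  0.014] b [-0.07  0.07]
side_20.npz 0.22 638 a [-0.014 -0.006  0.019] b [-0.071  0.073]
side_20.npz 0.25 684 a [-0.016 -0.005  0.016] b [-0.067  0.07 ]
side_20.npz 0.28 398 a [-0.034 -0.025  0.015] b [-0.036  0.03 ]
side_20.npz 0.31 552 a [-0.034 -0.023  0.018] b [-0.035  0.032]
side_20.npz 0.34 495 a [-0.037 -0.027  0.021] b [-0.039  0.033]
side_20.npz 0.37 569 a [-0.035 -0.027  0.013] b [-0.036  0.031]
side_20.npz 0.4 600 a [-0.036 -0.026  0.015] b [-0.037  0.03 ]
side_20.npz 0.43 645 a [-0.036 -0.027  0.014] b [-0.037  0.031]
side_20.npz 0.46 695 a [-0.04  -0.024  0.022] b [-0.049  0.048]
side_20.npz 0.49 879 a [-0.067 -0.031  0.035] b [-0.053  0.057]
side_20.npz 0.52 1184 a [-0.087 -0.046  0.032] b [-0.053  0.06 ]
side_20.npz 0.55 1221 a [-0.117 -0.069  0.013] b [-0.046  0.033]
side_20.npz 0.58 1266 a [-0.147 -0.102 -0.022] b [-0.035  0.043]
side_20.npz 0.61 1235 a [-0.17  -0.133 -0.055] b [-0.016  0.047]
top_20.npz 0.22 156 a [-0.015  0.003  0.019] b [0.026 0.073]
top_20.npz 0.25 234 a [-0.016  0.002  0.02 ] b [0.02 0.07]
top_20.npz 0.28 194 a [-0.034  0.002  0.037] b [0.008 0.037]
top_20.npz 0.31 233 a [-0.033  0.001  0.037] b [0.009 0.038]
top_20.npz 0.34 322 a [-0.038  0.001  0.04 ] b [0.001 0.04 ]
top_20.npz 0.37 328 a [-0.036 -0.001  0.037] b [0.01  0.039]
top_20.npz 0.4 466 a [-0.034  0.008  0.042] b [0.01  0.039]
top_20.npz 0.43 334 a [-0.029  0.006  0.037] b [0.015 0.038]
top_20.npz 0.46 142 a [-0.019  0.015  0.048] b [0.032 0.052]
top_20.npz 0.49 746 a [-0.04   0.01   0.057] b [0.03  0.058]
top_20.npz 0.52 1323 a [-0.056  0.002  0.055] b [0.017 0.062]
top_20.npz 0.55 1491 a [-0.067 -0.005  0.042] b [0.021 0.063]
top_20.npz 0.58 1439 a [-0.071 -0.034  0.007] b [0.032 0.067]
top_20.npz 0.61 1056 a [-0.1   -0.07  -0.041] b [0.043 0.075]
```

Call:
{"fn": "apply_moves", "kwargs": {
  "rows": [
    [[0.09,-0.006,0],[0,0,0],85],
    [[0.088,-0.005,0.05],[0,0,0],85],
    [[0,0,0.1],[0,0,0],85],
    [[0,0,0],[0,0,0],85],
    [[0,0,0],[0,0,0],85]
  ]
}}

```text
clock: 24.43
eef_pos: [0.4355, -0.3503, 0.1101]
tool_rot: [-3.14, 0.004, -0.278]
ft_force: [-0.3, 0.1, 0.7]
finger_gap: 0.995
```

```bash
python3 look.py 21; python3 -c "
from h import *
s=manip.state(); print(s['eef_pos'],s['tool_rot'],s['ft_force'],s['clock'])
b=cv2.imread('pics/side_21.png')[180:290,310:420]
cv2.imwrite('pics/v21.png',cv2.resize(b,None,fx=5,fy=5))
b=cv2.imread('pics/top_21.png')[185:235,165:265]
cv2.imwrite('pics/t21.png',cv2.resize(b,None,fx=8,fy=8,interpolation=cv2.INTER_CUBIC))"
```

```text
[ 0.43628048 -0.35134252  0.11223533] [ 3.14140250e+00  2.14592717e-04 -2.79350480e-01] [-0.42813806 -0.76241889  0.28072882] 24.5333
```

View pics/v21.png

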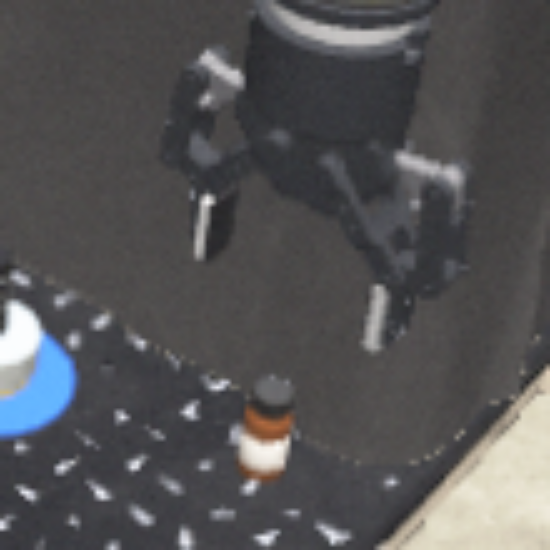

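View pics/t21.png

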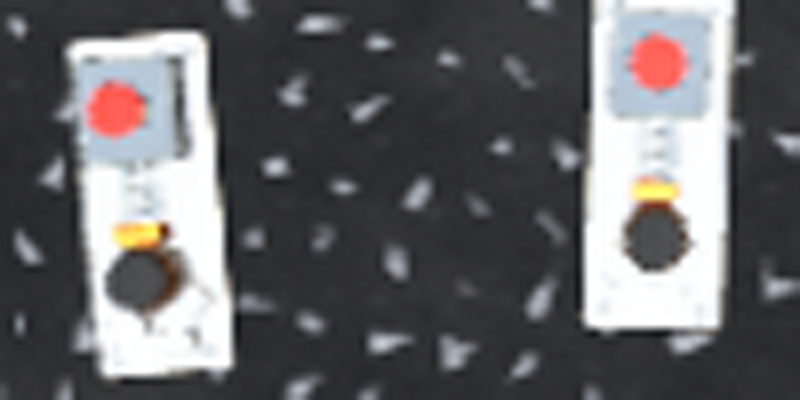

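Call:
{"fn": "apply_moves", "kwargs": {
  "rows": [
    [[0,-0.002,0.1],[0,0,0],85],
    [[0,0,0.1],[0,0,0],85],
    [[0,0,0.05],[0,0,0],85],
    [[0,0,0],[0,0,0],15],
    [[0,0,0],[0,0,0],15]
  ]
}}

```text
clock: 24.95
eef_pos: [0.4368, -0.3509, 0.0374]
tool_rot: [3.141, -0.0, -0.28]
ft_force: [-0.2, -0.1, 0.3]
finger_gap: 0.744
```

Call:
{"fn": "apply_moves", "kwargs": {
  "rows": [
    [[0,0,0],[0,0,0],15],
    [[0,0,0],[0,0,0],15],
    [[0,0,0],[0,0,0],15],
    [[0,0,0],[0,0,0],15],
    [[0,0,0],[0,0,0],15]
  ]
}}

```text
clock: 25.37
eef_pos: [0.4377, -0.3512, 0.038]
tool_rot: [3.141, -0.002, -0.28]
ft_force: [-1.0, 1.1, 8.1]
finger_gap: 0.252
```

Call:
{"fn": "apply_moves", "kwargs": {
  "rows": [
    [[0,0,-0.04],[0,0,0],15],
    [[0,0,-0.1],[0,0,0],15],
    [[0,0,-0.1],[0,0,0],15],
    [[0,0,-0.1],[0,0,0],15],
    [[0,0,0],[0,0,0],15]
  ]
}}

```text
clock: 25.78
eef_pos: [0.4394, -0.3523, 0.1446]
tool_rot: [3.138, -0.009, -0.28]
ft_force: [0.3, -0.8, -0.1]
finger_gap: 0.255
```

Call:
{"fn": "apply_moves", "kwargs": {
  "rows": [
    [[-0.12,0,0],[0,0,0],15],
    [[0,0,0],[0,0,-0.0535],15],
    [[0,0,0],[0,0,-0.0535],15],
    [[0,0,0],[0,0,-0.0535],15],
    [[0.0028,-0.117,0],[0,0,0],15]
  ]
}}

```text
clock: 26.2
eef_pos: [0.4031, -0.3119, 0.1387]
tool_rot: [3.137, -0.001, -0.031]
ft_force: [1.6, -0.1, -0.8]
finger_gap: 0.251
```

Call:
{"fn": "apply_moves", "kwargs": {
  "rows": [
    [[0.0028,-0.117,0],[0,0,0],15],
    [[0.0028,-0.117,0],[0,0,0],15],
    [[0.0028,-0.117,0],[0,0,0],15],
    [[0.0028,-0.117,0],[0,0,0],15],
    [[0.0028,-0.117,0],[0,0,0],15]
  ]
}}

```text
clock: 26.62
eef_pos: [0.413, -0.1288, 0.1388]
tool_rot: [3.141, -0.001, -0.028]
ft_force: [1.2, -0.3, 0.2]
finger_gap: 0.251
```

Call:
{"fn": "apply_moves", "kwargs": {
  "rows": [
    [[0.0028,-0.117,0],[0,0,0],15],
    [[0.0028,-0.117,0],[0,0,0],15],
    [[0.0028,-0.117,0],[0,0,0],15],
    [[0.0028,-0.117,0],[0,0,0],15],
    [[0.0028,-0.117,0],[0,0,0],15]
  ]
}}

```text
clock: 27.03
eef_pos: [0.4221, 0.0467, 0.1388]
tool_rot: [3.142, -0.001, -0.028]
ft_force: [1.1, -0.4, -0.7]
finger_gap: 0.257
```

Call:
{"fn": "apply_moves", "kwargs": {
  "rows": [
    [[0.0028,-0.117,0],[0,0,0],15],
    [[0.0028,-0.117,0],[0,0,0],15],
    [[0.0028,-0.117,0],[0,0,0],15],
    [[0.0028,-0.117,0],[0,0,0],15],
    [[0.0028,-0.117,0],[0,0,0],15]
  ]
}}

```text
clock: 27.45
eef_pos: [0.4312, 0.2221, 0.1388]
tool_rot: [-3.141, -0.001, -0.028]
ft_force: [1.5, -0.7, -0.7]
finger_gap: 0.252
```

Call:
{"fn": "apply_moves", "kwargs": {
  "rows": [
    [[0.0028,-0.1145,0],[0,0,0],15],
    [[0.0028,-0.1145,0],[0,0,0],15],
    [[0.0028,-0.113,0],[0,0,0],15],
    [[0,0,0.07],[0,0,0],15],
    [[0,0,0.06],[0,0,0],15]
  ]
}}

```text
clock: 27.87
eef_pos: [0.4366, 0.3263, 0.0996]
tool_rot: [-3.138, -0.002, -0.024]
ft_force: [0.7, -1.0, -0.7]
finger_gap: 0.254
```

Call:
{"fn": "apply_moves", "kwargs": {
  "rows": [
    [[0,0,0],[0,0,0],15],
    [[0,0,0],[0,0,0],15],
    [[0,0,0],[0,0,0],15]
  ]
}}

```text
clock: 28.12
eef_pos: [0.4371, 0.3228, 0.1003]
tool_rot: [-3.141, -0.001, -0.028]
ft_force: [-0.5, 0.5, -0.0]
finger_gap: 0.25
```

```bash
python3 look.py 22; python3 -c "
from h import *
s=manip.state(); print(s['eef_pos'],s['tool_rot'],s['ft_force'],s['clock'])"; python3 mark.py 22 .4382 .3238 .062 100 120 200 210 7; python3 caps.py top_22.npz
```

```text
[0.43745008 0.32288885 0.10069735] [-3.14045229e+00 -1.50197405e-03 -2.87313353e-02] [ 0.51223271  0.25659269 -0.8932754 ] 28.2167
cap 17 [106.3  94.6] z 0.0608 [0.7799 0.3917] [137 142 142]
cap 48 [192.4 136.7] z 0.0556 [0.6593 0.1592] [237 239 240]
cap 38 [132.8 193.2] z 0.0508 [0.5134 0.3208] [ 88 101 248]
cap 32 [246.5 192.5] z 0.051 [0.5094 0.0193] [101 108 254]
cap 36 [179.1 198.3] z 0.0503 [0.4977 0.1969] [100 106 249]
cap 47 [246.  214.7] z 0.0589 [0.4518 0.0214] [85 86 89]
cap 49 [181.8 219.9] z 0.0572 [0.4413 0.189 ] [82 82 85]
```

View pics/mark_22.png

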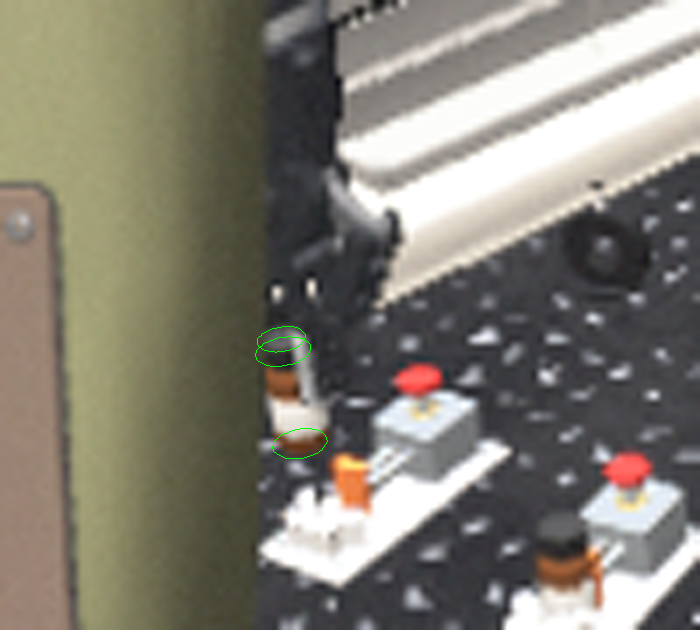

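Call:
{"fn": "apply_moves", "kwargs": {
  "rows": [
    [[0,-0.003,0.06],[0,0,0],15],
    [[0,0,0.054],[0,0,0],15],
    [[0,0,0],[0,0,0],15],
    [[0,0,0],[0,0,0],15],
    [[0,0,0],[0,0,0],15]
  ]
}}

```text
clock: 28.63
eef_pos: [0.4373, 0.324, 0.0664]
tool_rot: [-3.141, -0.001, -0.028]
ft_force: [0.0, 0.6, -0.6]
finger_gap: 0.252
```

```bash
python3 look.py 23; python3 -c "
from h import *
s=manip.state(); print(s['eef_pos'],s['tool_rot'],s['ft_force'],s['clock'])"; python3 mark.py 23 .4382 .3238 .029 100 120 200 210 7
```

```text
[0.43736114 0.3241457  0.06646798] [-3.14043606e+00 -1.39895631e-03 -2.81258689e-02] [-0.24987338  0.14271668 -0.33574786] 28.7333
```

View pics/mark_23.png

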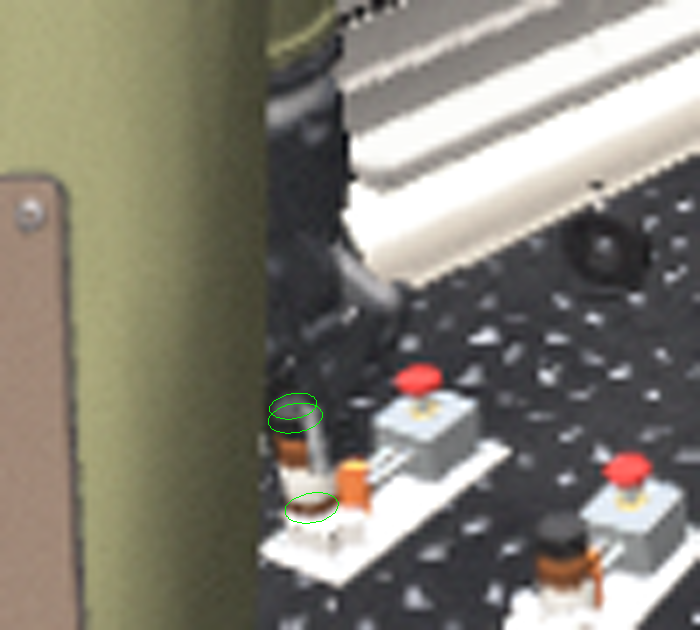

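Call:
{"fn": "apply_moves", "kwargs": {
  "rows": [
    [[0.01,0,0.004],[0,0,0],15],
    [[0.02,0,0],[0,0,0],15],
    [[0.022,0,0],[0,0,0],15],
    [[0.022,0,0],[0,0,0],15],
    [[0,0,0],[0,0,0],15]
  ]
}}

```text
clock: 29.15
eef_pos: [0.4602, 0.3231, 0.0641]
tool_rot: [-3.141, -0.0, -0.029]
ft_force: [-3.3, -0.2, 2.8]
finger_gap: 0.253
```

Call:
{"fn": "apply_moves", "kwargs": {
  "rows": [
    [[0,0,0],[0,0,0],15],
    [[0,0,0],[0,0,0],15]
  ]
}}

```text
clock: 29.32
eef_pos: [0.4584, 0.3231, 0.0639]
tool_rot: [3.141, 0.001, -0.028]
ft_force: [-3.6, -0.7, 0.7]
finger_gap: 0.252
```

```bash
python3 look.py 24; python3 mark.py 24 .4595 .3232 .029 100 120 200 210 7
```

```text
(no output)
```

View pics/mark_24.png

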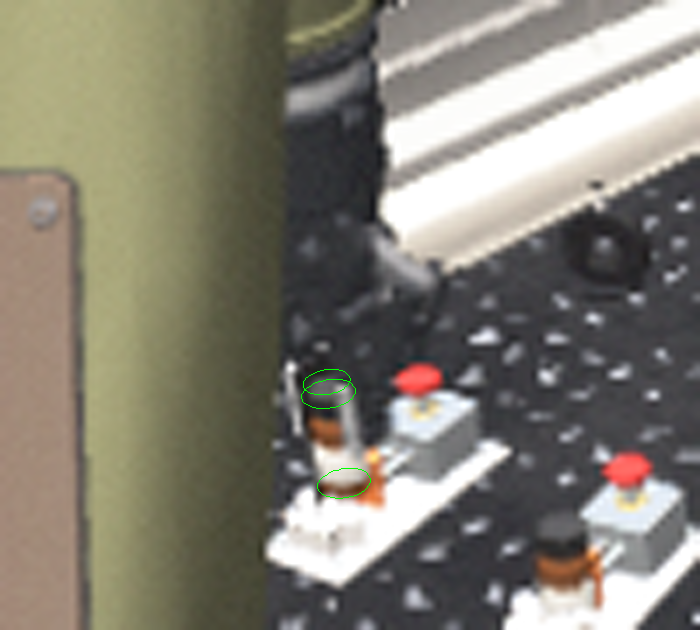

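Jaw back. Lower to the plate (reading ≈0.0435).

Call:
{"fn": "apply_moves", "kwargs": {
  "rows": [
    [[0,0,0.03],[0,0,0],15],
    [[0,0,0.025],[0,0,0],15],
    [[0,0,0.01],[0,0,0],15],
    [[0,0,0],[0,0,0],15],
    [[0,0,0],[0,0,0],15]
  ]
}}

```text
clock: 29.83
eef_pos: [0.4588, 0.3233, 0.0441]
tool_rot: [3.141, 0.0, -0.027]
ft_force: [-3.3, 0.6, 1.3]
finger_gap: 0.254
```

Call:
{"fn": "apply_moves", "kwargs": {
  "rows": [
    [[0,0,0.004],[0,0,0],15],
    [[0,0,0],[0,0,0],15],
    [[0,0,0],[0,0,0],15]
  ]
}}

```text
clock: 30.08
eef_pos: [0.4589, 0.3233, 0.0439]
tool_rot: [-3.141, -0.0, -0.028]
ft_force: [-4.0, -0.3, 11.8]
finger_gap: 0.25
```

Call:
{"fn": "apply_moves", "kwargs": {
  "rows": [
    [[-0.008,0,-0.003],[0,0,0],15],
    [[0,0,0],[0,0,0],15],
    [[0,0,0],[0,0,0],45],
    [[0,0,0],[0,0,0],45],
    [[0,0,0],[0,0,0],45]
  ]
}}

```text
clock: 30.5
eef_pos: [0.4564, 0.3229, 0.044]
tool_rot: [3.141, 0.001, -0.028]
ft_force: [-0.1, 0.0, 0.1]
finger_gap: 0.524
```

Call:
{"fn": "apply_moves", "kwargs": {
  "rows": [
    [[0,0,0],[0,0,0],45],
    [[0,0,-0.08],[0,0,0],45],
    [[0,0,-0.1],[0,0,0],45],
    [[0,0,-0.1],[0,0,0],85],
    [[0,0,-0.1],[0,0,0],85]
  ]
}}

```text
clock: 30.92
eef_pos: [0.4562, 0.3229, 0.1593]
tool_rot: [3.141, 0.001, -0.028]
ft_force: [0.5, 0.3, 0.0]
finger_gap: 0.793
```

Call:
{"fn": "apply_moves", "kwargs": {
  "rows": [
    [[-0.1,0,0],[0,0,0],85],
    [[-0.1,0.05,0],[0,0,0],85],
    [[0,0.1,0],[0,0,0],85],
    [[0,0.1,0],[0,0,0],85],
    [[0,0.1,0],[0,0,0],85]
  ]
}}

```text
clock: 31.33
eef_pos: [0.3928, 0.2191, 0.1584]
tool_rot: [3.142, -0.0, -0.026]
ft_force: [0.4, -0.7, -0.4]
finger_gap: 0.997
```

Call:
{"fn": "apply_moves", "kwargs": {
  "rows": [
    [[0,0.1,0],[0,0,0],85],
    [[0,0.1,0],[0,0,0],85],
    [[0,0.1,0],[0,0,0],85],
    [[0,0.1,0],[0,0,0],85],
    [[0,0,0],[0,0,0],85]
  ]
}}

```text
clock: 31.75
eef_pos: [0.3893, 0.0941, 0.158]
tool_rot: [3.138, 0.002, -0.035]
ft_force: [-0.3, 0.0, 0.4]
finger_gap: 0.999
```

```bash
python3 look.py 25; python3 -c "
from h import *
s=manip.state(); print(s['eef_pos'],s['tool_rot'],s['clock'])
b=cv2.imread('pics/top_25.png')[180:240,115:265]
cv2.imwrite('pics/t25.png',cv2.resize(b,None,fx=5,fy=5,interpolation=cv2.INTER_CUBIC))
b=cv2.imread('pics/side_25.png')[160:240,120:260]
cv2.imwrite('pics/s25.png',cv2.resize(b,None,fx=5,fy=5,interpolation=cv2.INTER_CUBIC))
c=load('top_25.npz'); 
for s in [(.4552,.3233),(.4397,.1926),(.4517,.0216)]: q,f=fitclamp(c,*s); print(np.round(q,4),f)
"; python3 caps.py top_25.npz
```

```text
[0.3903248  0.09895629 0.1583846 ] [ 3.14141058e+00 -7.38516188e-05 -3.09629505e-02] 31.85
[ 0.4551  0.3232 -0.028 ] -97.72370910644531
[0.4398 0.1926 0.0768] -109.99398040771484
[ 0.4517  0.0216 -0.0526] -110.98047637939453
cap 41 [103.6 104.1] z 0.0611 [0.7538 0.3986] [145 150 150]
cap 49 [192.3 136.7] z 0.0555 [0.6594 0.1592] [238 241 242]
cap 19 [ 92.8 143.7] z 0.061 [0.6472 0.4269] [150 155 155]
cap 37 [132.8 193.2] z 0.0507 [0.5135 0.321 ] [ 90 103 250]
cap 32 [246.5 192.5] z 0.0511 [0.5094 0.0193] [103 111 254]
cap 37 [179.1 198.3] z 0.0506 [0.4977 0.1968] [102 109 250]
cap 58 [132.6 214.8] z 0.0571 [0.4566 0.3197] [84 85 89]
cap 47 [246.  214.7] z 0.0587 [0.4518 0.0214] [88 89 91]
cap 15 [330.3 216.5] z 0.055 [ 0.4421 -0.198 ] [110 110 107]
cap 52 [182.  219.9] z 0.0572 [0.4413 0.1886] [82 83 87]
```

View pics/t25.png

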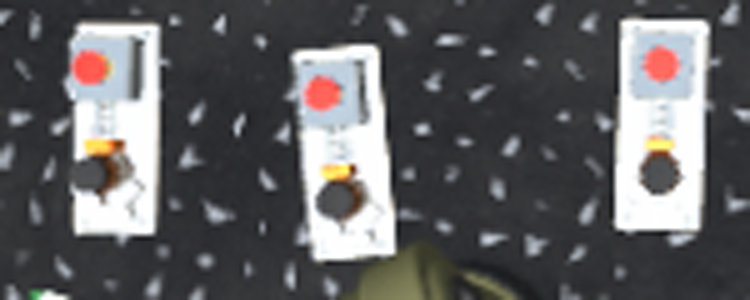

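View pics/s25.png

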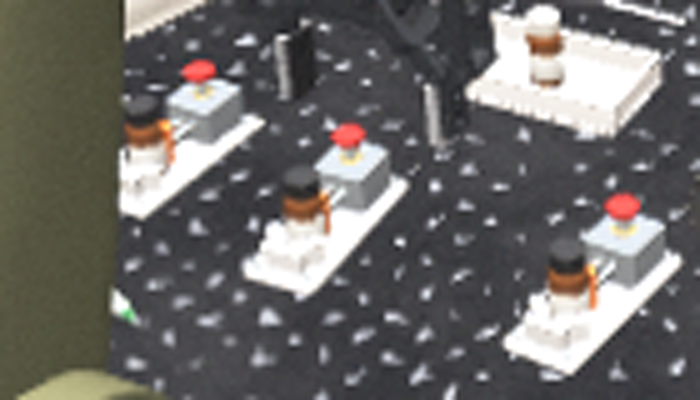

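Run:
```python
from h import *
S=[(.4552,.3233,-.028),(.4397,.1926,.0755),(.4517,.0216,-.0526)]
a=np.linspace(0,2*np.pi,80)
for n,off,f in (("side_25.npz",(-.0054,-.003),9),("top_25.npz",(0,0),12)):
    c=load(n); T=[]
    for x,y,w in S:
        cc=proj(c,[[x+off[0]+.02,y+off[1],.03]])[0]; hw,hh=(24,26) if n[0]=='s' else (18,26)
        x0,y0=int(cc[0])-hw,int(cc[1])-hh
        im=cv2.resize(c["pixels"][y0:y0+2*hh,x0:x0+2*hw],None,fx=f,fy=f,interpolation=cv2.INTER_CUBIC)
        def ring(cx,cy,r,z,col):
            P=proj(c,np.c_[cx+off[0]+r*np.cos(a),cy+off[1]+r*np.sin(a),np.full(80,z)]); P=((P-[x0,y0]+.5)*f-.5).astype(int); cv2.polylines(im,[P.reshape(-1,1,2)],True,col,1)
        ring(x,y,.010,.058,(0,255,0)); ring(x,y,.0115,.052,(0,255,0)); 
        ring(x+.058*np.cos(w),y+.058*np.sin(w),.009,.051,(255,255,0))
        T.append(cv2.resize(im,None,fx=.55,fy=.55) if 0 else im)
    o=np.hstack(T); s=min(1,800/o.shape[1]); cv2.imwrite("pics/rings_"+n[:1]+".png",cv2.resize(o,None,fx=s,fy=s,interpolation=cv2.INTER_AREA))
```

```text
(no output)
```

View pics/rings_s.png

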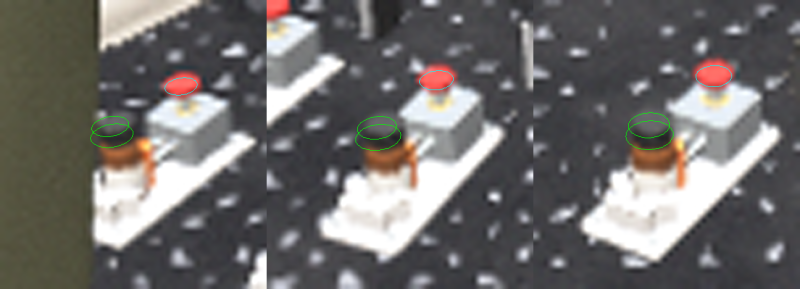

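View pics/rings_t.png

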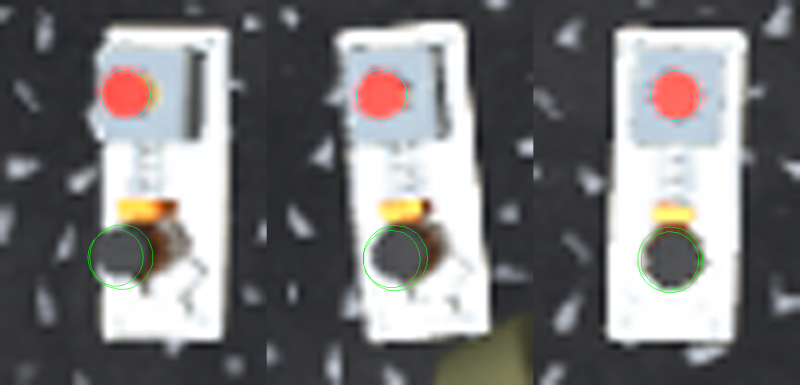

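Run:
```python
from h import *
c=load("top_25.npz"); p=c["pixels"].astype(int)
for (u,v) in ((132,215),(182,220),(246,215)):
    print(u,v); 
    for y in range(v-5,v+6): print(y,' '.join(f"{p[y,x].mean():4.0f}/{p[y,x,2]-p[y,x,0]:3d}" for x in range(u-7,u+9)))
for x,y in ((.4552,.3233),(.4397,.1926),(.4517,.0216)): print(proj(c,[[x,y,.058],[x,y-.004,.058]]))
```

```text
132 215
210   48/ -5   48/ -5   49/ -5   51/ -4  100/ -8  250/ -4  252/  0  209/ 99  187/137  149/169  152/170  144/165  130/ 98  134/ 47  158/ 49  236/  3
211   82/ -6   50/ -4   49/ -4   53/ -3   99/ -6  249/ -4  213/-11  155/ -6   71/ 30   60/ 35   56/ 52   59/ 49  121/ 20  162/ 10  122/ 13  165/  2
212  118/ -9   58/ -5   54/ -4   55/ -4   66/ -1  117/ -4   79/ -5   80/ -4   79/ -3   66/ -1   45/ 12   56/ 52   81/ 53  114/ 24  134/ 15  108/ 15
213  122/ -9   60/ -5   58/ -4   59/ -4   76/ -2   80/ -3   80/ -4   82/ -4   81/ -3   78/ -3   58/  0   47/ 38   64/ 72   82/ 33  126/ 18  122/ 14
214  119/-10   60/ -4   57/ -3   63/ -2   85/ -3   81/ -5   82/ -4   81/ -4   81/ -4   80/ -3   70/ -2   38/ 20   54/ 52   91/ 37  133/ 20  129/ 13
215   89/ -7   57/ -4   56/ -4   65/  1   81/ -4   82/ -3   82/ -3   84/ -4   82/ -2   83/ -2   71/ -2   45/ 25   60/ 56   77/ 40  120/ 20  145/  9
216   51/ -4   53/ -4   55/ -5   61/ -1  107/ -4   83/ -2   85/ -2   83/ -3   84/ -3   82/ -2   66/  1   51/ 37   77/ 61  109/ 27  169/ 10  222/ -4
217   52/ -4   53/ -4   58/ -5   57/ -4  161/ -8  109/ -
[... 3284 characters left out ...]
 82/ -4   85/ -4   88/ -2   93/ 26  244/ -7  254/ -2  254/ -1  254/ -1  250/  1
218  254/  0  254/ -1  254/ -1  254/ -1  254/ -1  227/ -7   86/  7   90/ -3   91/ -2  161/ 14  225/ -2  252/ -3  254/ -2  255/ -1  254/ -1  249/ -1
219  254/ -1  249/ -5  253/ -3  254/ -1  254/ -1  252/ -2  249/ -3  244/ -5  244/ -2  253/ -1  254/ -1  254/ -1  254/ -1  254/ -1  254/ -1  248/ -1
220  254/ -1  254/ -2  243/ -7  250/ -4  254/ -1  254/ -1  252/ -2  249/ -4  250/ -4  253/ -2  254/ -1  251/ -2  253/ -2  254/ -1  254/ -1  247/ -1
[[131.15917952 215.33167556]
 [132.64551978 215.31006687]]
[[180.42928228 220.52120545]
 [181.95239946 220.49661369]]
[[245.98613156 214.70960648]
 [247.52907533 214.67909291]]
```

Call:
{"fn": "apply_moves", "kwargs": {
  "rows": [
    [[0,0,0],[0,0,-0.067],85],
    [[0.065,-0.101,0],[0,0,0],85],
    [[0.065,-0.101,0],[0,0,0],85],
    [[0.065,-0.101,0],[0,0,0],60],
    [[0,0,0.1],[0,0,0],60]
  ]
}}

```text
clock: 32.27
eef_pos: [0.4475, 0.2059, 0.1323]
tool_rot: [-3.132, -0.013, 0.084]
ft_force: [2.4, 2.1, -0.2]
finger_gap: 0.743
```

Call:
{"fn": "apply_moves", "kwargs": {
  "rows": [
    [[0,0,0.1],[0,0,0],60],
    [[0,0,0],[0,0,0],60],
    [[0,0,0],[0,0,0],60],
    [[0,0,0],[0,0,0],60]
  ]
}}

```text
clock: 32.6
eef_pos: [0.4417, 0.196, 0.0992]
tool_rot: [-3.141, -0.0, 0.078]
ft_force: [-0.1, -0.6, -0.0]
finger_gap: 0.702
```

```bash
python3 -c "
from h import *
for i in range(4):
  s=manip.state(); print(s['eef_pos'],s['tool_rot'],s['clock']); manip.camera('side')"
```

```text
[0.44169495 0.19601655 0.09920971] [-3.14115487e+00 -2.77009109e-04  7.83158448e-02] 32.6
[0.44216006 0.19586897 0.09968173] [-3.14081040e+00 -1.67430595e-03  7.77255897e-02] 32.65
[0.44234994 0.19569681 0.0998512 ] [-3.14068378e+00 -2.33362087e-03  7.73827591e-02] 32.7
[0.44241568 0.19549285 0.09983655] [-3.14074731e+00 -2.54851695e-03  7.70832927e-02] 32.75
```

Call:
{"fn": "apply_moves", "kwargs": {
  "rows": [
    [[0,0.008,0.1],[0,0,0],60],
    [[0,0,0.087],[0,0,0],60],
    [[0,0,0],[0,0,0],60],
    [[0,0,0],[0,0,0],15],
    [[0,0,0],[0,0,0],15]
  ],
  "newtons": 30
}}

```text
clock: 33.22
eef_pos: [0.4423, 0.1931, 0.0435]
tool_rot: [-3.141, -0.001, 0.077]
ft_force: [0.6, -0.7, -0.2]
finger_gap: 0.433
```

Call:
{"fn": "apply_moves", "kwargs": {
  "rows": [
    [[0,0,0],[0,0,0],15],
    [[0,0,0],[0,0,0],15],
    [[0,0,0],[0,0,0],15],
    [[0,0,0],[0,0,0],15]
  ]
}}

```text
clock: 33.55
eef_pos: [0.4427, 0.1933, 0.0436]
tool_rot: [-3.141, -0.003, 0.077]
ft_force: [-1.3, -0.1, 8.1]
finger_gap: 0.256
```

```bash
python3 -c "
from h import *
for i in range(4):
  s=manip.state(); print(s['eef_pos'],s['tool_rot'],s['ft_force'],s['clock']); manip.camera('side')"
```

```text
[0.44266059 0.19334311 0.04364865] [-3.14056317e+00 -2.63969742e-03  7.74833346e-02] [-1.30199174 -0.08548263  8.12212348] 33.55
[0.44266694 0.19332004 0.0436512 ] [-3.14059730e+00 -2.60592971e-03  7.74404490e-02] [-1.61585087  0.6437982   8.42841006] 33.6
[0.442677   0.19331164 0.04364276] [-3.14060122e+00 -2.63497559e-03  7.74184347e-02] [-0.85733592  0.09031438  6.8624844 ] 33.65
[0.44264567 0.19332791 0.04363566] [-3.14062155e+00 -2.59664662e-03  7.75146477e-02] [-2.36474401  0.04542597  7.64192623] 33.7
```

Call:
{"fn": "apply_moves", "kwargs": {
  "rows": [
    [[0,-0.004,-0.003],[0,0,0],15],
    [[0,-0.004,0],[0,0,0],15],
    [[0,0,0],[0,0,0],15],
    [[0,0,0],[0,0,0],15]
  ]
}}

```text
clock: 34.08
eef_pos: [0.4414, 0.1947, 0.0436]
tool_rot: [3.141, 0.0, 0.077]
ft_force: [-2.8, -2.7, 8.9]
finger_gap: 0.252
```

```bash
python3 -c "
from h import *
for i in range(4):
  s=manip.state(); print(s['eef_pos'],s['tool_rot'],s['ft_force'],s['clock']); manip.camera('side')"
```

```text
[0.44144697 0.19471253 0.043624  ] [3.14084880e+00 9.26963132e-05 7.71459310e-02] [-2.81961492 -2.65474249  8.94162686] 34.0833
[0.44146374 0.19470502 0.04363089] [3.14086376e+00 6.30132164e-05 7.71341001e-02] [-2.44122109 -2.25807367  8.20612767] 34.1333
[0.44147858 0.19469275 0.04362761] [3.14085781e+00 4.35714776e-05 7.71323163e-02] [-1.62202618 -1.8327794   8.24262934] 34.1833
[0.44143762 0.19471825 0.04361115] [3.14085484e+00 1.23495879e-04 7.72154682e-02] [-1.66114928 -1.86251218  8.30188379] 34.2333
```

Call:
{"fn": "apply_moves", "kwargs": {
  "rows": [
    [[0,0,-0.004],[0,0,0],15],
    [[0,-0.004,0],[0,0,0],15],
    [[0,0,0],[0,0,0],15],
    [[0,0,0],[0,0,0],15]
  ]
}}

```text
clock: 34.62
eef_pos: [0.4414, 0.1949, 0.0443]
tool_rot: [3.14, 0.001, 0.076]
ft_force: [-1.4, -4.6, 2.5]
finger_gap: 0.253
```

```bash
python3 -c "
from h import *
for i in range(4):
  s=manip.state(); print(s['eef_pos'],s['tool_rot'],s['ft_force'],s['clock']); manip.camera('side')"
```

```text
[0.44139669 0.19488631 0.04430054] [3.13953632e+00 9.08380385e-04 7.63441153e-02] [-1.39950097 -4.55979626  2.45301844] 34.6167
[0.44140753 0.19491374 0.04430893] [3.13956895e+00 8.92179657e-04 7.62743498e-02] [ 0.10999564 -4.73118776  2.64984189] 34.6667
[0.44141189 0.19490007 0.04430924] [3.13957191e+00 8.77205612e-04 7.63230682e-02] [-0.02682972 -5.06964559  2.08725814] 34.7167
[0.44142366 0.19491943 0.0443109 ] [3.13959859e+00 8.49264652e-04 7.63353816e-02] [-1.21182834 -5.16399306  2.57606851] 34.7667
```

Call:
{"fn": "apply_moves", "kwargs": {
  "rows": [
    [[-0.003,0.006,0],[0,0,0],15],
    [[0,0,0.003],[0,0,0],15],
    [[0,0,0],[0,0,0],15]
  ]
}}

```text
clock: 35.07
eef_pos: [0.4413, 0.1946, 0.0437]
tool_rot: [-3.141, -0.001, 0.077]
ft_force: [0.0, -1.4, 4.5]
finger_gap: 0.256
```

```bash
python3 -c "
from h import *
for i in range(3):
  s=manip.state(); print(s['eef_pos'],s['tool_rot'],s['ft_force'],s['clock']); manip.camera('side')"
```

```text
[0.44127509 0.19463511 0.04369097] [-3.14126182e+00 -1.07975735e-03  7.73556633e-02] [ 0.03062526 -1.44599549  4.47457347] 35.0667
[0.44127103 0.19464584 0.04368543] [-3.14126079e+00 -1.03666117e-03  7.73141176e-02] [ 0.32238587 -2.64686533  4.54722626] 35.1167
[0.44127277 0.19465456 0.04367945] [-3.14125910e+00 -1.01621908e-03  7.73754335e-02] [-0.43335644 -2.53062481  4.78173768] 35.1667
```

Release, rise and look.

Call:
{"fn": "apply_moves", "kwargs": {
  "rows": [
    [[0,0,0],[0,0,0],45],
    [[0,0,0],[0,0,0],45],
    [[0,0,0],[0,0,0],45],
    [[0,0,0],[0,0,0],45],
    [[0,0,-0.08],[0,0,0],45]
  ]
}}

```text
clock: 35.63
eef_pos: [0.4388, 0.1938, 0.0647]
tool_rot: [3.14, 0.006, 0.078]
ft_force: [-0.1, -0.6, 0.2]
finger_gap: 0.53
```

Call:
{"fn": "apply_moves", "kwargs": {
  "rows": [
    [[0,0,-0.1],[0,0,0],45],
    [[0,0,-0.1],[0,0,0],85],
    [[0,0,-0.1],[0,0,0],85],
    [[-0.1,0.05,0],[0,0,0],85],
    [[-0.1,0.1,0],[0,0,0],85]
  ]
}}

```text
clock: 36.05
eef_pos: [0.3864, 0.1488, 0.1591]
tool_rot: [-3.138, -0.006, 0.081]
ft_force: [-0.2, -1.1, -1.1]
finger_gap: 0.997
```

Call:
{"fn": "apply_moves", "kwargs": {
  "rows": [
    [[-0.05,0.1,0],[0,0,0],85],
    [[0,0.1,0],[0,0,0],85],
    [[0,0,0],[0,0,0],85]
  ]
}}

```text
clock: 36.3
eef_pos: [0.3732, 0.0794, 0.1573]
tool_rot: [3.139, 0.002, 0.072]
ft_force: [0.2, -0.1, 0.3]
finger_gap: 0.999
```

```bash
cat > capfit.py <<'E'
import sys
from h import *
from scipy.ndimage import gaussian_filter
# fit grey cap disc (top z .058, r 10 mm) by rendering coverage against neutral-grey likelihood
S=[(.4552,.3233,-.028),(.4397,.1926,.0755),(.4517,.0216,-.0526)]
c=load(sys.argv[1]); p=c["pixels"].astype(float); g=p.mean(2); sat=p[...,2]-p[...,0]
L=np.exp(-((g-82)/9)**2)*np.exp(-((sat+3)/8)**2)
for x,y,w in S:
    uv=proj(c,[[x,y,.058]])[0]; x0,y0=int(uv[0])-8,int(uv[1])-8; l=L[y0:y0+17,x0:x0+17]
    ys,xs=np.mgrid[0:17*6,0:17*6]; 
    def score(q):
        a=np.linspace(0,2*np.pi,40); P=proj(c,np.c_[q[0]+.010*np.cos(a),q[1]+.010*np.sin(a),np.full(40,.058)])
        P=((P-[x0,y0]+.5)*6-.5); m=np.zeros((102,102),np.uint8); cv2.fillPoly(m,[np.round(P*16).astype(np.int32)],1,shift=4)
        m=cv2.resize(m.astype(np.float32),(17,17),interpolation=cv2.INTER_AREA); return ((m-np.clip(l*1.0,0,1))**2).sum()
    best=min((score((x+dx,y+dy)),dx,dy) for dx in np.arange(-.006,.0061,.0005) for dy in np.arange(-.006,.0061,.0005))
    print("seat",(x,y),"cap offset mm",np.round(np.array(best[1:])*1000,1),"cost",round(best[0],2))
E
python3 look.py 26; for i in 25 26; do python3 capfit.py top_$i.npz; done
python3 -c "
from h import *
b=cv2.imread('pics/top_26.png')[180:240,115:265]
cv2.imwrite('pics/t26.png',cv2.resize(b,None,fx=5,fy=5,interpolation=cv2.INTER_CUBIC))"
```

```text
seat (0.4552, 0.3233) cap offset mm [ 3.  -1.5] cost 15.06
seat (0.4397, 0.1926) cap offset mm [ 1.5 -1.5] cost 13.38
seat (0.4517, 0.0216) cap offset mm [ 0.  -0.5] cost 10.47
seat (0.4552, 0.3233) cap offset mm [ 3.  -1.5] cost 14.98
seat (0.4397, 0.1926) cap offset mm [ 1.  -1.5] cost 14.46
seat (0.4517, 0.0216) cap offset mm [ 0.  -0.5] cost 10.37
```

View pics/t26.png

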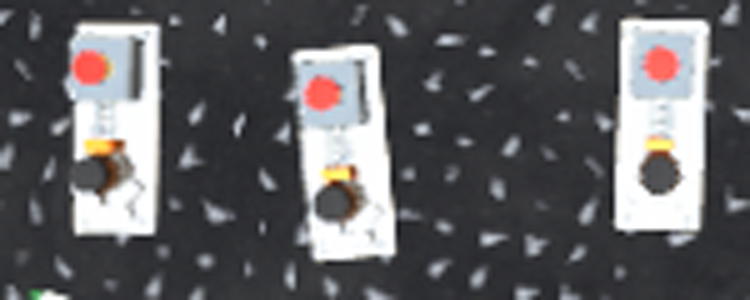

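```bash
cat > jaw.py <<'E'
import sys
from h import *
S=[(.4552,.3233,-.028),(.4397,.1926,.0755),(.4517,.0216,-.0526)]
for n in sys.argv[1:]:
    c=load(n); p=c["pixels"].astype(int); w_=np.clip((p[...,2]-p[...,0]-60)/100.,0,1)*(p[...,2]>150)*(p[...,1]>110)
    for x,y,w in S:
        o=(-.0054,-.003) if n[0]=='s' else (0,0)
        uv=proj(c,[[x+o[0]+.013*np.cos(w),y+o[1]+.013*np.sin(w),.036]])[0]
        vs,us=np.mgrid[0:384,0:512]; m=w_*(np.hypot(us-uv[0],vs-uv[1])<8)
        if m.sum()==0: continue
        u,v=(m*us).sum()/m.sum(),(m*vs).sum()/m.sum(); q=ray(c,u,v,.036)[:2]-[x+o[0],y+o[1]]
        print(n,"jaw centre in clamp",np.round([q[0]*np.cos(w)+q[1]*np.sin(w),-q[0]*np.sin(w)+q[1]*np.cos(w)],4),round(m.sum(),1))
E
python3 jaw.py top0.npz top_9.npz top_25.npz top_26.npz side_26.npz
```

```text
top0.npz jaw centre in clamp [ 0.0154 -0.0009] 14.1
top0.npz jaw centre in clamp [ 0.0083 -0.0014] 10.4
top0.npz jaw centre in clamp [0.008  0.0004] 8.2
top_9.npz jaw centre in clamp [ 0.0154 -0.001 ] 13.8
top_9.npz jaw centre in clamp [ 0.0083 -0.0015] 10.0
top_9.npz jaw centre in clamp [ 0.016  -0.0001] 8.0
top_25.npz jaw centre in clamp [ 0.0162 -0.001 ] 15.4
top_25.npz jaw centre in clamp [ 0.0162 -0.0007] 14.0
top_25.npz jaw centre in clamp [ 0.016 -0.   ] 7.6
top_26.npz jaw centre in clamp [ 0.0162 -0.001 ] 15.4
top_26.npz jaw centre in clamp [ 0.0152 -0.0007] 10.0
top_26.npz jaw centre in clamp [ 0.016 -0.   ] 7.5
side_26.npz jaw centre in clamp [ 0.0113 -0.0122] 8.2
side_26.npz jaw centre in clamp [ 0.0058 -0.0131] 8.7
side_26.npz jaw centre in clamp [ 0.0068 -0.0123] 8.6
```

Call:
{"fn": "apply_moves", "kwargs": {
  "rows": [
    [[0,0,0],[0,0,0.065],85],
    [[0.032,-0.102,0],[0,0,0],85],
    [[0.032,-0.102,0],[0,0,0],85],
    [[0.032,-0.102,0],[0,0,0],85],
    [[0.032,-0.102,0],[0,0,0],85]
  ]
}}

```text
clock: 36.82
eef_pos: [0.4163, 0.2092, 0.1574]
tool_rot: [-3.141, -0.0, -0.023]
ft_force: [-0.1, -0.2, -0.3]
finger_gap: 0.997
```

Call:
{"fn": "apply_moves", "kwargs": {
  "rows": [
    [[0.032,-0.102,0],[0,0,0],60],
    [[0.032,-0.102,0],[0,0,0],60],
    [[0.032,-0.102,0],[0,0,0],60],
    [[0.03,-0.1,0],[0,0,0],60],
    [[0,0,0.1],[0,0,0],60]
  ]
}}

```text
clock: 37.23
eef_pos: [0.4593, 0.3384, 0.1314]
tool_rot: [-3.129, -0.008, -0.018]
ft_force: [1.3, 1.6, 0.3]
finger_gap: 0.703
```

Call:
{"fn": "apply_moves", "kwargs": {
  "rows": [
    [[0,0,0.08],[0,0,0],60],
    [[0,0,0],[0,0,0],60],
    [[0,0,0],[0,0,0],60],
    [[0,0,0],[0,0,0],60],
    [[0,0,0],[0,0,0],60]
  ]
}}

```text
clock: 37.65
eef_pos: [0.4574, 0.3276, 0.1049]
tool_rot: [-3.14, -0.002, -0.025]
ft_force: [-0.9, -0.3, 0.4]
finger_gap: 0.703
```

```bash
python3 -c "
from h import *
for i in range(3):
  s=manip.state(); print(s['eef_pos'],s['tool_rot'],s['ft_force'],s['clock']); manip.camera('side')"; python3 look.py 27; python3 -c "
from h import *
b=cv2.imread('pics/side_27.png')[150:220,110:210]
cv2.imwrite('pics/v27.png',cv2.resize(b,None,fx=7,fy=7))"
```

```text
[0.45744299 0.32759276 0.10489404] [-3.13998127e+00 -1.77567859e-03 -2.48109164e-02] [-0.90439742 -0.30713432  0.41029062] 37.65
[0.45750716 0.32740203 0.1049555 ] [-3.13995527e+00 -2.00305614e-03 -2.50401802e-02] [-0.26582371  0.58006493 -0.38709954] 37.7
[0.45748632 0.32724971 0.10488607] [-3.14003573e+00 -2.01138956e-03 -2.50783455e-02] [ 0.75976877 -0.55043822  0.05451196] 37.75
```

View pics/v27.png

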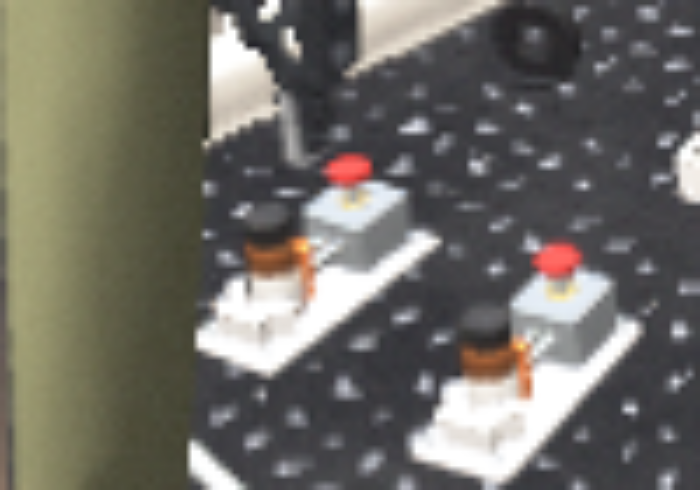

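Call:
{"fn": "apply_moves", "kwargs": {
  "rows": [
    [[-0.003,0.009,0.1],[0,0,0],60],
    [[0,0,0.1],[0,0,0],60],
    [[0,0,0],[0,0,0],60],
    [[0,0,0],[0,0,0],15],
    [[0,0,0],[0,0,0],15]
  ]
}}

```text
clock: 38.32
eef_pos: [0.4563, 0.3247, 0.0446]
tool_rot: [-3.141, -0.001, -0.025]
ft_force: [-0.2, -0.2, 0.4]
finger_gap: 0.429
```

Call:
{"fn": "apply_moves", "kwargs": {
  "rows": [
    [[0,0,0],[0,0,0],15],
    [[0,0,0],[0,0,0],15],
    [[0,0,0],[0,0,0],15],
    [[0,0,0],[0,0,0],15]
  ]
}}

```text
clock: 38.65
eef_pos: [0.4565, 0.3251, 0.0448]
tool_rot: [-3.14, -0.002, -0.025]
ft_force: [-0.7, 1.6, 7.9]
finger_gap: 0.256
```

```bash
python3 -c "
from h import *
for i in range(3):
  s=manip.state(); print(s['eef_pos'],s['tool_rot'],s['ft_force'],s['clock']); manip.camera('side')"
```

```text
[0.4565435  0.3250735  0.04477607] [-3.13957459e+00 -2.08143417e-03 -2.45041866e-02] [-0.73870398  1.62065357  7.88041341] 38.65
[0.45653328 0.32506606 0.04476693] [-3.13962000e+00 -2.03078901e-03 -2.45322037e-02] [-0.36870241  1.08897522  7.72724595] 38.7
[0.45655802 0.32508577 0.04477469] [-3.13960491e+00 -2.08792745e-03 -2.44982981e-02] [-1.35439042  0.80100175  7.70264286] 38.75
```

Call:
{"fn": "apply_moves", "kwargs": {
  "rows": [
    [[0,0,-0.006],[0,0,0],15],
    [[-0.004,0,0],[0,0,0],15],
    [[0,0,0],[0,0,0],15]
  ]
}}

```text
clock: 39.05
eef_pos: [0.456, 0.3251, 0.0459]
tool_rot: [-3.139, -0.003, -0.025]
ft_force: [4.0, 3.3, 1.6]
finger_gap: 0.257
```

```bash
python3 -c "
from h import *
for i in range(3):
  s=manip.state(); print(s['eef_pos'],s['tool_rot'],s['ft_force'],s['clock']); manip.camera('side')"
```

```text
[0.45602767 0.32513211 0.04593713] [-3.13928780e+00 -2.80706787e-03 -2.47933660e-02] [4.00429906 3.252941   1.60024555] 39.05
[0.45599927 0.32514748 0.04592707] [-3.13933091e+00 -2.66755190e-03 -2.48102837e-02] [4.35574246 3.27403444 1.27951154] 39.1
[0.45599499 0.32511934 0.0459054 ] [-3.13941699e+00 -2.58971410e-03 -2.48107417e-02] [4.24086775 3.05794337 2.61939846] 39.15
```

Call:
{"fn": "apply_moves", "kwargs": {
  "rows": [
    [[0,-0.004,0],[0,0,0],15],
    [[0,0,0],[0,0,0],15],
    [[0,0,0],[0,0,0],15]
  ]
}}

```text
clock: 39.45
eef_pos: [0.4556, 0.3256, 0.0457]
tool_rot: [-3.141, -0.002, -0.025]
ft_force: [4.3, 2.0, 4.2]
finger_gap: 0.259
```

```bash
python3 -c "
from h import *
for i in range(3):
  s=manip.state(); print(s['eef_pos'],s['tool_rot'],s['ft_force'],s['clock']); manip.camera('side')"
```

```text
[0.45555066 0.32562267 0.04565262] [-3.14077866e+00 -1.52971949e-03 -2.50237878e-02] [4.3328808  1.97519688 4.1833576 ] 39.45
[0.45554411 0.32564473 0.04564808] [-3.14068875e+00 -1.52171040e-03 -2.50200428e-02] [4.5465214  1.89314822 4.81954218] 39.5
[0.45551361 0.32569507 0.04563616] [-3.14061876e+00 -1.51324041e-03 -2.49474981e-02] [5.08645434 2.32582957 5.38631723] 39.55
```

Near the V bottom now (both faces about to share). One more millimetre, set down, release.

Call:
{"fn": "apply_moves", "kwargs": {
  "rows": [
    [[0,-0.003,0.003],[0,0,0],15],
    [[0,0,0],[0,0,0],15],
    [[0,0,0],[0,0,0],45],
    [[0,0,0],[0,0,0],45],
    [[0,0,0],[0,0,0],45]
  ]
}}

```text
clock: 40.02
eef_pos: [0.4533, 0.3253, 0.0436]
tool_rot: [3.139, 0.003, -0.024]
ft_force: [0.1, -0.2, -0.1]
finger_gap: 0.526
```

Call:
{"fn": "apply_moves", "kwargs": {
  "rows": [
    [[0,0,0],[0,0,0],45],
    [[0,0,-0.08],[0,0,0],45],
    [[0,0,-0.1],[0,0,0],45],
    [[0,0,-0.1],[0,0,0],85],
    [[0,0,-0.1],[0,0,0],85]
  ]
}}

```text
clock: 40.43
eef_pos: [0.4538, 0.3258, 0.159]
tool_rot: [3.14, 0.002, -0.024]
ft_force: [0.8, -0.1, -0.7]
finger_gap: 0.792
```

Call:
{"fn": "apply_moves", "kwargs": {
  "rows": [
    [[-0.1,0.05,0],[0,0,0],85],
    [[-0.05,0.1,0],[0,0,0],85],
    [[0,0.117,0],[0,0,0],85],
    [[0,0.117,0],[0,0,0],85],
    [[0,0.117,0],[0,0,0],85]
  ]
}}

```text
clock: 40.85
eef_pos: [0.4048, 0.1757, 0.1582]
tool_rot: [3.141, 0.001, -0.023]
ft_force: [0.9, -0.5, -0.3]
finger_gap: 0.994
```

Call:
{"fn": "apply_moves", "kwargs": {
  "rows": [
    [[0,0.117,0],[0,0,0],85],
    [[0,0.117,0],[0,0,0],85],
    [[0,0.117,0],[0,0,0],85],
    [[0,0.117,0],[0,0,0],85],
    [[0,0,0],[0,0,0],85]
  ]
}}

```text
clock: 41.27
eef_pos: [0.4009, 0.0299, 0.1578]
tool_rot: [3.138, 0.003, -0.033]
ft_force: [0.2, 0.1, 0.3]
finger_gap: 0.995
```

```bash
python3 look.py 28; python3 capfit.py top_28.npz; python3 jaw.py top_28.npz; python3 caps.py top_28.npz; python3 -c "
from h import *
s=manip.state(); print(s['eef_pos'],s['tool_rot'],s['clock'])
b=cv2.imread('pics/top_28.png')[165:285,115:345]
cv2.imwrite('pics/t28.png',cv2.resize(b,None,fx=3.4,fy=3.4,interpolation=cv2.INTER_CUBIC))"
```

```text
seat (0.4552, 0.3233) cap offset mm [1.  1.5] cost 10.89
seat (0.4397, 0.1926) cap offset mm [ 1.  -1.5] cost 14.59
seat (0.4517, 0.0216) cap offset mm [ 0.  -0.5] cost 10.58
top_28.npz jaw centre in clamp [ 0.015  -0.0011] 13.4
top_28.npz jaw centre in clamp [ 0.0152 -0.0007] 10.0
top_28.npz jaw centre in clamp [ 0.0158 -0.0002] 7.8
cap 15 [124.7 130.7] z 0.0507 [0.6817 0.3431] [66 63 63]
cap 50 [192.4 136.7] z 0.0556 [0.6592 0.159 ] [235 238 240]
cap 36 [132.9 193.1] z 0.0509 [0.5138 0.3206] [ 90 104 248]
cap 32 [246.5 192.5] z 0.0509 [0.5094 0.0193] [104 112 254]
cap 37 [179.1 198.3] z 0.0508 [0.4977 0.1968] [102 110 250]
cap 48 [246.1 214.7] z 0.0585 [0.4518 0.0212] [88 89 92]
cap 61 [131.9 215.4] z 0.0563 [0.4549 0.322 ] [80 82 87]
cap 56 [181.1 220.5] z 0.057 [0.4397 0.1909] [91 92 96]
[0.40200808 0.03538148 0.15816114] [ 3.14128500e+00  9.38469050e-04 -2.86476672e-02] 41.3667
```

View pics/t28.png

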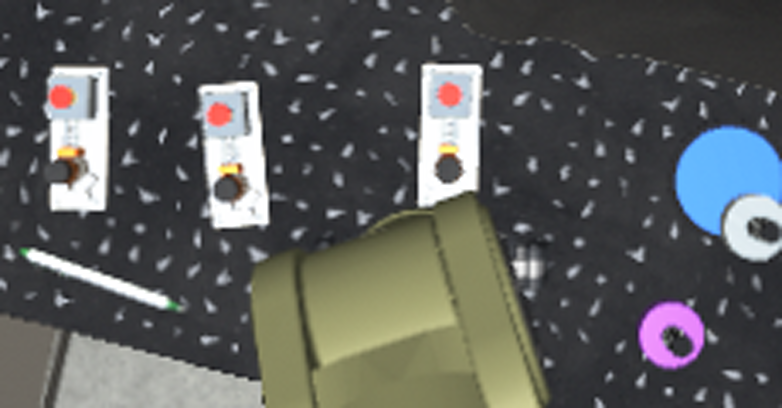

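View pics/side_28.png

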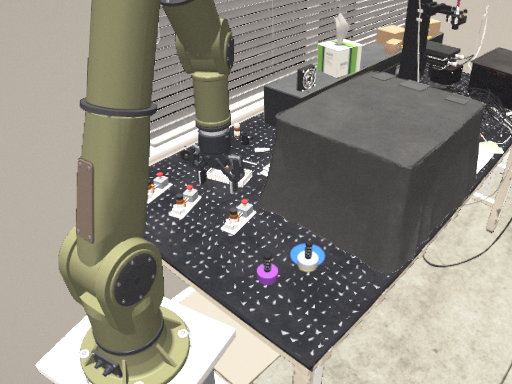

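Run:
```python
from h import *
for n in ("top_28.npz","side_28.npz"):
    c=load(n); W=cloud(c); H=W[...,2]; p=c["pixels"].astype(int)
    o=np.array([0,0]) if n[0]=='t' else np.array([.0054,.003])
    reg=(W[...,0]>.33)&(W[...,0]<.48)&(W[...,1]<-.13)&(W[...,1]>-.29)
    for a,b in ((.018,.034),(.05,.085),(.066,.085)):
        m=reg&(H>a)&(H<b); v,u=np.nonzero(m)
        if len(u): print(n,a,len(u),np.round([u.mean(),v.mean()],1),np.round(np.nanmean(W[m],0)+[*o,0],4), "minmax",np.round(np.nanpercentile(W[m],[3,97],axis=0)[:,:2]+o,4).tolist(), "ray",np.round(ray(c,u.mean(),v.mean(),(a+b)/2)[:2]+o,4))
    blue=(p[...,0]-p[...,2]>90)&(p[...,0]>150); v,u=np.nonzero(blue); P=np.array([ray(c,a,b,.002)[:2]+o for a,b in zip(u,v)])
    (cx,cy),r=cv2.minEnclosingCircle((P*1000).astype(np.float32)); print("mat",cx,cy,r)
    white=(p.min(2)>150)&reg; v,u=np.nonzero(white); 
    P=np.array([ray(c,a,b,.028)[:2]+o for a,b in zip(u,v)]); (cx,cy),r=cv2.minEnclosingCircle((P*1000).astype(np.float32)); print("head",cx,cy,r)
    b=c["pixels"][205:260,300:360] if n[0]=='t' else c["pixels"][225:290,270:340]
    cv2.imwrite(f"pics/mal_{n[0]}.png",cv2.resize(b,None,fx=6,fy=6,interpolation=cv2.INTER_CUBIC))
```

```text
top_28.npz 0.018 301 [331.  236.4] [ 0.3875 -0.2045  0.0281] minmax [[0.3309, -0.243], [0.4231, -0.1399]] ray [ 0.3873 -0.2049]
top_28.npz 0.05 54 [340.5 233. ] [ 0.4004 -0.2191  0.0741] minmax [[0.3931, -0.2283], [0.4082, -0.2128]] ray [ 0.3997 -0.2208]
top_28.npz 0.066 45 [341.2 233. ] [ 0.4006 -0.2201  0.0772] minmax [[0.3932, -0.2286], [0.4082, -0.2133]] ray [ 0.4004 -0.2206]
mat 436.0624694824219 -206.4782257080078 44.64796829223633
head 412.8669128417969 -192.18032836914062 91.60289764404297
side_28.npz 0.018 252 [305.  260.3] [ 0.3925 -0.2174  0.0275] minmax [[0.338, -0.2422], [0.4206, -0.1574]] ray [ 0.3938 -0.2169]
side_28.npz 0.05 91 [308.7 246.8] [ 0.3995 -0.2215  0.0673] minmax [[0.3935, -0.2291], [0.4093, -0.2115]] ray [ 0.3993 -0.2215]
side_28.npz 0.066 52 [309.  244.3] [ 0.4004 -0.2215  0.0746] minmax [[0.394, -0.2286], [0.4104, -0.2144]] ray [ 0.3994 -0.2219]
mat 2324.64306640625 -169.79747009277344 1927.29833984375
head 395.56146240234375 -215.89105224609375 91.65126037597656
```

View pics/mal_s.png

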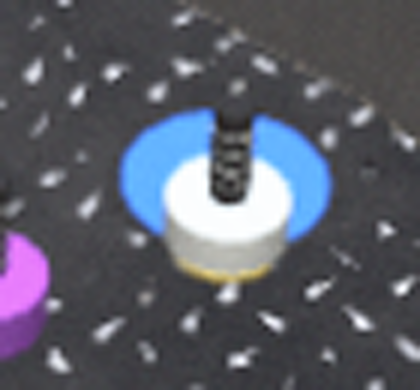

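View pics/mal_t.png

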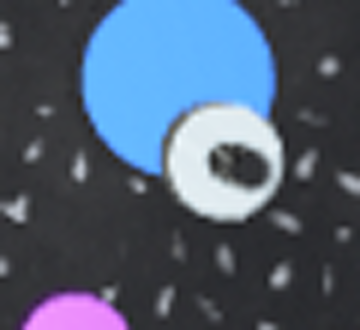

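Run:
```python
from h import *
c=load("top_28.npz"); print("head", ray(c,337,231.2,.027))
p=c["pixels"].astype(int)
white=(p.min(2)>140); n,l,s,ce=cv2.connectedComponentsWithStats(white.astype(np.uint8)); i=l[228,332] or l[235,334]; v,u=np.nonzero(l==i); P=np.array([ray(c,a,b,.027)[:2] for a,b in zip(u,v)])
(cx,cy),r=cv2.minEnclosingCircle((P*1000).astype(np.float32)); print("headfit",cx,cy,r)
for n in ("top0.npz","top_28.npz"):
    c=load(n); p=c["pixels"].astype(int); blue=((p[...,0]-p[...,2]>70)&(p[...,0]>120)).astype(np.uint8)
    nn,l,s,ce=cv2.connectedComponentsWithStats(blue); i=1+np.argmax(s[1:,4]); v,u=np.nonzero(l==i); P=np.array([ray(c,a,b,.002)[:2] for a,b in zip(u,v)]); 
    (cx,cy),r=cv2.minEnclosingCircle((P*1000).astype(np.float32)); print(n,"mat",cx,cy,r)
```

```text
head [ 0.40090994 -0.22126995  0.027     ]
headfit 400.67523193359375 -221.35427856445312 26.199268341064453
top0.npz mat 435.63726806640625 -206.80343627929688 44.83450698852539
top_28.npz mat 436.3373718261719 -206.5220489501953 44.820350646972656
```

Call:
{"fn": "apply_moves", "kwargs": {
  "rows": [
    [[0.002,0.107,0],[0,0,0],85],
    [[0.002,0.107,0],[0,0,0],85],
    [[0.002,0.107,0],[0,0,0],85],
    [[0.002,0.107,0],[0,0,0],85],
    [[0.002,0.107,0],[0,0,0],85]
  ]
}}

```text
clock: 41.78
eef_pos: [0.4019, -0.1234, 0.1583]
tool_rot: [-3.141, -0.0, -0.021]
ft_force: [2.1, 0.4, 0.0]
finger_gap: 0.994
```

Call:
{"fn": "apply_moves", "kwargs": {
  "rows": [
    [[0.002,0.107,0],[0,0,0],85],
    [[0.002,0.107,0],[0,0,0],85],
    [[0.002,0.107,0],[0,0,0],85],
    [[0,0,0],[0,0,0],85],
    [[0,0,0],[0,0,0],85]
  ]
}}

```text
clock: 42.2
eef_pos: [0.4014, -0.2202, 0.1579]
tool_rot: [-3.141, 0.0, -0.026]
ft_force: [-0.2, 0.7, -0.1]
finger_gap: 0.995
```

```bash
python3 look.py 29; python3 -c "
from h import *
for i in range(2):
  s=manip.state(); print(s['eef_pos'],s['tool_rot'],s['ft_force'],s['clock']); manip.camera('side')
b=cv2.imread('pics/side_29.png')[190:290,250:370]
cv2.imwrite('pics/v29.png',cv2.resize(b,None,fx=6,fy=6))"
```

```text
[ 0.40150183 -0.21818427  0.15806388] [-3.14034470e+00  3.79063524e-04 -2.24719068e-02] [-0.73098242 -0.34653588  0.07121496] 42.3
[ 0.40149494 -0.2180007   0.1581515 ] [-3.14052657e+00  3.05491743e-04 -2.16674033e-02] [ 0.11392385 -0.07831542 -0.59898556] 42.35
```

View pics/v29.png

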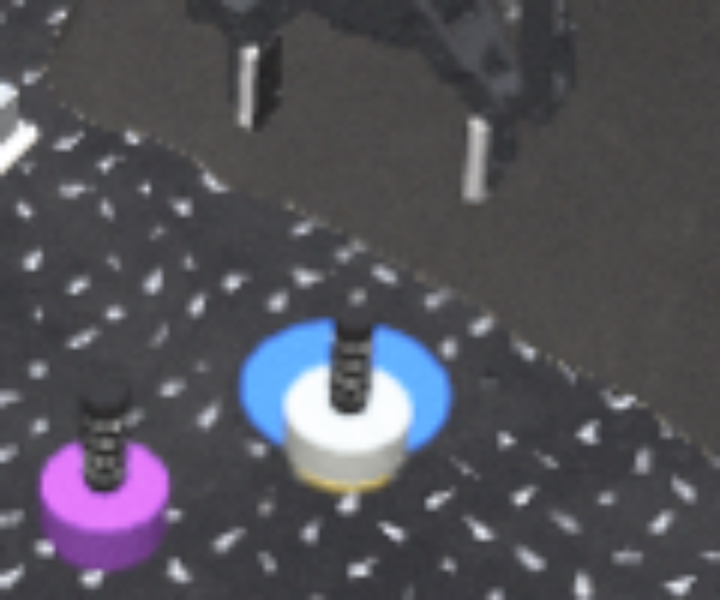

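Call:
{"fn": "apply_moves", "kwargs": {
  "rows": [
    [[-0.004,0.013,0.1],[0,0,0],85],
    [[0,0,0.1],[0,0,0],85],
    [[0,0,0.1],[0,0,0],85],
    [[0,0,0.053],[0,0,0],85],
    [[0,0,0],[0,0,0],85]
  ]
}}

```text
clock: 42.82
eef_pos: [0.3985, -0.2216, 0.0498]
tool_rot: [-3.139, 0.005, -0.022]
ft_force: [0.2, 0.4, -0.7]
finger_gap: 0.994
```

Call:
{"fn": "apply_moves", "kwargs": {
  "rows": [
    [[0,0,0],[0,0,0],10],
    [[0,0,0],[0,0,0],10],
    [[0,0,0],[0,0,0],10],
    [[0,0,0],[0,0,0],10],
    [[0,0,0],[0,0,0],10]
  ],
  "newtons": 90
}}

```text
clock: 43.23
eef_pos: [0.4002, -0.2241, 0.0533]
tool_rot: [3.141, -0.002, -0.025]
ft_force: [-0.4, 3.0, 2.7]
finger_gap: 0.295
```

Call:
{"fn": "apply_moves", "kwargs": {
  "rows": [
    [[0,0,0],[0,0,0],10],
    [[0,0,0],[0,0,0],10],
    [[0,0,0],[0,0,0],10],
    [[0,0,0],[0,0,0],10]
  ]
}}

```text
clock: 43.57
eef_pos: [0.4001, -0.2239, 0.053]
tool_rot: [3.141, -0.001, -0.025]
ft_force: [-0.2, 2.3, 7.8]
finger_gap: 0.185
```

Call:
{"fn": "apply_moves", "kwargs": {
  "rows": [
    [[0,0,-0.04],[0,0,0],10],
    [[0,0,-0.1],[0,0,0],10],
    [[0,0,-0.1],[0,0,0],10],
    [[0,0,-0.1],[0,0,0],10],
    [[0,0,0],[0,0,0],10]
  ]
}}

```text
clock: 43.98
eef_pos: [0.4018, -0.2251, 0.1589]
tool_rot: [3.138, -0.007, -0.025]
ft_force: [1.6, -0.2, -3.1]
finger_gap: 0.188
```

```bash
python3 look.py 30; python3 -c "
from h import *
for i in range(2):
  s=manip.state(); print(s['eef_pos'],s['tool_rot'],s['ft_force'],s['clock']); manip.camera('side')
b=cv2.imread('pics/side_30.png')[170:290,240:360]
cv2.imwrite('pics/v30.png',cv2.resize(b,None,fx=5,fy=5))"
```

```text
[ 0.39987681 -0.22441035  0.15508765] [ 3.14030619e+00 -1.88465090e-03 -2.53642768e-02] [ 0.62558951 -0.69852658 -3.6208025 ] 44.0833
[ 0.39915041 -0.22399882  0.1540077 ] [ 3.14150105e+00  3.91129034e-04 -2.51349001e-02] [-1.13229475 -0.18517963 -2.62392566] 44.1333
```

View pics/v30.png

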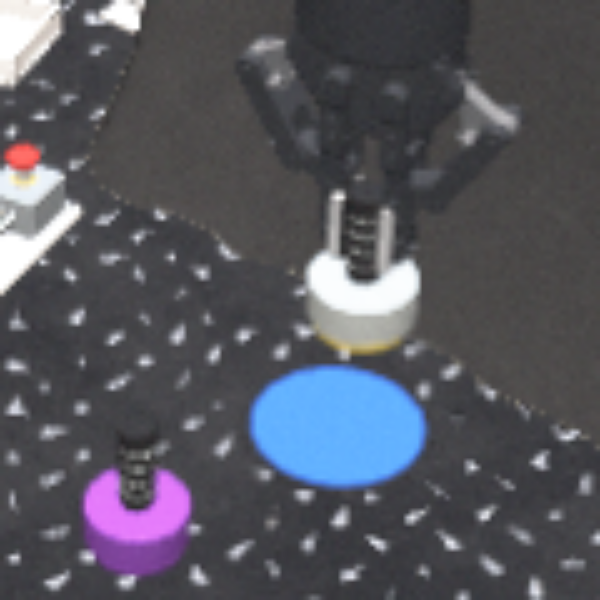

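Call:
{"fn": "apply_moves", "kwargs": {
  "rows": [
    [[0.043,-0.102,0],[0,0,0],10],
    [[0.043,-0.102,0],[0,0,0],10],
    [[0.043,-0.102,0],[0,0,0],10],
    [[0.043,-0.102,0],[0,0,0],10],
    [[0.043,-0.102,0],[0,0,0],10]
  ]
}}

```text
clock: 44.6
eef_pos: [0.4673, -0.0711, 0.1527]
tool_rot: [-3.141, 0.003, -0.025]
ft_force: [-0.6, -0.1, -2.7]
finger_gap: 0.185
```

Call:
{"fn": "apply_moves", "kwargs": {
  "rows": [
    [[0.043,-0.102,0],[0,0,0],10],
    [[0.043,-0.102,0],[0,0,0],10],
    [[0.043,-0.102,0],[0,0,0],10],
    [[0,0,0],[0,0,0],10],
    [[0,0,0],[0,0,0],10]
  ]
}}

```text
clock: 45.02
eef_pos: [0.5085, 0.0207, 0.1526]
tool_rot: [-3.141, 0.003, -0.02]
ft_force: [-0.1, -0.7, -3.0]
finger_gap: 0.189
```

```bash
python3 look.py 31; python3 -c "
from h import *
for i in range(2):
  s=manip.state(); print(s['eef_pos'],s['tool_rot'],s['ft_force'],s['clock']); manip.camera('side')
b=cv2.imread('pics/side_31.png')[150:250,190:310]
cv2.imwrite('pics/v31.png',cv2.resize(b,None,fx=6,fy=6))"
```

```text
[0.5077267  0.01746553 0.15290167] [ 3.14068101  0.00343074 -0.02473677] [-0.445489   -1.13225116 -3.2082193 ] 45.1167
[0.5078099  0.01688673 0.15322431] [ 3.14059227e+00  2.82254794e-03 -2.60065343e-02] [ 0.52190925  0.28354516 -2.75133854] 45.1667
```

View pics/v31.png

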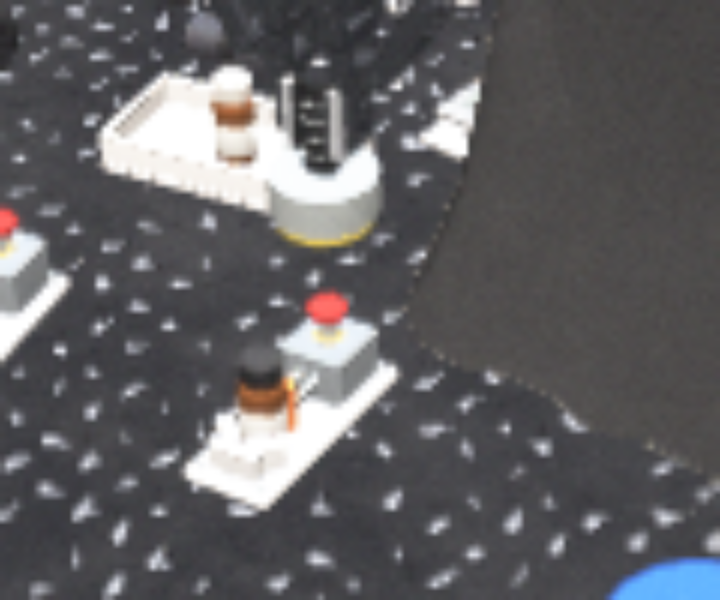

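Call:
{"fn": "apply_moves", "kwargs": {
  "rows": [
    [[0,0,0.08],[0,0,0],10],
    [[0,0,0.06],[0,0,0],10],
    [[0,0,0.03],[0,0,0],10],
    [[0,0,0.02],[0,0,0],10],
    [[0,0,0],[0,0,0],10]
  ]
}}

```text
clock: 45.63
eef_pos: [0.5082, 0.0172, 0.0967]
tool_rot: [3.141, 0.002, -0.026]
ft_force: [-0.9, 0.5, -3.6]
finger_gap: 0.188
```

Call:
{"fn": "apply_moves", "kwargs": {
  "rows": [
    [[0,0,0.01],[0,0,0],10],
    [[0,0,0.005],[0,0,0],10],
    [[0,0,0],[0,0,0],10]
  ]
}}

```text
clock: 45.88
eef_pos: [0.5092, 0.0178, 0.0935]
tool_rot: [3.141, -0.001, -0.025]
ft_force: [-1.9, -2.0, 2.6]
finger_gap: 0.188
```

```bash
python3 look.py 32; python3 -c "
from h import *
for i in range(2):
  s=manip.state(); print(s['eef_pos'],s['tool_rot'],s['ft_force'],s['clock']); manip.camera('side')
b=cv2.imread('pics/side_32.png')[165:235,200:300]
cv2.imwrite('pics/v32.png',cv2.resize(b,None,fx=7,fy=7))"
```

```text
[0.50923193 0.01782311 0.0934937 ] [ 3.14116000e+00 -1.00484669e-03 -2.50535933e-02] [-0.87065277 -2.28781365  3.1914611 ] 45.9833
[0.50925022 0.01784465 0.09347695] [ 3.14115984e+00 -1.01340750e-03 -2.49903396e-02] [-1.14828631 -3.46604018  4.89307239] 46.0333
```

View pics/v32.png

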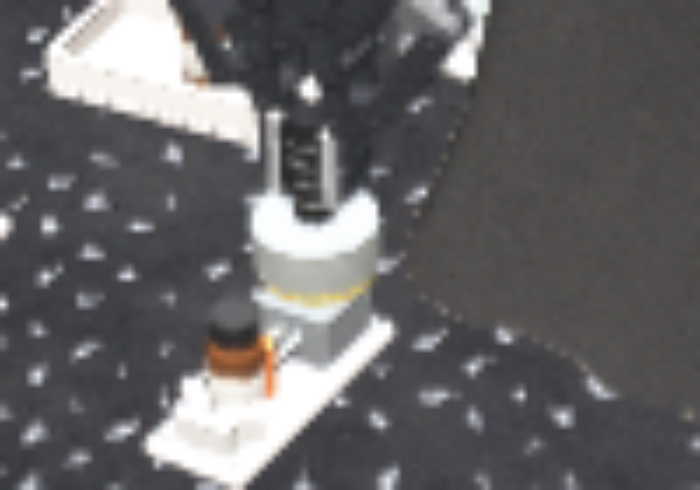

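Call:
{"fn": "apply_moves", "kwargs": {
  "rows": [
    [[0,0,0.007],[0,0,0],10],
    [[0,0,0],[0,0,0],10],
    [[0,0,0],[0,0,0],10]
  ]
}}

```text
clock: 46.33
eef_pos: [0.5092, 0.0179, 0.0911]
tool_rot: [3.141, -0.001, -0.025]
ft_force: [-1.4, -2.8, 4.1]
finger_gap: 0.187
```

Call:
{"fn": "apply_moves", "kwargs": {
  "rows": [
    [[0,0,0.007],[0,0,0],10],
    [[0,0,0],[0,0,0],10],
    [[0,0,0],[0,0,0],10]
  ]
}}

```text
clock: 46.58
eef_pos: [0.5094, 0.0179, 0.0897]
tool_rot: [3.141, -0.001, -0.025]
ft_force: [-2.4, -3.9, 13.1]
finger_gap: 0.189
```

Call:
{"fn": "apply_moves", "kwargs": {
  "rows": [
    [[0,0,0.007],[0,0,0],10],
    [[0,0,0],[0,0,0],10],
    [[0,0,0],[0,0,0],10]
  ]
}}

```text
clock: 46.83
eef_pos: [0.5097, 0.0179, 0.0894]
tool_rot: [3.141, -0.003, -0.025]
ft_force: [-7.6, -3.7, 34.4]
finger_gap: 0.192
```

Call:
{"fn": "apply_moves", "kwargs": {
  "rows": [
    [[0,0,-0.1],[0,0,0],10],
    [[0,0,-0.11],[0,0,0],10],
    [[-0.0094,-0.0995,0],[0,0,0],10],
    [[-0.0094,-0.0995,0],[0,0,0],10],
    [[-0.0094,-0.0995,0],[0,0,0],10]
  ]
}}

```text
clock: 47.25
eef_pos: [0.5029, 0.1095, 0.15]
tool_rot: [-3.14, -0.001, -0.026]
ft_force: [-0.1, -0.1, -4.4]
finger_gap: 0.192
```

Call:
{"fn": "apply_moves", "kwargs": {
  "rows": [
    [[-0.0094,-0.0995,0],[0,0,0],10],
    [[-0.0094,-0.0995,0],[0,0,0],10],
    [[-0.0094,-0.0995,0],[0,0,0],10],
    [[0,0,0],[0,0,0],10],
    [[0,0,0],[0,0,0],10]
  ]
}}

```text
clock: 47.67
eef_pos: [0.4955, 0.201, 0.1491]
tool_rot: [-3.14, 0.001, -0.019]
ft_force: [-0.1, -0.9, -3.0]
finger_gap: 0.187
```

```bash
python3 look.py 33; python3 -c "
from h import *
for i in range(2):
  s=manip.state(); print(s['eef_pos'],s['tool_rot'],s['ft_force'],s['clock']); manip.camera('side')
b=cv2.imread('pics/side_33.png')[130:230,140:280]
cv2.imwrite('pics/v33.png',cv2.resize(b,None,fx=5,fy=5))"; python3 caps.py top_33.npz; python3 jaw.py top_33.npz
```

```text
[0.4961419  0.19748353 0.14910388] [ 3.14126752e+00  8.40839272e-04 -2.43060005e-02] [ 0.69934047  0.08867583 -3.87759453] 47.7667
[0.49633773 0.19676992 0.14915789] [ 3.14096224e+00  7.37575728e-04 -2.56208321e-02] [-0.06741746 -0.07093535 -3.09772748] 47.8167
cap 19 [103.2 105.7] z 0.0613 [0.7494 0.3997] [145 150 150]
cap 15 [ 96.4 130.7] z 0.06 [0.6824 0.4179] [155 160 160]
cap 50 [192.4 136.7] z 0.0556 [0.6591 0.1592] [235 238 240]
cap 18 [ 92.4 145.1] z 0.0614 [0.6436 0.428 ] [144 149 149]
cap 46 [246.  214.6] z 0.0585 [0.452  0.0214] [86 87 90]
cap 55 [181.1 220.5] z 0.0567 [0.4396 0.191 ] [89 90 94]
top_33.npz jaw centre in clamp [ 0.0152 -0.0006] 10.2
top_33.npz jaw centre in clamp [ 0.016 -0.   ] 7.8
```

View pics/v33.png

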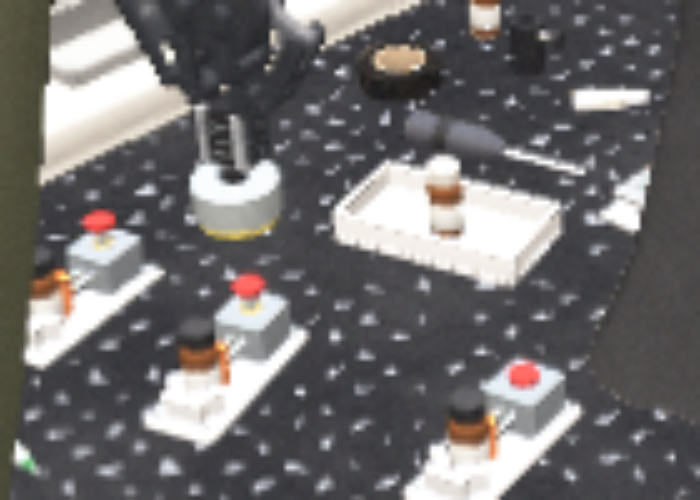

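Run:
```python
from h import *
for n in ("top_33.npz","side_33.npz"):
    c=load(n); W=cloud(c); p=c["pixels"].astype(int); red=(p[...,2]>170)&(p[...,1]<120)&(p[...,0]<120)
    nn,l,s,ce=cv2.connectedComponentsWithStats(red.astype(np.uint8))
    for i in range(1,nn):
        if s[i,4]>8: print(n,ce[i].round(1),np.round(np.nanmedian(W[l==i],0),4),s[i,4])
```

```text
top_33.npz [247.  192.5] [0.5096 0.0182 0.0387] 26
side_33.npz [159.3 173.9] [0.5134 0.3196 0.0491] 23
side_33.npz [189.3 186.8] [0.4945 0.1954 0.0492] 22
side_33.npz [244.2 204.7] [0.5073 0.0173 0.0378] 19
```

Call:
{"fn": "apply_moves", "kwargs": {
  "rows": [
    [[0,0,0.07],[0,0,0],10],
    [[0,0,0.06],[0,0,0],10],
    [[0,0,0.035],[0,0,0],10],
    [[0,0,0.02],[0,0,0],10],
    [[0,0,0],[0,0,0],10]
  ]
}}

```text
clock: 48.28
eef_pos: [0.4963, 0.1967, 0.0933]
tool_rot: [3.141, 0.001, -0.026]
ft_force: [-0.0, -0.3, -2.7]
finger_gap: 0.187
```

Call:
{"fn": "apply_moves", "kwargs": {
  "rows": [
    [[0,0,0.01],[0,0,0],10],
    [[0,0,0],[0,0,0],10],
    [[0,0,0],[0,0,0],10]
  ]
}}

```text
clock: 48.53
eef_pos: [0.4967, 0.1978, 0.0915]
tool_rot: [-3.141, -0.001, -0.025]
ft_force: [-0.4, -0.2, -2.4]
finger_gap: 0.185
```

Call:
{"fn": "apply_moves", "kwargs": {
  "rows": [
    [[0,0,0.007],[0,0,0],10],
    [[0,0,0],[0,0,0],10],
    [[0,0,0],[0,0,0],10]
  ]
}}

```text
clock: 48.78
eef_pos: [0.4968, 0.1979, 0.0898]
tool_rot: [-3.141, -0.001, -0.025]
ft_force: [-0.5, -1.7, 5.8]
finger_gap: 0.187
```

Call:
{"fn": "apply_moves", "kwargs": {
  "rows": [
    [[0,0,0.01],[0,0,0],10],
    [[0,0,0],[0,0,0],10],
    [[0,0,0],[0,0,0],10]
  ]
}}

```text
clock: 49.03
eef_pos: [0.4972, 0.198, 0.0894]
tool_rot: [-3.141, -0.004, -0.025]
ft_force: [-6.5, -5.1, 33.0]
finger_gap: 0.185
```

Call:
{"fn": "apply_moves", "kwargs": {
  "rows": [
    [[0,0,0.01],[0,0,0],10],
    [[0,0,0],[0,0,0],10],
    [[0,0,0],[0,0,0],10]
  ]
}}

```text
clock: 49.28
eef_pos: [0.4976, 0.1981, 0.0891]
tool_rot: [-3.141, -0.006, -0.025]
ft_force: [-14.1, -7.6, 61.1]
finger_gap: 0.187
```

Call:
{"fn": "apply_moves", "kwargs": {
  "rows": [
    [[0,0,-0.11],[0,0,0],10],
    [[0,0,-0.11],[0,0,0],10],
    [[0.0105,-0.105,0],[0,0,0],10],
    [[0.0105,-0.105,0],[0,0,0],10],
    [[0.0105,-0.105,0],[0,0,0],10]
  ]
}}

```text
clock: 49.7
eef_pos: [0.5088, 0.2929, 0.1501]
tool_rot: [-3.14, -0.002, -0.026]
ft_force: [0.1, 0.6, -3.5]
finger_gap: 0.19
```

Call:
{"fn": "apply_moves", "kwargs": {
  "rows": [
    [[0.0105,-0.105,0],[0,0,0],10],
    [[0,0,0],[0,0,0],10],
    [[0,0,0],[0,0,0],10],
    [[0,0,0],[0,0,0],10]
  ]
}}

```text
clock: 50.03
eef_pos: [0.5118, 0.3229, 0.1485]
tool_rot: [3.141, 0.001, -0.024]
ft_force: [-0.0, -1.1, -3.6]
finger_gap: 0.188
```

```bash
python3 look.py 34; python3 -c "
from h import *
for i in range(2):
  s=manip.state(); print(s['eef_pos'],s['tool_rot'],s['ft_force'],s['clock']); manip.camera('side')
b=cv2.imread('pics/side_34.png')[130:230,100:240]
cv2.imwrite('pics/v34.png',cv2.resize(b,None,fx=5,fy=5))"; python3 caps.py top_34.npz; python3 jaw.py top_34.npz
```

```text
[0.51226169 0.3218129  0.14874144] [ 3.14035533e+00  2.98258956e-04 -2.61734190e-02] [-0.80954994  0.07097331 -3.5752583 ] 50.1333
[0.51236783 0.32182545 0.14888657] [ 3.14062247e+00  1.13875397e-04 -2.63979099e-02] [-0.05834359 -0.42607039 -3.98587739] 50.1833
cap 17 [106.4  94.4] z 0.0604 [0.7807 0.3917] [138 143 143]
cap 15 [263.1 101.5] z 0.055 [ 0.7494 -0.0295] [45 46 46]
cap 19 [ 99.7 118.4] z 0.0607 [0.7153 0.4088] [154 160 160]
cap 21 [ 94.8 136.5] z 0.061 [0.6665 0.4218] [147 153 153]
cap 15 [124.3 130.8] z 0.0515 [0.6812 0.3439] [66 64 64]
cap 50 [192.4 136.7] z 0.0555 [0.6593 0.159 ] [234 237 239]
cap 50 [246.1 214.5] z 0.0579 [0.4521 0.0213] [87 88 91]
cap 59 [131.7 215.5] z 0.0564 [0.4546 0.3224] [80 81 84]
cap 55 [181.1 220.5] z 0.0568 [0.4396 0.1912] [90 90 93]
top_34.npz jaw centre in clamp [ 0.0151 -0.001 ] 13.6
top_34.npz jaw centre in clamp [ 0.0152 -0.0006] 10.2
top_34.npz jaw centre in clamp [ 0.016 -0.   ] 7.9
```

View pics/v34.png

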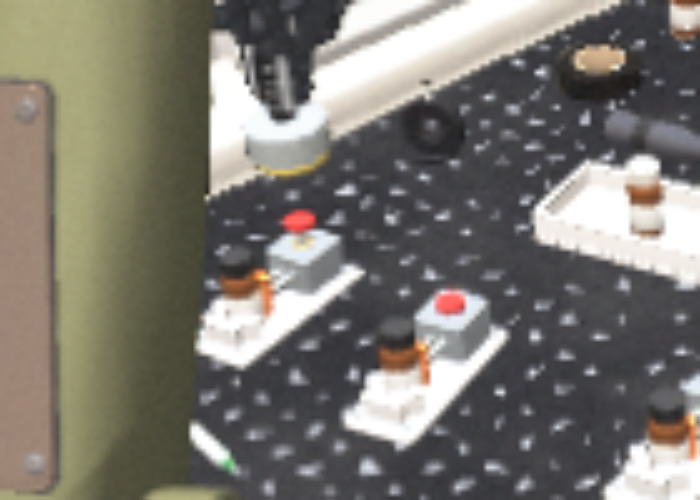

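Middle pin is home. Now the left one.

Call:
{"fn": "apply_moves", "kwargs": {
  "rows": [
    [[0,0,0.07],[0,0,0],10],
    [[0,0,0.06],[0,0,0],10],
    [[0,0,0.035],[0,0,0],10],
    [[0,0,0.02],[0,0,0],10],
    [[0,0,0],[0,0,0],10]
  ]
}}

```text
clock: 50.65
eef_pos: [0.5121, 0.3225, 0.0929]
tool_rot: [3.141, 0.001, -0.026]
ft_force: [-0.4, -0.1, -3.2]
finger_gap: 0.189
```

Call:
{"fn": "apply_moves", "kwargs": {
  "rows": [
    [[0,0,0.01],[0,0,0],10],
    [[0,0,0.007],[0,0,0],10],
    [[0,0,0],[0,0,0],10],
    [[0,0,0],[0,0,0],10]
  ]
}}

```text
clock: 50.98
eef_pos: [0.5125, 0.3232, 0.0898]
tool_rot: [-3.141, -0.001, -0.025]
ft_force: [-1.3, -3.2, 6.3]
finger_gap: 0.188
```

Call:
{"fn": "apply_moves", "kwargs": {
  "rows": [
    [[0,0,0.007],[0,0,0],10],
    [[0,0,0],[0,0,0],10],
    [[0,0,0],[0,0,0],10]
  ]
}}

```text
clock: 51.23
eef_pos: [0.5128, 0.3233, 0.0896]
tool_rot: [-3.141, -0.003, -0.025]
ft_force: [-5.2, -5.0, 21.3]
finger_gap: 0.186
```

Call:
{"fn": "apply_moves", "kwargs": {
  "rows": [
    [[0,0,0.003],[0,0,0],10],
    [[0,0,0],[0,0,0],10],
    [[0,0,-0.11],[0,0,0],10],
    [[0,0,-0.11],[0,0,0],10],
    [[-0.0133,0.1113,0],[0,0,0],10]
  ]
}}

```text
clock: 51.65
eef_pos: [0.5097, 0.3, 0.1583]
tool_rot: [-3.128, -0.01, -0.017]
ft_force: [2.4, 2.4, -2.5]
finger_gap: 0.186
```

Call:
{"fn": "apply_moves", "kwargs": {
  "rows": [
    [[-0.0133,0.1113,0],[0,0,0],10],
    [[-0.0133,0.1113,0],[0,0,0],10],
    [[-0.0133,0.1113,0],[0,0,0],10],
    [[-0.0133,0.1113,0],[0,0,0],10],
    [[-0.0133,0.1113,0],[0,0,0],10]
  ]
}}

```text
clock: 52.07
eef_pos: [0.4831, 0.1225, 0.1519]
tool_rot: [-3.141, -0.001, -0.024]
ft_force: [0.7, -0.5, -2.7]
finger_gap: 0.188
```

```bash
python3 look.py 35
python3 - <<'E'
from h import *
for n in ("top_35.npz","side_35.npz"):
    c=load(n); W=cloud(c); p=c["pixels"].astype(int); red=(p[...,2]>170)&(p[...,1]<120)&(p[...,0]<120)
    nn,l,s,ce=cv2.connectedComponentsWithStats(red.astype(np.uint8))
    for i in range(1,nn):
        if s[i,4]>8: print(n,ce[i].round(1),np.round(np.nanmedian(W[l==i],0),4),s[i,4])
print(manip.state()['eef_pos'],manip.state()['clock'])
E
python3 caps.py top_35.npz; python3 jaw.py top_35.npz
```

```text
top_35.npz [247.  192.5] [0.5097 0.0182 0.0392] 26
side_35.npz [458.4   3.2] [ 1.4567 -0.3685  0.4688] 9
side_35.npz [159.8 177.3] [0.5108 0.3209 0.0368] 16
side_35.npz [189.9 190.4] [0.4942 0.1934 0.0375] 17
side_35.npz [244.2 204.7] [0.5062 0.0176 0.0376] 19
[0.48254006 0.11692447 0.15151075] 52.1667
cap 25 [102.9 106.9] z 0.0612 [0.7462 0.4004] [159 164 164]
cap 51 [192.5 136.8] z 0.0552 [0.6591 0.1589] [234 237 240]
cap 50 [246.1 214.5] z 0.0577 [0.4522 0.0214] [93 94 98]
top_35.npz jaw centre in clamp [ 0.0158 -0.0002] 7.2
```

Call:
{"fn": "apply_moves", "kwargs": {
  "rows": [
    [[-0.013,0.109,0],[0,0,0],10],
    [[-0.013,0.109,0],[0,0,0],10],
    [[-0.013,0.109,0],[0,0,0],10],
    [[-0.013,0.109,0],[0,0,0],10],
    [[-0.013,0.109,0],[0,0,0],10]
  ]
}}

```text
clock: 52.58
eef_pos: [0.4599, -0.0402, 0.1519]
tool_rot: [-3.141, -0.002, -0.024]
ft_force: [0.2, -0.1, -2.5]
finger_gap: 0.188
```

Call:
{"fn": "apply_moves", "kwargs": {
  "rows": [
    [[-0.013,0.109,0],[0,0,0],10],
    [[-0.013,0.109,0],[0,0,0],10],
    [[-0.013,0.109,0],[0,0,0],10],
    [[-0.013,0.109,0],[0,0,0],10],
    [[-0.013,0.109,0],[0,0,0],10]
  ]
}}

```text
clock: 53.0
eef_pos: [0.4365, -0.2035, 0.1519]
tool_rot: [3.141, -0.002, -0.024]
ft_force: [0.9, -0.1, -4.1]
finger_gap: 0.186
```

Call:
{"fn": "apply_moves", "kwargs": {
  "rows": [
    [[0,0,0],[0,0,0],10],
    [[0,0,0],[0,0,0],10],
    [[0,0,0],[0,0,0],10],
    [[0,0,0],[0,0,0],10]
  ]
}}

```text
clock: 53.33
eef_pos: [0.4368, -0.2008, 0.1516]
tool_rot: [-3.141, -0.001, -0.023]
ft_force: [0.4, -0.1, -3.4]
finger_gap: 0.189
```

```bash
python3 look.py 36; python3 -c "
from h import *
print(manip.state()['eef_pos'],manip.state()['tool_rot'])
b=cv2.imread('pics/side_36.png')[160:290,240:370]
cv2.imwrite('pics/v36.png',cv2.resize(b,None,fx=5,fy=5))"
```

```text
[ 0.43669765 -0.20085046  0.15152508] [-3.14116007e+00 -3.62360761e-04 -2.22600838e-02]
```

View pics/v36.png

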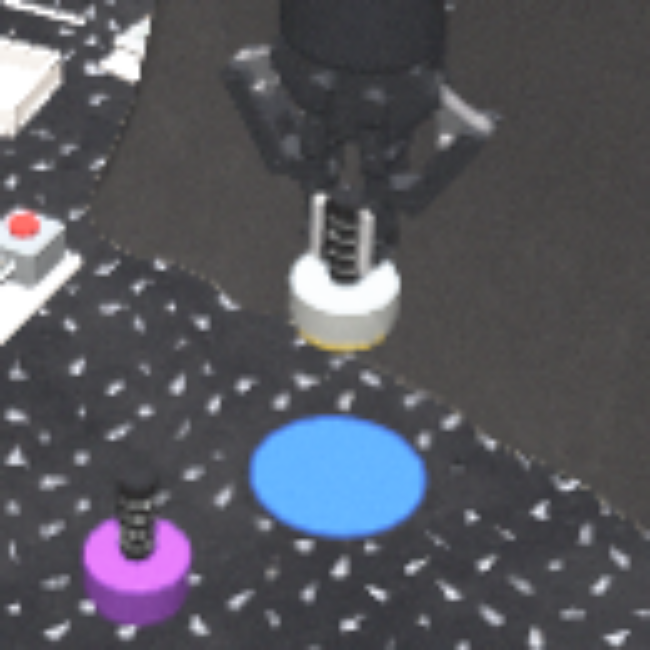

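Call:
{"fn": "apply_moves", "kwargs": {
  "rows": [
    [[-0.003,0.027,0.05],[0,0,0],10],
    [[0,0,0.1],[0,0,0],10],
    [[0,0,0.1],[0,0,0],10],
    [[0,0,0.06],[0,0,0],10],
    [[0,0,0],[0,0,0],10]
  ]
}}

```text
clock: 53.85
eef_pos: [0.4336, -0.2085, 0.0554]
tool_rot: [-3.139, 0.005, -0.023]
ft_force: [-0.9, 0.6, -3.2]
finger_gap: 0.191
```

Call:
{"fn": "apply_moves", "kwargs": {
  "rows": [
    [[0,0,0],[0,0,0],10],
    [[0,0,0.006],[0,0,0],10],
    [[0,0,0],[0,0,0],10],
    [[0,0,0],[0,0,0],10]
  ]
}}

```text
clock: 54.18
eef_pos: [0.4359, -0.2105, 0.0578]
tool_rot: [3.141, -0.002, -0.025]
ft_force: [-0.1, 0.0, -3.3]
finger_gap: 0.189
```

Call:
{"fn": "apply_moves", "kwargs": {
  "rows": [
    [[0,0,0.006],[0,0,0],10],
    [[0,0,0],[0,0,0],10],
    [[0,0,0],[0,0,0],10]
  ]
}}

```text
clock: 54.43
eef_pos: [0.4351, -0.2104, 0.0551]
tool_rot: [3.141, -0.0, -0.025]
ft_force: [-0.4, 0.2, -2.7]
finger_gap: 0.186
```

Call:
{"fn": "apply_moves", "kwargs": {
  "rows": [
    [[0,0,0.006],[0,0,0],10],
    [[0,0,0],[0,0,0],10],
    [[0,0,0],[0,0,0],10]
  ]
}}

```text
clock: 54.68
eef_pos: [0.4354, -0.2105, 0.0533]
tool_rot: [3.141, -0.001, -0.025]
ft_force: [-0.4, 0.0, 1.9]
finger_gap: 0.191
```

Call:
{"fn": "apply_moves", "kwargs": {
  "rows": [
    [[0,0,0.004],[0,0,0],10],
    [[0,0,0],[0,0,0],10],
    [[0,0,0],[0,0,0],10]
  ]
}}

```text
clock: 54.93
eef_pos: [0.4358, -0.2106, 0.053]
tool_rot: [3.141, -0.002, -0.025]
ft_force: [-2.1, 1.2, 16.3]
finger_gap: 0.187
```

Standing on the mat; release slowly, rise, move away.

Call:
{"fn": "apply_moves", "kwargs": {
  "rows": [
    [[0,0,-0.002],[0,0,0],10],
    [[0,0,0],[0,0,0],30],
    [[0,0,0],[0,0,0],45],
    [[0,0,0],[0,0,0],60],
    [[0,0,0],[0,0,0],60]
  ],
  "newtons": 40
}}

```text
clock: 55.35
eef_pos: [0.435, -0.2103, 0.0522]
tool_rot: [-3.141, 0.0, -0.025]
ft_force: [-0.1, 0.3, -0.5]
finger_gap: 0.706
```

Call:
{"fn": "apply_moves", "kwargs": {
  "rows": [
    [[0,0,0],[0,0,0],60],
    [[0,0,-0.08],[0,0,0],60],
    [[0,0,-0.1],[0,0,0],60],
    [[0,0,-0.1],[0,0,0],60],
    [[0,0,-0.1],[0,0,0],60]
  ]
}}

```text
clock: 55.77
eef_pos: [0.4347, -0.2101, 0.1674]
tool_rot: [-3.141, 0.001, -0.025]
ft_force: [1.0, -0.6, -0.5]
finger_gap: 0.699
```

Call:
{"fn": "apply_moves", "kwargs": {
  "rows": [
    [[-0.05,0.1,0],[0,0,0],60],
    [[-0.05,0.1,0],[0,0,0],60],
    [[-0.05,0.1,0],[0,0,0],60],
    [[-0.05,0.1,0],[0,0,0],60],
    [[0,0,0],[0,0,0],60]
  ]
}}

```text
clock: 56.18
eef_pos: [0.3678, -0.3352, 0.1662]
tool_rot: [3.138, 0.002, -0.034]
ft_force: [-1.0, -0.0, -0.7]
finger_gap: 0.704
```

```bash
python3 look.py 37; python3 capfit.py top_37.npz; python3 jaw.py top_37.npz; python3 caps.py top_37.npz
python3 - <<'E'
from h import *
for n in ("top_37.npz","side_37.npz"):
    c=load(n); W=cloud(c); p=c["pixels"].astype(int); red=(p[...,2]>170)&(p[...,1]<120)&(p[...,0]<120)
    nn,l,s,ce=cv2.connectedComponentsWithStats(red.astype(np.uint8))
    for i in range(1,nn):
        if s[i,4]>8: print(n,ce[i].round(1),np.round(np.nanmedian(W[l==i],0),4),s[i,4])
    H=W[...,2]; m=(W[...,0]>.36)&(W[...,0]<.5)&(W[...,1]<-.13)&(W[...,1]>-.29)&(H>.066)&(H<.09); print("handle",np.nanmean(W[m],0),m.sum())
print(manip.state()['eef_pos'],manip.state()['clock'],manip.state()['ft_force'])
E
```

```text
seat (0.4552, 0.3233) cap offset mm [1.  1.5] cost 12.08
seat (0.4397, 0.1926) cap offset mm [ 0.5 -1.5] cost 14.73
seat (0.4517, 0.0216) cap offset mm [ 0.  -0.5] cost 10.21
top_37.npz jaw centre in clamp [ 0.0151 -0.001 ] 13.5
top_37.npz jaw centre in clamp [ 0.0152 -0.0006] 10.3
top_37.npz jaw centre in clamp [ 0.016 -0.   ] 7.9
cap 15 [106.5  94.2] z 0.0607 [0.781  0.3913] [142 148 148]
cap 23 [ 95.9 132.2] z 0.0613 [0.6779 0.4187] [143 148 148]
cap 49 [192.3 136.7] z 0.0558 [0.6593 0.1592] [237 240 241]
cap 50 [246.1 214.7] z 0.0576 [0.4518 0.0213] [89 90 92]
cap 58 [131.7 215.6] z 0.0562 [0.4544 0.3226] [81 81 84]
cap 56 [181.1 220.5] z 0.0569 [0.4397 0.1909] [88 89 93]
top_37.npz [134.1 193.2] [0.5142 0.3218 0.039 ] 27
top_37.npz [247.  192.5] [0.5097 0.0182 0.0382] 26
top_37.npz [179.8 198.4] [0.4985 0.1973 0.0385] 26
handle [ 0.43583806 -0.21134492  0.07705243] 46
side_37.npz [458.4   3.2] [ 1.4578 -0.3688  0.4677] 9
side_37.npz [190.  190.5] [0.494  0.1934 0.038 ] 16
side_37.npz [244.  204.7] [0.5065 0.0168 0.0376] 18
handle [ 0.43049882 -0.21520114  0.07474541] 49
[ 0.37114207 -0.32990828  0.16611955] 56.2833 [-0.13660131  0.08332946  0.98054447]
```

View pics/top_37.png

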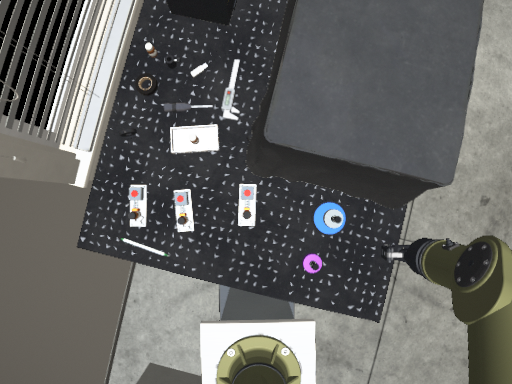

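View pics/side_37.png

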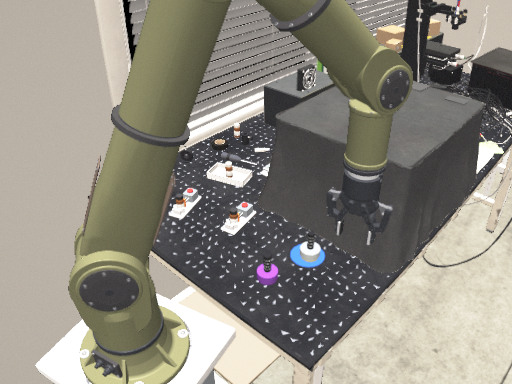

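Run:
```python
from h import *
c=load("top_37.npz"); p=c["pixels"].astype(int)
white=((p.min(2)>140)&((p.max(2)-p.min(2))<50)).astype(np.uint8); n,l,s,ce=cv2.connectedComponentsWithStats(white)
for i in range(1,n):
    if s[i,4]>60 and abs(ce[i][0]-334)<15 and abs(ce[i][1]-218)<15:
        v,u=np.nonzero(l==i); P=np.array([ray(c,a,b,.029)[:2] for a,b in zip(u,v)]); (cx,cy),r=cv2.minEnclosingCircle((P*1000).astype(np.float32)); print(cx,cy,r)
cv2.imwrite("pics/fin.png",cv2.resize(c["pixels"][195:245,305:365],None,fx=8,fy=8,interpolation=cv2.INTER_CUBIC))
c=load("side_37.npz"); cv2.imwrite("pics/fin2.png",cv2.resize(c["pixels"][225:280,280:340],None,fx=8,fy=8,interpolation=cv2.INTER_CUBIC))
```

```text
435.40228271484375 -211.60134887695312 25.453449249267578
```

View pics/fin2.png

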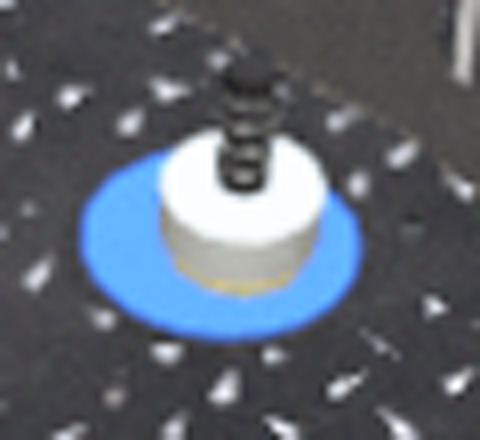

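The mallet is upright on the mat, about 5 mm off its centre. Handing in.

```bash
python3 -c "
from plant import manip
print(manip.sign_off()); print(manip.state()['clock'])"
```

```text
the job is handed in; nothing more can be done
None
the job is handed in; nothing more can be done
```

I changed the samples and handed the job in at about 56 s on the robot clock. It gave no verdict, so these results rest on my own last checks.

**What I did**
- The one spent vial clamped at the start, in the left clamp, now stands near the middle of the tray. The other white-capped vial, loose at the back of the bench, I took for a look-alike and left alone.
- All three fresh vials were pushed in against the jaw, lowered to the plate and released. The left and middle ones first looked a few millimetres off, so I re-gripped and centred them.
- The mallet had been knocked partly off its mat. I found it again, drove all three pins with it and stood it back on the mat. The purple mallet was not touched.

**Last checks**

| Item | Measured | Needed |
|---|---|---|
| Pin heights (top camera) | about 38 to 39 mm | below 41.5 mm |
| Jaws pressed back from shut | about 7 to 8 mm | at least 4.5 mm |
| Vial caps from their seats | within about 2 mm | below 4 mm |
| Mallet from the mat's centre | about 5 mm, upright | below 27 mm |

**Disagreements and limits**
- The two cameras differ by about 5 mm in x and 3 mm in y, so I worked from the top camera and relative moves.
- For the left and middle vials the cap fit and the jaw position differed by 1 to 2 mm. The force I felt against the V-block suggested they are centred.
- Pressing the middle pin briefly reached about 61 N at the wrist (limit 120 N). The load went through the held mallet; I did not see the hand touch a pin.
- I did not measure the bystanders at the end. They look unmoved in the last pictures and I never worked near them.

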